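# Build up the finned relay unit in its assembly nest

### The job

Build the relay unit up in the dark steel assembly nest, from the bottom: first the finned heat sink in the nest, fins up, fully down between the corner stops; then the comb cover centred on it, its fins fully home between the heat sink's fins; then the zinc mounting plate on its spacers, centred on the cover with its long side across the fins; and last the relay, pins up, in the middle of the plate. Finish each before starting the next, and do not push the green tin, the blue carton or the black tape roll out of their places.

Things in the scene. Friction and masses are not known exactly. Their poses are not given: they have to be found in the camera images.
- nest: dark steel nest, fixed: plate 80 (x) x 108 (y) x 10 mm with four L-shaped corner stops 6 mm higher; pocket between the stops 58 (x) x 90 (y) mm. Each long side is open between its stops for the fingers (y within 33 mm of the middle). Origin: centre of the underside, on the table; z up; pocket floor at z = 10 mm.
- heat_sink: aluminium heat sink, 0.25 kg, fins up: base 50 (x) x 82 (y) x 8 mm, height 26; five fins 5 mm thick along the full x length, at y = -36, -18, 0, 18, 36 mm. Origin: centre of the underside; z up. Same after a half turn. Grasp at mid-length, 50 mm across, closing along x. In the nest its origin is 10 mm above the nest's, its x along the nest's x.
- comb_cover: aluminium comb, 0.2 kg, fins down: top plate 52 (x) x 72 (y) x 8 mm, height 24; four fins 5 mm thick, 62 mm long in x, at y = -27, -9, 9, 27 mm. Plate is also 62 mm in x at the middle (y within 11): grasp there, closing along x. Origin: centre, level with fin tips; z up. Same after a half turn. Home: x along the heat sink's x, origin 10 mm above its origin, plate on its fin tips.
- mount_plate: zinc plate, 0.14 kg, 58 (x) x 88 (y) x 4 mm with a centre hole, on four round spacers 10 mm high at x = +-16, y = +-22 mm; total height 14 mm. Origin: centre, at the underside of the spacers; z up. Same after a half turn. Grasp the long edges, 58 mm across, closing along x. It goes with its y along the comb cover's y, its origin 24 mm above the cover's.
- relay: black relay cube, 0.04 kg, brass pins up: body 28 x 28 x 24 mm, 34 mm high with the pins. Origin: centre of the underside; z up. Grasp the body across two parallel sides. On the mounting plate its origin is 14 mm above the plate's; any yaw will do.
- tin: bystander, to be left in place: round green tin, 69 mm across, 54 mm high. Origin: centre of its underside.
- bulb_carton: bystander, to be left in place: blue and white carton 45 x 60 x 45 mm. Origin: centre of its underside.
- tape: bystander, to be left in place: roll of black tape lying flat, 70 mm across, 19 mm high. Origin: centre of its underside.
Things that resemble listed ones, but are neither listed nor needed, are in the scene too. Leave any turquoise look-alike of the comb_cover alone.

How it is judged:
By the outcome, as a careful person would: the job done as asked, in the order asked, and still so for the second after the job is handed in, with the robot touching nothing.
It also fails if it takes over 112 s, if anything falls off the work surface, if the arm or the gripper's body presses on something with over 40 N, if the wrist force passes 120 N, or if a joint passes its speed limit or range.

### The arm

A 6-joint arm with a two-finger parallel gripper is mounted at the origin on the work surface; the furniture and walls round the work are solid. World frame = base frame: x ahead of the robot, y to its left, z up, the work surface at z = 0. Lengths are in m, angles in degrees, forces in N, time in s.
With the tool pointing down it reaches from about 0.275 to 0.75 m from the base axis. Payload 10.2 kg.
Tool frame: the origin (TCP) lies on the centre line of the jaws, within the pads' length; the fingertips stand 22 mm ahead of it and the grasp point (between the pads) lies 3 mm ahead of it; z points along the fingers, y is the direction in which the jaws open and shut (so a half turn about z gives the same grasp; the last joint's range is limited). The gripper opens to 88 mm and grips with 3 to 60 N. Pads are 18 mm wide; open, the fingers measure 123 mm over their backs; the gripper's body (75 mm by 187 mm) begins 45 mm behind the grasp point.
Start: joints at [58.591, 17.928, 85.812, -0, 76.261, -12.8], TCP at [0.168, 0.498, 0.261] pointing down, gripper open.
Joint ranges: [-168.41, 168.41], [-55.51, 124.54], [10.69, 146.95], [-70.63, 250.63], [1, 178], [-165.06, 165.06]. Speed limits (degrees/s): [136.94, 136.94, 172.46, 180, 180, 180].

### API

Orientations are given as [roll, pitch, yaw] about the fixed x, y, z axes, in that order (R = Rz(yaw) Ry(pitch) Rx(roll)).
In Python, from plant import env, eyes, ticket gives the robot as it stands.
- The arm moves only by the tool carry_out, never from a script. Its argument "moves" is a list that holds one entry, the list of rows, each a list of 5 numbers: the opening, from -1 (shut) to 1 (fully open), then the shift along the tool's x, y, z in mm, then the turn about the tool's z in degrees. A call has 1 to 5 rows; each row shifts and turns the pose as measured when the row begins, along the tool's axes as they then stand; what a row does not reach is not made up. A row lasts 1/8 s, in which the tool goes at most 62.5 mm and 10.7 degrees, less where a joint would pass 70% of its speed; a pose out of reach is approached as far as the arm can. A call is refused whole if a number of a shift passes 62.5 or a number of a turn 10.7, either way. A call with a gripper value outside its range is refused whole. The fingers move at their own pace and stop on an object; "squeeze" is the grip in N (left out, the last holds). Time passes only in rows, so rows that do not move let the fingers close. It gives the time, the measured TCP pose, the force and the opening at its end, in the units of the state.
- env.get_obs(): the state, without advancing time (a new reading comes with each control period).
- eyes.snapshot(name): name is "scene" or "top" or "wrist"; returns a dict with "color" (480x640x3 uint8, blue, green, red), "fx", "fy", "cx", "cy" (pixels), "D" ([k1, k2, p1, p2, k3] as OpenCV has them; the pictures are not rectified), "R" (3x3) and "t" (3): a world point X has camera coordinates R X + t; the wrist camera has in their place "tool_from_camera" (4x4, takes a point from camera to tool coordinates, whose origin is the TCP and whose axes are the flange's). Camera axes: x right, y down, z forward; pixel columns grow to the right and rows downward; lengths in m; the calibration is good to about 2 mm. A picture is of the moment at which its call begins: read the wrist's pose just before it. There is no depth.
- ticket.finish_job(): hands the job in, once; it reports no verdict.
The state is a dict: "time_s": time; "q": joint angles; "qvel": joint speeds; "joint_torque": joint torques, N m; "tool_pos": TCP position; "eef_rot": TCP orientation; "ft_force": force on the tool from outside, world axes, zero at the start; "torque": the same for the moment, N m; "opening": opening from 0.0 (shut) to 1.0 (fully open).
Only numpy, scipy, OpenCV 4.12 (cv2) and the standard library are available. Lean on these libraries where they do the work, as an engineer would, in place of code of your own. Each camera call takes 0.05 s, during which the arm holds its last target.

## Working session

There is one attempt and no reset: what is moved stays moved. The work goes in short steps, Python scripts to look and compute and a tool call to move; the robot and the scene stay as the last step left them, time stands still between calls to the robot, and variables do not carry over. Pictures are saved under pics/ and viewed, and the job is handed in when it is done.

Besides the shell and the picture viewer there is one more tool, called after ">>>" by a JSON object that holds its "op" and its "data", one argument or row to a line. carry_out: Moves the arm, as the interface text tells. Its arguments: {"type":"object","properties":{"moves":{"type":"array","items":{"type":"array","items":{"type":"array","items":{"type":"number"}}}},"squeeze":{"type":"number"}},"required":["moves"]}

```bash
ls; mkdir -p pics; python3 - <<'E'
from plant import env, eyes, ticket
import cv2
o=env.get_obs(); print(o)
for n in ["scene","top","wrist"]:
    s=eyes.snapshot(n); cv2.imwrite(f"pics/{n}0.png",s["color"]); print(n,{k:v for k,v in s.items() if k!="color"})
E
```

```text
pics
{'time_s': 0.0, 'q': array([ 5.85906985e+01,  1.79600360e+01,  8.58530888e+01, -3.23090463e-04,
        7.62605342e+01, -1.27983565e+01]), 'qvel': array([ 0.01010402,  0.04291483,  0.09295487, -0.10225777,  0.0306079 ,
       -0.02278248]), 'joint_torque': array([ 1.59164534e-05, -4.02222884e+01, -2.52269769e+01,  6.94471551e-02,
        3.53747606e-02, -1.06020830e-04]), 'tool_pos': array([0.16743461, 0.49736054, 0.26016181]), 'eef_rot': array([-1.79928102e+02, -1.60110206e-02,  1.61389122e+02]), 'ft_force': array([ 0.40966891, -0.03785021, -0.00110027]), 'torque': array([0.00345852, 0.02012061, 0.00978267]), 'opening': 0.9977718766700692}
scene {'fx': 620.3405304279187, 'fy': 620.3405304279187, 'cx': 332.5007336448411, 'cy': 231.31617147254752, 'D': array([-0.0735874,  0.       ,  0.       ,  0.       ,  0.       ]), 'R': array([[ 0.83670794, -0.54753561,  0.0111616 ],
       [-0.20790365, -0.3364279 , -0.91847283],
       [ 0.50665166,  0.76617297, -0.39532655]]), 't': array([-0.44555603,  0.15507632,  0.9512676 ])}
top {'fx': 504.1040735772133, 'fy': 504.1040735772133, 'cx':
[... 207 characters left out ...]
728e-01,  1.69172488e-02, -1.03180943e-01],
       [ 1.03193249e-01, -1.46263007e-04, -9.94661315e-01]]), 't': array([0.02787049, 0.5332522 , 1.00595346])}
wrist {'fx': 335.9634645394572, 'fy': 335.9634645394572, 'cx': 321.51291071535445, 'cy': 238.63943348545732, 'D': array([0.00844171, 0.        , 0.        , 0.        , 0.        ]), 'tool_from_camera': array([[ 1.41538469e-03, -9.56935063e-01, -2.90298609e-01,
         7.40881501e-02],
       [ 9.99997328e-01,  8.23774720e-04,  2.16012744e-03,
        -7.35604611e-04],
       [-1.82796103e-03, -2.90300890e-01,  9.56933671e-01,
        -1.23370907e-01],
       [ 0.00000000e+00,  0.00000000e+00,  0.00000000e+00,
         1.00000000e+00]])}
```

View pics/scene0.png

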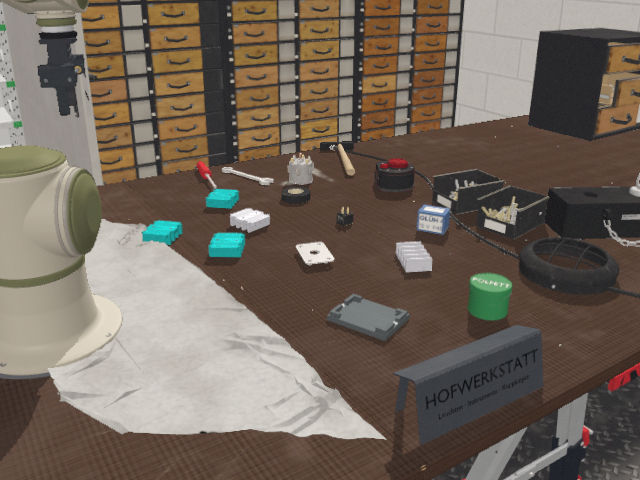

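View pics/top0.png

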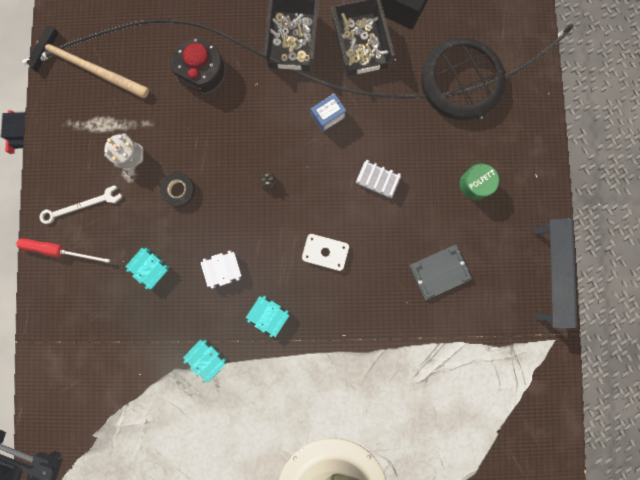

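View pics/wrist0.png

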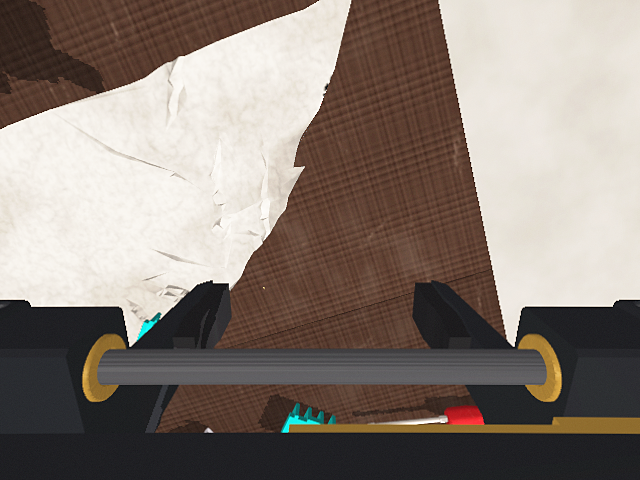

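The top view shows the nest at (440,272), heat sink (379,179), white comb cover (221,269), plate (326,252), relay (268,182) and tape (177,190). The carton is at (328,112), the tin at (480,182), and there are three turquoise look-alikes. I'll measure with masks next.

```bash
cat > h.py <<'E'
import numpy as np, cv2
from plant import env, eyes, ticket
from scipy.spatial.transform import Rotation as Ro
def pose():
    o=env.get_obs(); return np.array(o["tool_pos"]), Ro.from_euler("xyz",o["eef_rot"],degrees=True).as_matrix(), o
def snap(n):
    p,R,o=pose(); s=eyes.snapshot(n)
    K=np.array([[s["fx"],0,s["cx"]],[0,s["fy"],s["cy"]],[0,0,1]])
    if n=="wrist":
        T=s["tool_from_camera"]; Rc=R@T[:3,:3]; c=R@T[:3,3]+p
    else:
        Rc=s["R"].T; c=-Rc@s["t"]
    return dict(img=s["color"],K=K,D=s["D"],Rc=Rc,c=c,p=p,Rt=R)
def ray(s,uv,z):
    uv=np.asarray(uv,float).reshape(-1,1,2)
    n=cv2.undistortPoints(uv,s["K"],s["D"])[:,0]
    d=np.c_[n,np.ones(len(n))]@s["Rc"].T
    k=(z-s["c"][2])/d[:,2]
    return s["c"]+d*k[:,None]
def proj(s,X):
    X=np.atleast_2d(X).astype(float); Rw=s["Rc"].T
    return cv2.projectPoints(X,cv2.Rodrigues(Rw)[0],-Rw@s["c"],s["K"],s["D"])[0][:,0]
def rect(P):
    "P Nx3 world points: min-area rect centre, long,short, yaw of the long axis"
    (c,(w,h),a)=cv2.minAreaRect((P[:,:2]*1000).astype(np.float32))
    if w<h: w,h,a=h,w,a+90
    return np.round(c,1),round(w,1),round(h,1),round((a+90)%180-90,2)
def goto(xy,yaw,z=None):
    "shift in tool axes (mm), turn for tool-y along world yaw (mod 180)"
    p,R,o=pose(); y=np.degrees(np.arctan2(R[1,1],R[0,1]))
    d=np.array([xy[0]-p[0]*1000,xy[1]-p[1]*1000,(0 if z is None else z-p[2]*1000)])
    t=(yaw-y+90)%180-90
    print("t=%.2f"%o["time_s"],"pos",np.round(p*1000,1),"tooly",round(y,2),"tool shift",np.round(R.T@d,1),"world yaw delta",round(t,2),"-> tool turn",round(-t,2),"q6",round(o["q"][5],1),"F",np.round(o["ft_force"],1),"op",round(o["opening"],3))
E
python3 - <<'E'
from h import *
s=snap("top"); im=s["img"]; hsv=cv2.cvtColor(im,cv2.COLOR_BGR2HSV)
print("cam",s["c"])
for n,(u,v) in dict(nest=(440,272),sink=(379,179),comb=(221,269),plate=(326,252),relay=(268,182)).items():
    c=im[v-40:v+40,u-50:u+50]; cv2.imwrite(f"pics/c_{n}.png",cv2.resize(c,(800,640),interpolation=cv2.INTER_CUBIC))
white=((hsv[...,1]<60)&(hsv[...,2]>130)).astype(np.uint8)
for n,(u,v,z) in dict(sink=(379,179,.026),comb=(221,269,.024),plate=(326,252,.014)).items():
    m=np.zeros_like(white); m[v-32:v+32,u-36:u+36]=white[v-32:v+32,u-36:u+36]
    cs,_=cv2.findContours(m,cv2.RETR_EXTERNAL,cv2.CHAIN_APPROX_NONE); P=np.vstack([k for k in cs if cv2.contourArea(k)>20])
    print(n,rect(ray(s,P,z)))
for n,(u,v,z) in dict(tin=(480,182,.05),tape=(177,190,.019),carton=(328,112,.045),nest=(440,272,.012),relay=(268,182,.024)).items(): print(n,ray(s,(u,v),z))
E
cd pics; python3 -c "
import cv2,numpy as np
a=[cv2.resize(cv2.imread(f'c_{n}.png'),(400,300)) for n in ['nest','sink','comb','plate']]
cv2.imwrite('mont.png',np.vstack([np.hstack(a[:2]),np.hstack(a[2:])]))"
```

```text
cam [0.42699109 0.01899247 1.05564906]
sink (array([ 640.1, -107.8]), 82.5, 55.2, 65.5)
comb (array([457.1, 220.4]), 74.2, 65.1, -73.72)
plate (array([489.6,   5.5]), 90.4, 60.5, 73.71)
tin [[ 0.62397562 -0.31347085  0.05      ]]
tape [[0.62370905 0.31354048 0.019     ]]
carton [[ 0.77729921 -0.00587862  0.045     ]]
nest [[ 0.44317097 -0.23239583  0.012     ]]
relay [[0.63594353 0.12136585 0.024     ]]
```

View pics/mont.png

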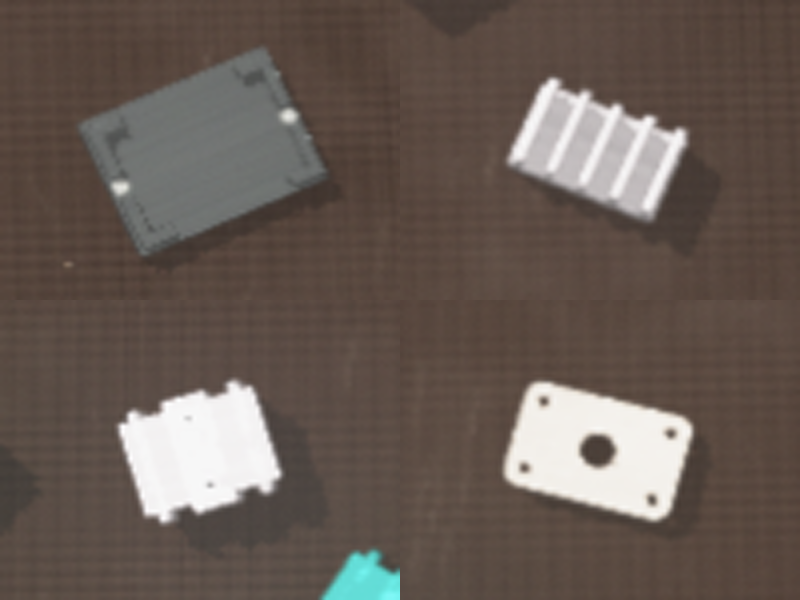

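```bash
python3 - <<'E'
from h import *
goto((640,-108),-24.5,200); p,R,o=pose(); print(R.round(3))
E
```

```text
t=0.20 pos [167.5 497.4 260.4] tooly 71.39 tool shift [-641.  -422.9   60.6] world yaw delta 84.11 -> tool turn -84.11 q6 -12.8 F [0.8 0.4 0. ] op 1.002
[[-0.948  0.319 -0.   ]
 [ 0.319  0.948 -0.001]
 [ 0.    -0.001 -1.   ]]
```

```bash
cat >> h.py <<'E'
def plan(x,y,z,yaw=None,step=56,tstep=9.5,op=1,n=None,way=None):
    p,R,o=pose(); y0=np.degrees(np.arctan2(R[1,1],R[0,1]))
    d=np.array([x,y,z])-p*1000
    t=0 if yaw is None else (yaw-y0+90)%180-90
    if way and t*way<0: t+=180*way
    N=n or int(max(np.ceil(np.linalg.norm(d)/step),np.ceil(abs(t)/tstep),1))
    rows=[]
    for i in range(N):
        Ri=Ro.from_euler("z",t*i/N,degrees=True).as_matrix()@R
        rows.append([op]+[float(v) for v in np.round(Ri.T@d/N,1)]+[round(float(-t/N),1)])
    print("t=%.2f"%o["time_s"],"pos",np.round(p*1000,1),"tooly",round(y0,1),"q6",round(o["q"][5],1),"F",np.round(o["ft_force"],1),"op",round(o["opening"],3),"dist",np.round(d,1),"turn",round(t,1))
    for i in range(0,N,5): print(rows[i:i+5])
E
python3 - <<'E'
from h import *
plan(640,-108,200,-24.5,way=-1)
E
```

```text
t=0.20 pos [167.5 497.4 260.4] tooly 71.4 q6 -12.8 F [0.8 0.4 0. ] op 1.002 dist [ 472.5 -605.4  -60.4] turn -95.9
[[1, -45.8, -30.2, 4.3, 6.8], [1, -49.1, -24.5, 4.3, 6.8], [1, -51.6, -18.5, 4.3, 6.8], [1, -53.5, -12.2, 4.3, 6.8], [1, -54.6, -5.8, 4.3, 6.8]]
[[1, -54.9, 0.8, 4.3, 6.8], [1, -54.4, 7.3, 4.3, 6.8], [1, -53.1, 13.8, 4.3, 6.8], [1, -51.1, 20.0, 4.3, 6.8], [1, -48.3, 25.9, 4.3, 6.8]]
[[1, -44.9, 31.5, 4.3, 6.8], [1, -40.8, 36.7, 4.3, 6.8], [1, -36.2, 41.3, 4.3, 6.8], [1, -31.0, 45.3, 4.3, 6.8]]
```

>>> {"op": "carry_out", "data": {
  "moves": [
    [[1, -46, -30, 3, 7], [1, -49, -24.5, 3, 7], [1, -51.5, -18.5, 3, 7], [1, -53.5, -12, 3, 7], [1, -54.5, -6, 3, 7]]
  ],
  "squeeze": 25
}}

```text
time_s: 0.82
tool_pos: [0.3365, 0.2753, 0.2445]
eef_rot: [-180.0, 0.0, 125.7]
ft_force: [0.4, -0.9, 0.2]
opening: 1.0
```

```bash
python3 - <<'E'
from h import *
plan(640,-108,200,-24.5,way=-1)
E
```

```text
t=0.82 pos [336.5 275.3 244.5] tooly 35.7 q6 -11.9 F [ 0.4 -0.9  0.2] op 1.0 dist [ 303.5 -383.3  -44.5] turn -60.2
[[1, -54.3, 2.6, 5.0, 6.7], [1, -53.6, 8.9, 5.0, 6.7], [1, -52.2, 15.0, 5.0, 6.7], [1, -50.1, 21.0, 4.9, 6.7], [1, -47.3, 26.7, 4.9, 6.7]]
[[1, -43.9, 32.0, 4.9, 6.7], [1, -39.9, 36.9, 4.9, 6.7], [1, -35.3, 41.3, 4.9, 6.7], [1, -30.2, 45.1, 4.9, 6.7]]
```

>>> {"op": "carry_out", "data": {
  "moves": [
    [[1, -54.5, 2.5, 5, 6.7], [1, -53.5, 9, 5, 6.7], [1, -52, 15, 5, 6.7], [1, -50, 21, 5, 6.7], [1, -47.5, 26.5, 5, 6.7]]
  ]
}}

```text
time_s: 1.45
tool_pos: [0.5074, 0.0526, 0.2192]
eef_rot: [179.9, -0.0, 91.0]
ft_force: [0.5, 0.8, 0.6]
opening: 0.993
```

>>> {"op": "carry_out", "data": {
  "moves": [
    [[1, -44, 32, 5, 6.7], [1, -40, 37, 5, 6.7], [1, -35, 41, 5, 6.7], [1, -30, 45, 5, 6.7]]
  ]
}}

```text
time_s: 1.95
tool_pos: [0.6405, -0.1279, 0.1979]
eef_rot: [180.0, -0.1, 63.2]
ft_force: [0.3, 0.4, 0.1]
opening: 1.005
```

```bash
python3 - <<'E'
from h import *
goto((640,-108),-24.5,200)
s=snap("wrist"); cv2.imwrite("pics/w1.png",s["img"])
E
```

```text
t=1.95 pos [ 640.5 -127.9  197.9] tooly -26.79 tool shift [17.5 -9.4 -2.1] world yaw delta 2.29 -> tool turn -2.29 q6 5.2 F [0.3 0.4 0.1] op 1.005
```

View pics/w1.png

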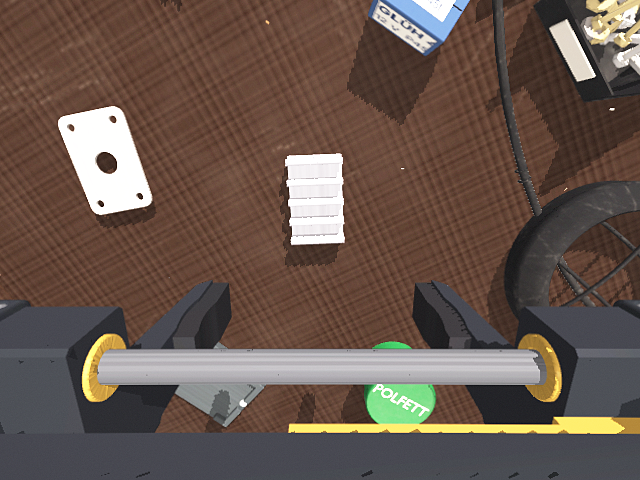

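Heat sink fins are clear at (316,198), with the plate at (105,160).

```bash
python3 - <<'E'
from h import *
s=snap("wrist"); im=s["img"]; c=im[140:260,270:370]; cv2.imwrite("pics/w1c.png",cv2.resize(c,(500,600),interpolation=cv2.INTER_NEAREST))
hsv=cv2.cvtColor(im,cv2.COLOR_BGR2HSV)
for V in (130,160,200,225):
    w=((hsv[...,1]<60)&(hsv[...,2]>V)).astype(np.uint8)
    for n,(a,b,c,d),z in (("sink",(140,260,270,370),.026),("plate",(90,230,40,170),.014)):
        m=np.zeros_like(w); m[a:b,c:d]=w[a:b,c:d]
        cs,_=cv2.findContours(m,cv2.RETR_EXTERNAL,cv2.CHAIN_APPROX_NONE); P=np.vstack([k for k in cs if cv2.contourArea(k)>20])
        print(V,n,rect(ray(s,P,z)))
# the bars
w=((hsv[...,1]<60)&(hsv[...,2]>225)).astype(np.uint8); print(im[140:260,316].mean(1).astype(int))
E
```

```text
130 sink (array([ 645.9, -107.3]), 79.8, 50.1, 65.69)
130 plate (array([493.9,   5.1]), 88.0, 59.7, 73.99)
160 sink (array([ 646. , -107.3]), 79.7, 49.9, 65.69)
160 plate (array([493.9,   5.1]), 88.0, 59.7, 73.99)
200 sink (array([ 646. , -107.2]), 79.6, 49.6, 65.81)
200 plate (array([493.8,   5.1]), 87.8, 59.5, 74.3)
225 sink (array([ 646. , -107.1]), 79.4, 49.6, 65.81)
225 plate (array([493.7,   5.2]), 87.6, 59.0, 74.23)
[ 83  83  80  70  66  74  80  84  72 156 255 255 255 255 255 255 255 255
 245 230 239 240 240 239 240 240 240 239 238 238 238 239 242 187 255 255
 255 255 255 255 232 236 239 237 237 238 238 238 237 238 238 239 236 186
 255 255 255 255 255 255 242 237 238 239 239 238 238 238 238 239 241 236
 185 255 255 255 255 255 255 255 238 237 239 240 239 240 240 240 242 248
 201 182 255 255 255 255 255 255 255 246  65  38  48  47  53  54  58  55
  54  51  53  61  63  59  55  53  54  56  54  57]
```

View pics/w1c.png

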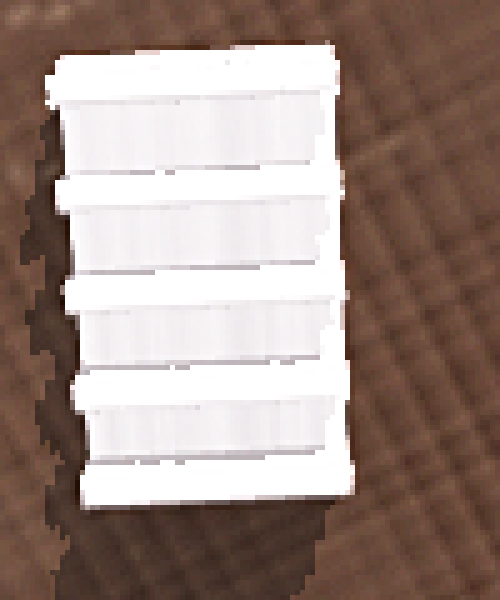

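```bash
python3 - <<'E'
from h import *
plan(646,-107,150,-24.3)
E
```

```text
t=2.05 pos [ 640.7 -130.5  195.8] tooly -26.9 q6 5.2 F [-0.6  0.3 -1. ] op 1.0 dist [  5.3  23.5 -45.8] turn 2.6
[[1, 23.3, -5.9, 45.9, -2.6]]
```

>>> {"op": "carry_out", "data": {
  "moves": [
    [[1, 23, -6, 46, -2.6], [1, 0, 0, 0, 0]]
  ]
}}

```text
time_s: 2.3
tool_pos: [0.6456, -0.1072, 0.1486]
eef_rot: [-179.9, -0.0, 65.7]
ft_force: [0.3, -0.4, -0.1]
opening: 0.997
```

```bash
cat >> h.py <<'E'
def whites(s,box,z,V=160,S=60):
    hsv=cv2.cvtColor(s["img"],cv2.COLOR_BGR2HSV); w=((hsv[...,1]<S)&(hsv[...,2]>V)).astype(np.uint8)
    a,b,c,d=box; m=np.zeros_like(w); m[a:b,c:d]=w[a:b,c:d]
    cs,_=cv2.findContours(m,cv2.RETR_EXTERNAL,cv2.CHAIN_APPROX_NONE); P=np.vstack([k for k in cs if cv2.contourArea(k)>40])[:,0]
    return P,rect(ray(s,P,z))
E
python3 - <<'E'
from h import *
goto((646,-107),-24.3,150)
s=snap("wrist"); cv2.imwrite("pics/w2.png",s["img"])
P,r=whites(s,(100,300,230,410),.026); print(r,P.min(0),P.max(0))
E
```

```text
t=2.30 pos [ 645.6 -107.2  148.6] tooly -24.3 tool shift [ 0.4  0.2 -1.4] world yaw delta 0.0 -> tool turn -0.0 q6 4.6 F [ 0.3 -0.4 -0.1] op 0.997
(array([ 646.3, -106.1]), 81.1, 49.4, 65.8) [287 184] [354 286]
```

View pics/w2.png

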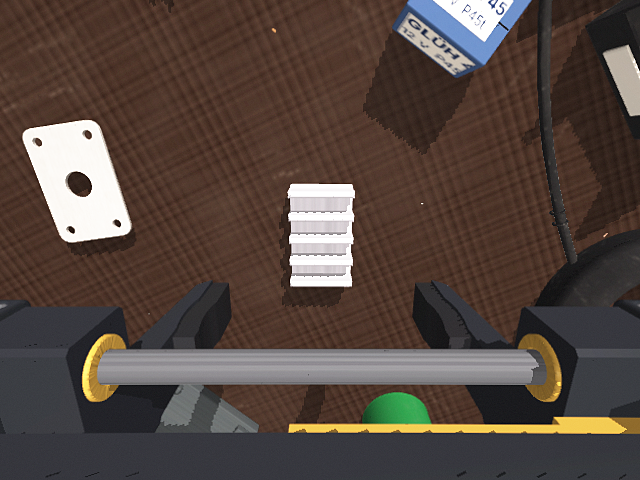

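Wrist readings agree at (646,-106.5), 81x49 mm, so I descend.

>>> {"op": "carry_out", "data": {
  "moves": [
    [[1, 0.5, -0.5, 60, 0], [1, 0, 0, 40, 0], [1, 0, 0, 16, 0], [1, 0, 0, 6, 0]]
  ]
}}

```text
time_s: 2.85
tool_pos: [0.6519, -0.1112, 0.0381]
eef_rot: [178.8, -0.1, 65.5]
ft_force: [-0.3, 0.4, 0.8]
opening: 1.0
```

```bash
python3 - <<'E'
from h import *
goto((646.3,-106.5),-24.3,26)
E
```

```text
t=2.85 pos [ 651.9 -111.2   38.1] tooly -24.46 tool shift [ 1.9 -7.3 12. ] world yaw delta 0.16 -> tool turn -0.16 q6 4.7 F [-0.3  0.4  0.8] op 1.0
```

>>> {"op": "carry_out", "data": {
  "moves": [
    [[1, 0, 0, 0, 0]]
  ]
}}

```text
time_s: 2.98
tool_pos: [0.6526, -0.1116, 0.0397]
eef_rot: [178.7, -0.1, 65.5]
ft_force: [0.7, -0.1, -0.7]
opening: 1.003
```

```bash
python3 - <<'E'
from h import *
goto((646.3,-106.5),-24.3,26); print(env.get_obs()["eef_rot"],env.get_obs()["q"])
s=snap("wrist"); cv2.imwrite("pics/w3.png",s["img"])
E
```

```text
t=2.98 pos [ 652.6 -111.6   39.7] tooly -24.47 tool shift [ 2.  -8.1 13.5] world yaw delta 0.17 -> tool turn -0.17 q6 4.7 F [ 0.7 -0.1 -0.7] op 1.003
[ 1.78682910e+02 -8.75454449e-02  6.55288518e+01] [-1.98115464e+01  4.72884471e+01  7.28794048e+01 -2.31630890e-02
  5.85123023e+01  4.67247902e+00]
```

View pics/w3.png

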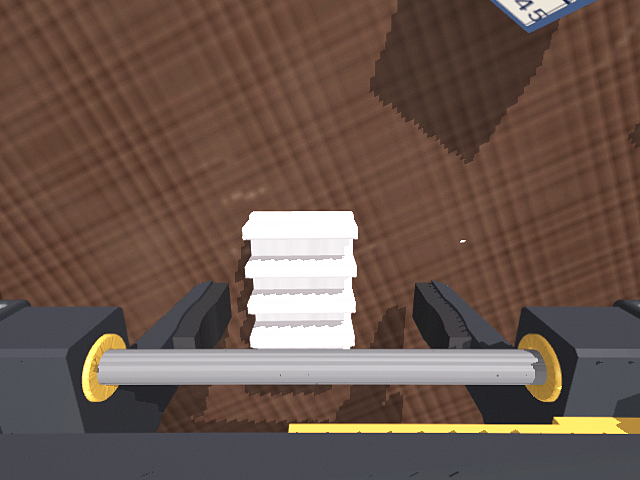

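>>> {"op": "carry_out", "data": {
  "moves": [
    [[1, 0, 0, -50, 0], [1, 0, 0, -25, 0], [1, 0, 0, 0, 0]]
  ]
}}

```text
time_s: 3.4
tool_pos: [0.6521, -0.1114, 0.121]
eef_rot: [178.3, -0.1, 65.5]
ft_force: [0.3, -0.2, -0.2]
opening: 0.998
```

>>> {"op": "carry_out", "data": {
  "moves": [
    [[1, 0, 0, -20, 0]]
  ]
}}

```text
time_s: 3.52
tool_pos: [0.6509, -0.111, 0.1398]
eef_rot: [178.5, -0.1, 65.5]
ft_force: [-0.9, 0.3, -0.2]
opening: 1.002
```

>>> {"op": "carry_out", "data": {
  "moves": [
    [[1, 0, 0, 0, 0]]
  ]
}}

```text
time_s: 3.65
tool_pos: [0.6513, -0.1111, 0.1406]
eef_rot: [178.4, -0.1, 65.5]
ft_force: [0.2, 0.0, -0.1]
opening: 1.0
```

>>> {"op": "carry_out", "data": {
  "moves": [
    [[1, 0, 0, 20, 0]]
  ]
}}

```text
time_s: 3.78
tool_pos: [0.6521, -0.1114, 0.1203]
eef_rot: [178.3, -0.1, 65.5]
ft_force: [-0.8, 0.0, 0.2]
opening: 1.0
```

>>> {"op": "carry_out", "data": {
  "moves": [
    [[1, 0, 0, 0, 0]]
  ]
}}

```text
time_s: 3.9
tool_pos: [0.6511, -0.1111, 0.1176]
eef_rot: [178.5, -0.1, 65.5]
ft_force: [-0.2, 0.2, -0.8]
opening: 1.002
```

```bash
python3 - <<'E'
from h import *
goto((646.3,-106.5),-24.3,26); o=env.get_obs(); print(o["eef_rot"],o["q"],o["qvel"])
E
```

```text
t=3.90 pos [ 651.1 -111.1  117.6] tooly -24.48 tool shift [ 2.  -8.6 91.4] world yaw delta 0.18 -> tool turn -0.18 q6 4.7 F [-0.2  0.2 -0.8] op 1.002
[ 1.78533340e+02 -9.60372020e-02  6.55264729e+01] [-1.98134313e+01  4.15532049e+01  7.06595096e+01 -2.56135407e-02
  6.63176745e+01  4.67131219e+00] [-0.0449358  -1.2622269  -1.61776873  0.04165709  0.09684275 -0.13808296]
```

>>> {"op": "carry_out", "data": {
  "moves": [
    [[1, 0, 0, -60, 0]]
  ]
}}

```text
time_s: 4.03
tool_pos: [0.6479, -0.11, 0.1735]
eef_rot: [179.1, -0.0, 65.5]
ft_force: [0.8, 0.0, 1.2]
opening: 1.002
```

>>> {"op": "carry_out", "data": {
  "moves": [
    [[1, 0, 0, 0, 0]]
  ]
}}

```text
time_s: 4.15
tool_pos: [0.6495, -0.1105, 0.1782]
eef_rot: [178.6, -0.1, 65.5]
ft_force: [-0.4, 0.4, -0.4]
opening: 0.999
```

>>> {"op": "carry_out", "data": {
  "moves": [
    [[1, 0, 0, 0, 0]]
  ]
}}

```text
time_s: 4.28
tool_pos: [0.6491, -0.1104, 0.1772]
eef_rot: [178.7, -0.1, 65.5]
ft_force: [-0.7, -0.1, 0.1]
opening: 0.999
```

>>> {"op": "carry_out", "data": {
  "moves": [
    [[1, 0, 0, 60, 0]]
  ]
}}

```text
time_s: 4.4
tool_pos: [0.6524, -0.1115, 0.1202]
eef_rot: [178.2, -0.1, 65.5]
ft_force: [0.2, -0.5, -1.5]
opening: 0.998
```

>>> {"op": "carry_out", "data": {
  "moves": [
    [[1, 0, 0, 0, 0]]
  ]
}}

```text
time_s: 4.53
tool_pos: [0.6501, -0.1108, 0.1153]
eef_rot: [178.8, -0.1, 65.5]
ft_force: [-0.3, -0.7, 1.2]
opening: 0.998
```

>>> {"op": "carry_out", "data": {
  "moves": [
    [[1, 0, 0, 0, 0]]
  ]
}}

```text
time_s: 4.65
tool_pos: [0.651, -0.1111, 0.1172]
eef_rot: [178.6, -0.1, 65.5]
ft_force: [-0.4, -0.7, 1.0]
opening: 1.001
```

>>> {"op": "carry_out", "data": {
  "moves": [
    [[1, 0, 0, -40, 0], [1, 0, 0, -40, 0], [1, 0, 0, -40, 0], [1, 0, 0, 0, 0], [1, 0, 0, 0, 0]]
  ]
}}

```text
time_s: 5.28
tool_pos: [0.6489, -0.1102, 0.2497]
eef_rot: [178.1, -0.1, 65.5]
ft_force: [-0.1, 0.7, -0.9]
opening: 1.001
```

>>> {"op": "carry_out", "data": {
  "moves": [
    [[1, 0, 0, 20, 0], [1, 0, 0, 20, 0], [1, 0, 0, 20, 0], [1, 0, 0, 20, 0], [1, 0, 0, 0, 0]]
  ]
}}

```text
time_s: 5.9
tool_pos: [0.6503, -0.1108, 0.165]
eef_rot: [178.3, -0.1, 65.5]
ft_force: [-0.1, 0.5, 0.2]
opening: 1.0
```

>>> {"op": "carry_out", "data": {
  "moves": [
    [[1, 0, 0, -50, 0], [1, 0, 0, 0, 0], [1, 0, 0, -50, 0], [1, 0, 0, 0, 0]]
  ]
}}

```text
time_s: 6.4
tool_pos: [0.6474, -0.1097, 0.2689]
eef_rot: [178.3, -0.1, 65.5]
ft_force: [-0.6, -0.9, 0.5]
opening: 0.999
```

>>> {"op": "carry_out", "data": {
  "moves": [
    [[1, 0, 0, 40, 0], [1, 0, 0, 40, 0], [1, 0, 0, 40, 0], [1, 0, 0, 0, 0], [1, 0, 0, 0, 0]]
  ]
}}

```text
time_s: 7.02
tool_pos: [0.6502, -0.1108, 0.1455]
eef_rot: [178.4, -0.1, 65.5]
ft_force: [0.1, -0.1, 1.1]
opening: 1.0
```

>>> {"op": "carry_out", "data": {
  "moves": [
    [[1, 0, -50, 0, 0], [1, 0, -50, 0, 0], [1, 0, -50, 0, 0]]
  ]
}}

```text
time_s: 7.4
tool_pos: [0.5137, -0.0489, 0.1448]
eef_rot: [177.8, -0.2, 65.4]
ft_force: [0.5, 1.3, 1.1]
opening: 0.999
```

>>> {"op": "carry_out", "data": {
  "moves": [
    [[1, 0, 0, 0, 0], [1, 0, 0, 0, 0]]
  ]
}}

```text
time_s: 7.65
tool_pos: [0.513, -0.0481, 0.1481]
eef_rot: [177.6, -0.2, 65.5]
ft_force: [-0.3, -0.2, 0.5]
opening: 1.001
```

>>> {"op": "carry_out", "data": {
  "moves": [
    [[1, 0, 50, 0, 0], [1, 0, 50, 0, 0], [1, 0, 50, 0, 0]]
  ]
}}

```text
time_s: 8.02
tool_pos: [0.6542, -0.1124, 0.1577]
eef_rot: [177.3, -0.2, 65.5]
ft_force: [0.1, 0.0, 0.9]
opening: 0.995
```

>>> {"op": "carry_out", "data": {
  "moves": [
    [[1, 0, 0, 0, 0], [1, 0, 0, 0, 0]]
  ]
}}

```text
time_s: 8.28
tool_pos: [0.657, -0.1144, 0.1574]
eef_rot: [177.2, -0.2, 65.4]
ft_force: [-1.2, -0.2, -1.4]
opening: 1.0
```

>>> {"op": "carry_out", "data": {
  "moves": [
    [[1, 0, 0, -60, 0], [1, 0, 0, 0, 0], [1, 0, 0, -60, 0], [1, 0, 0, 0, 0]]
  ]
}}

```text
time_s: 8.78
tool_pos: [0.6496, -0.1112, 0.2779]
eef_rot: [177.2, -0.2, 65.5]
ft_force: [0.3, 0.5, 0.5]
opening: 1.001
```

>>> {"op": "carry_out", "data": {
  "moves": [
    [[1, 0, 0, 20, 0], [1, 0, 0, 20, 0], [1, 0, 0, 20, 0], [1, 0, 0, 20, 0], [1, 0, 0, 20, 0]]
  ]
}}

```text
time_s: 9.4
tool_pos: [0.6512, -0.111, 0.1719]
eef_rot: [177.4, -0.2, 65.5]
ft_force: [-0.1, 0.5, -1.3]
opening: 1.0
```

>>> {"op": "carry_out", "data": {
  "moves": [
    [[1, 0, 0, 0, 0]]
  ]
}}

```text
time_s: 9.52
tool_pos: [0.65, -0.1105, 0.1696]
eef_rot: [177.7, -0.2, 65.5]
ft_force: [0.4, 0.3, 0.4]
opening: 1.0
```

>>> {"op": "carry_out", "data": {
  "moves": [
    [[1, 0, 0, -60, 0], [1, 0, 0, 0, 0], [1, 0, 0, -60, 0], [1, 0, 0, 0, 0]]
  ]
}}

```text
time_s: 10.02
tool_pos: [0.6443, -0.1082, 0.2903]
eef_rot: [177.7, -0.2, 65.6]
ft_force: [0.1, -0.2, -0.1]
opening: 0.997
```

>>> {"op": "carry_out", "data": {
  "moves": [
    [[1, 0, 0, 25, 0], [1, 0, 0, 25, 0], [1, 0, 0, 25, 0], [1, 0, 0, 25, 0], [1, 0, 0, 25, 0]]
  ]
}}

```text
time_s: 10.65
tool_pos: [0.6475, -0.1091, 0.1594]
eef_rot: [177.8, -0.2, 65.6]
ft_force: [-0.1, 0.2, 0.0]
opening: 1.0
```

>>> {"op": "carry_out", "data": {
  "moves": [
    [[1, 0, 0, 0, 0]]
  ]
}}

```text
time_s: 10.78
tool_pos: [0.6463, -0.1087, 0.1569]
eef_rot: [178.1, -0.2, 65.6]
ft_force: [0.3, -0.5, 0.4]
opening: 1.002
```

>>> {"op": "carry_out", "data": {
  "moves": [
    [[1, 0, 0, -60, 0], [1, 0, 0, 0, 0], [1, 0, 0, -60, 0], [1, 0, 0, 0, 0]]
  ]
}}

```text
time_s: 11.28
tool_pos: [0.642, -0.107, 0.2787]
eef_rot: [178.0, -0.2, 65.6]
ft_force: [-0.1, -0.8, 0.8]
opening: 0.997
```

>>> {"op": "carry_out", "data": {
  "moves": [
    [[1, 0, 0, 22, 0], [1, 0, 0, 22, 0], [1, 0, 0, 22, 0], [1, 0, 0, 22, 0], [1, 0, 0, 22, 0]]
  ]
}}

```text
time_s: 11.9
tool_pos: [0.6447, -0.108, 0.1644]
eef_rot: [178.0, -0.2, 65.6]
ft_force: [0.1, 0.0, 0.5]
opening: 1.002
```

>>> {"op": "carry_out", "data": {
  "moves": [
    [[1, 0, 0, 15, 0], [1, 0, 0, 0, 0]]
  ]
}}

```text
time_s: 12.15
tool_pos: [0.6442, -0.1077, 0.1464]
eef_rot: [178.2, -0.1, 65.6]
ft_force: [0.5, -0.1, 0.1]
opening: 1.001
```

```bash
python3 - <<'E'
from h import *
s=snap("wrist"); cv2.imwrite("pics/w4.png",s["img"])
P,r=whites(s,(100,300,230,410),.026); print(r,P.min(0),P.max(0)); print(pose()[2]["eef_rot"])
plan(r[0][0],r[0][1],26,r[3]-90)
E
```

```text
(array([ 646.2, -105.9]), 81.5, 49.3, 65.7) [283 183] [350 286]
[ 1.78127266e+02 -1.49957309e-01  6.55976347e+01]
t=12.20 pos [ 644.5 -107.9  147.3] tooly -24.4 q6 4.7 F [ 0.2  0.7 -0. ] op 1.002 dist [   1.7    2.  -121.3] turn 0.1
[[1, 0.7, -1.1, 40.4, -0.0], [1, 0.7, -1.1, 40.4, -0.0], [1, 0.7, -1.1, 40.4, -0.0]]
```

>>> {"op": "carry_out", "data": {
  "moves": [
    [[1, 1, -1.5, 22, 0], [1, 1, -1.5, 22, 0], [1, 0, -0.5, 22, 0], [1, 0, 0, 22, 0], [1, 0, 0, 14, 0]]
  ]
}}

```text
time_s: 12.82
tool_pos: [0.6489, -0.1068, 0.0494]
eef_rot: [177.4, -0.2, 65.6]
ft_force: [0.0, -0.2, -0.4]
opening: 1.0
```

>>> {"op": "carry_out", "data": {
  "moves": [
    [[1, 0, 0, 0, 0]]
  ]
}}

```text
time_s: 12.95
tool_pos: [0.6488, -0.1068, 0.0492]
eef_rot: [177.5, -0.2, 65.6]
ft_force: [0.3, -0.4, 0.1]
opening: 0.998
```

```bash
python3 - <<'E'
from h import *
goto((646.2,-106),-24.3,26)
E
```

```text
t=12.95 pos [ 648.8 -106.8   49.2] tooly -24.4 tool shift [-0.5 -3.8 23. ] world yaw delta 0.1 -> tool turn -0.1 q6 4.9 F [ 0.3 -0.4  0.1] op 0.998
```

>>> {"op": "carry_out", "data": {
  "moves": [
    [[1, -0.5, -3.5, 14, 0], [1, 0, 0, 0, 0], [1, 0, 0, 9, 0], [1, 0, 0, 0, 0]]
  ]
}}

```text
time_s: 13.45
tool_pos: [0.6472, -0.1064, 0.0267]
eef_rot: [177.3, -0.2, 65.6]
ft_force: [-0.5, -0.6, -0.1]
opening: 1.001
```

```bash
python3 - <<'E'
from h import *
goto((646.2,-106),-24.3,26)
E
```

```text
t=13.45 pos [ 647.2 -106.4   26.7] tooly -24.4 tool shift [-0.  -1.1  0.6] world yaw delta 0.1 -> tool turn -0.1 q6 4.9 F [-0.5 -0.6 -0.1] op 1.001
```

>>> {"op": "carry_out", "data": {
  "moves": [
    [[-1, 0, 0, 0, 0], [-1, 0, 0, 0, 0], [-1, 0, 0, 0, 0], [-1, 0, 0, 0, 0]]
  ],
  "squeeze": 30
}}

```text
time_s: 13.95
tool_pos: [0.6474, -0.1064, 0.0272]
eef_rot: [177.2, -0.2, 65.6]
ft_force: [1.4, -1.2, -0.8]
opening: 0.571
```

>>> {"op": "carry_out", "data": {
  "moves": [
    [[-1, 0, 0, -25, 0], [-1, 0, 0, -25, 0], [-1, 0, 0, -25, 0], [-1, 0, 0, -25, 0], [-1, 0, 0, 0, 0]]
  ]
}}

```text
time_s: 14.58
tool_pos: [0.6414, -0.1043, 0.1272]
eef_rot: [177.6, -0.2, 65.6]
ft_force: [-0.4, 0.4, -3.2]
opening: 0.566
```

```bash
python3 - <<'E'
from h import *
print(pose()[2]["eef_rot"])
plan(443,-232,160,0,step=40)
s=snap("wrist"); cv2.imwrite("pics/w5.png",s["img"])
# nest from top image: gray dark mask
s=snap("top"); im=s["img"]; hsv=cv2.cvtColor(im,cv2.COLOR_BGR2HSV)
print(hsv[272,430],hsv[230,440],hsv[300,400]); 
E
```

```text
[177.56254321  -0.20498668  65.60878617]
t=14.57 pos [ 641.4 -104.3  127.2] tooly -24.4 q6 4.9 F [-0.4  0.4 -3.2] op 0.566 dist [-198.4 -127.7   32.8] turn 24.4
[[1, -33.0, -21.1, -6.5, -4.1], [1, -31.4, -23.4, -6.6, -4.1], [1, -29.7, -25.5, -6.7, -4.1], [1, -27.8, -27.6, -6.7, -4.1], [1, -25.7, -29.5, -6.8, -4.1]]
[[1, -23.6, -31.2, -6.9, -4.1]]
[45  5 95] [13 59 61] [ 19  44 127]
```

View pics/w5.png

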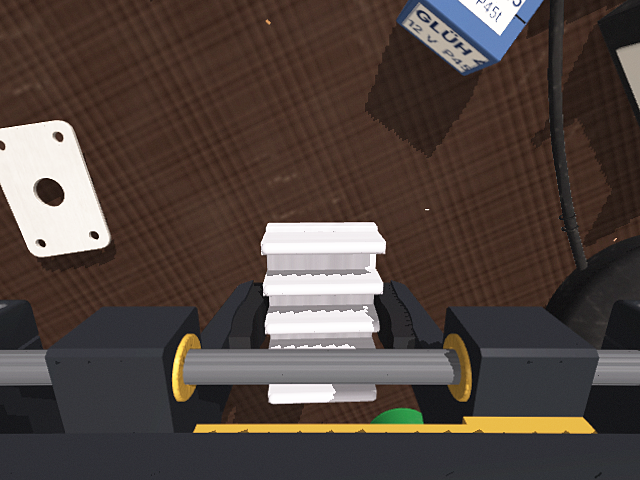

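The sink is held at mid-length, with a fin on either side of the pads. Next I measure the nest in the top view.

```bash
cat > nest.py <<'E'
from h import *
def nest(s,box,z,Smax=32,lo=40,hi=140):
    hsv=cv2.cvtColor(s["img"],cv2.COLOR_BGR2HSV); w=((hsv[...,1]<Smax)&(hsv[...,2]>lo)&(hsv[...,2]<hi)).astype(np.uint8)
    a,b,c,d=box; m=np.zeros_like(w); m[a:b,c:d]=w[a:b,c:d]; m=cv2.morphologyEx(m,cv2.MORPH_OPEN,np.ones((3,3)))
    cs,_=cv2.findContours(m,cv2.RETR_EXTERNAL,cv2.CHAIN_APPROX_NONE); P=max(cs,key=cv2.contourArea)[:,0]
    return P,rect(ray(s,P,z))
E
python3 - <<'E'
from nest import *
s=snap("top")
for z in (.010,.013,.016):
    P,r=nest(s,(225,320,390,490),z); print(z,r)
v=s["img"].copy(); cv2.drawContours(v,[P[:,None]],-1,(0,0,255),1)
cv2.imwrite("pics/n1.png",cv2.resize(v[225:320,390:490],(700,665),interpolation=cv2.INTER_CUBIC)[:600])
plan(447,-232,160,None,step=40,op=-1)
E
```

```text
0.01 (array([ 443.5, -233.5]), 109.2, 80.8, -66.85)
0.013 (array([ 443.4, -232.8]), 108.9, 80.6, -66.85)
0.016 (array([ 443.4, -232.1]), 108.6, 80.3, -66.85)
t=14.72 pos [ 640.3 -104.   124.2] tooly -24.4 q6 4.9 F [ 0.2  0.3 -3.1] op 0.565 dist [-193.3 -128.    35.8] turn 0
[[-1, -32.7, -20.3, -6.8, 0.0], [-1, -32.7, -20.3, -6.8, 0.0], [-1, -32.7, -20.3, -6.8, 0.0], [-1, -32.7, -20.3, -6.8, 0.0], [-1, -32.7, -20.3, -6.8, 0.0]]
[[-1, -32.7, -20.3, -6.8, 0.0]]
```

View pics/n1.png

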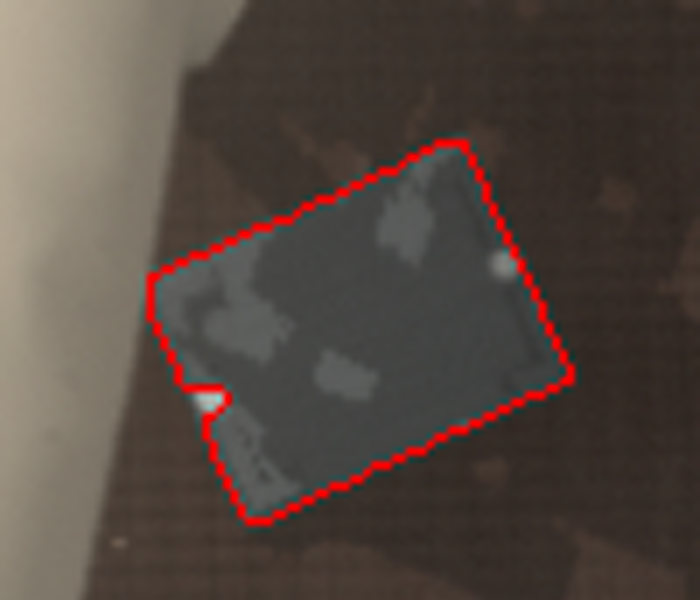

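```bash
python3 - <<'E'
from h import *
plan(474,-305,190,23.1,step=45,tstep=8,op=-1)
E
```

```text
t=14.72 pos [ 640.3 -104.   124.2] tooly -24.4 q6 4.9 F [ 0.2  0.3 -3.1] op 0.565 dist [-166.3 -201.    65.8] turn 47.5
[[-1, -41.9, -11.0, -11.5, -7.9], [-1, -40.0, -16.6, -11.7, -7.9], [-1, -37.2, -22.0, -11.9, -7.9], [-1, -33.8, -26.9, -12.1, -7.9], [-1, -29.7, -31.3, -12.2, -7.9]]
[[-1, -25.0, -35.1, -12.4, -7.9]]
```

>>> {"op": "carry_out", "data": {
  "moves": [
    [[-1, -42, -11, -11.5, -8], [-1, 0, 0, 0, 0], [-1, -40, -16.5, -11.5, -8], [-1, 0, 0, 0, 0], [-1, -37, -22, -12, -8]]
  ]
}}

```text
time_s: 15.35
tool_pos: [0.556, -0.2028, 0.1506]
eef_rot: [178.5, 0.4, 90.3]
ft_force: [0.1, -0.5, -2.4]
opening: 0.564
```

>>> {"op": "carry_out", "data": {
  "moves": [
    [[-1, 0, 0, 0, 0], [-1, -34, -27, -12, -8], [-1, 0, 0, 0, 0], [-1, -30, -31, -12, -8], [-1, 0, 0, 0, 0]]
  ]
}}

```text
time_s: 15.98
tool_pos: [0.5033, -0.2683, 0.1694]
eef_rot: [178.8, 0.4, 106.4]
ft_force: [0.4, -0.4, -2.3]
opening: 0.56
```

>>> {"op": "carry_out", "data": {
  "moves": [
    [[-1, -25, -35, -12, -8], [-1, 0, 0, 0, 0]]
  ]
}}

```text
time_s: 16.23
tool_pos: [0.478, -0.2998, 0.1789]
eef_rot: [178.8, 0.3, 114.4]
ft_force: [0.4, 1.0, -3.0]
opening: 0.563
```

```bash
python3 - <<'E'
from h import *
plan(474,-305,190,23.1,step=45,tstep=8,op=-1); print(pose()[2]["eef_rot"])
s=snap("wrist"); cv2.imwrite("pics/w6.png",s["img"])
E
```

```text
t=16.23 pos [ 478.  -299.8  178.9] tooly 24.4 q6 -69.2 F [ 0.4  1.  -3. ] op 0.563 dist [-4.  -5.2 11.1] turn -1.3
[[-1, -3.2, -5.6, -11.2, 1.3]]
[178.83973348   0.3213144  114.43703444]
```

View pics/w6.png

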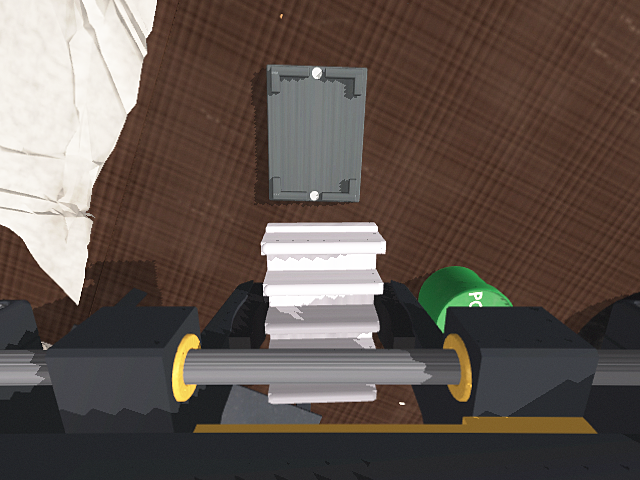

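```bash
python3 - <<'E'
from nest import *
s=snap("wrist")
for z in (.010,.016):
    P,r=nest(s,(50,215,240,400),z); print(z,r)
v=s["img"].copy(); cv2.drawContours(v,[P[:,None]],-1,(0,0,255),1)
cv2.imwrite("pics/n2.png",cv2.resize(v[50:215,240:400],(580,598)))
# sink in hand, tool coordinates, on the plane of the fin tops (tool z ~ +0.7)
zt=s["p"][2]-.0005
for uv in [(267,223),(376,223),(264,253),(383,253),(269,402),(376,400)]:
    print(uv,np.round((s["Rt"].T@(ray(s,uv,zt)[0]-s["p"]))*1000,1))
E
```

```text
0.01 (array([ 446.8, -234. ]), 107.0, 79.2, -67.08)
0.016 (array([ 446.7, -233.9]), 104.8, 77.5, -67.08)
(267, 223) [ 42.8 -20.2  -0.1]
(376, 223) [42.6 21.1  0.8]
(264, 253) [ 30.8 -21.9  -0.1]
(383, 253) [30.5 24.5  0.9]
(269, 402) [-40.1 -23.1   0.2]
(376, 400) [-39.9  25.1   1.2]
```

View pics/n2.png

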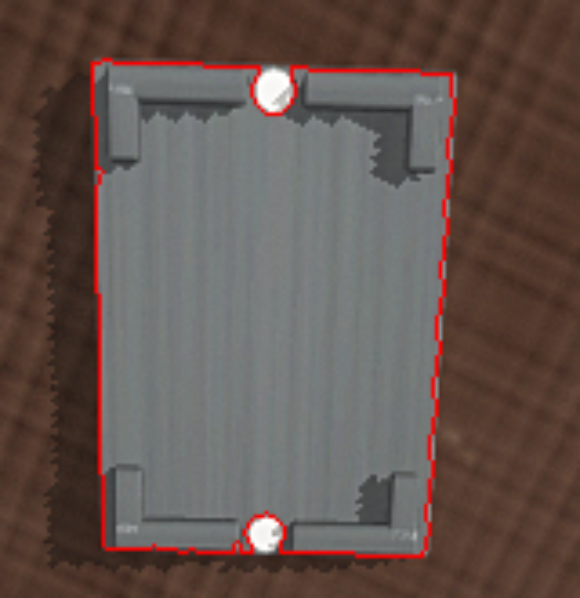

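```bash
python3 - <<'E'
from h import *
plan(447,-234,140,22.9,step=42,tstep=8,op=-1)
E
```

```text
t=16.32 pos [ 478.6 -297.9  178.2] tooly 24.5 q6 -69.1 F [ 0.9  0.5 -3.7] op 0.559 dist [-31.6  63.9 -38.2] turn -1.6
[[-1, 35.7, -1.5, 18.9, 0.8], [-1, 35.7, -2.0, 18.9, 0.8]]
```

>>> {"op": "carry_out", "data": {
  "moves": [
    [[-1, 36, -1.5, 19, 0.8], [-1, 0, 0, 0, 0], [-1, 36, -2, 19, 0.8], [-1, 0, 0, 0, 0]]
  ]
}}

```text
time_s: 16.82
tool_pos: [0.4495, -0.2276, 0.1373]
eef_rot: [178.8, 0.0, 112.7]
ft_force: [0.0, -0.0, -2.8]
opening: 0.563
```

```bash
python3 - <<'E'
from h import *
plan(447,-234,60,22.9,step=30,tstep=8,op=-1);print(pose()[2]["eef_rot"])
E
```

```text
t=16.82 pos [ 449.5 -227.6  137.3] tooly 22.7 q6 -64.1 F [ 0.  -0.  -2.8] op 0.563 dist [ -2.5  -6.4 -77.3] turn 0.2
[[-1, -1.6, -2.1, 25.7, -0.1], [-1, -1.6, -2.1, 25.7, -0.1], [-1, -1.6, -2.1, 25.7, -0.1]]
[1.78812375e+02 3.95794571e-02 1.12709070e+02]
```

>>> {"op": "carry_out", "data": {
  "moves": [
    [[-1, -2.5, -3, 30, 0], [-1, 0, 0, 0, 0], [-1, -2.5, -3, 30, 0], [-1, 0, 0, 0, 0]]
  ]
}}

```text
time_s: 17.32
tool_pos: [0.4523, -0.2363, 0.0801]
eef_rot: [178.6, 0.5, 112.7]
ft_force: [0.4, -0.4, -2.3]
opening: 0.559
```

```bash
python3 - <<'E'
from h import *
plan(447,-234,50,22.9,step=30,tstep=8,op=-1);print(pose()[2]["eef_rot"])
E
```

```text
t=17.32 pos [ 452.3 -236.3   80.1] tooly 22.7 q6 -64.8 F [ 0.4 -0.4 -2.3] op 0.559 dist [ -5.3   2.3 -30.1] turn 0.2
[[-1, 2.2, -2.4, 15.0, -0.1], [-1, 2.2, -2.4, 15.0, -0.1]]
[178.56079255   0.49555856 112.66203981]
```

>>> {"op": "carry_out", "data": {
  "moves": [
    [[-1, 4.5, -4.5, 12, -0.2], [-1, 0, 0, 0, 0], [-1, 0, 0, 12, 0], [-1, 0, 0, 0, 0]]
  ]
}}

```text
time_s: 17.82
tool_pos: [0.4487, -0.2349, 0.0581]
eef_rot: [178.4, 0.8, 112.9]
ft_force: [-0.7, -0.2, -2.4]
opening: 0.561
```

```bash
python3 - <<'E'
from h import *
plan(447,-234,40,22.9,step=30,tstep=8,op=-1);print(pose()[2]["eef_rot"])
s=snap("scene"); cv2.imwrite("pics/s1.png",cv2.resize(s["img"][230:400,280:540],(780,510),interpolation=cv2.INTER_CUBIC))
E
```

```text
t=17.82 pos [ 448.7 -234.9   58.1] tooly 22.9 q6 -65.3 F [-0.7 -0.2 -2.4] op 0.561 dist [ -1.7   0.9 -18.1] turn 0.0
[[-1, 1.7, -1.7, 18.0, -0.0]]
[178.40258431   0.81047676 112.86205111]
```

View pics/s1.png

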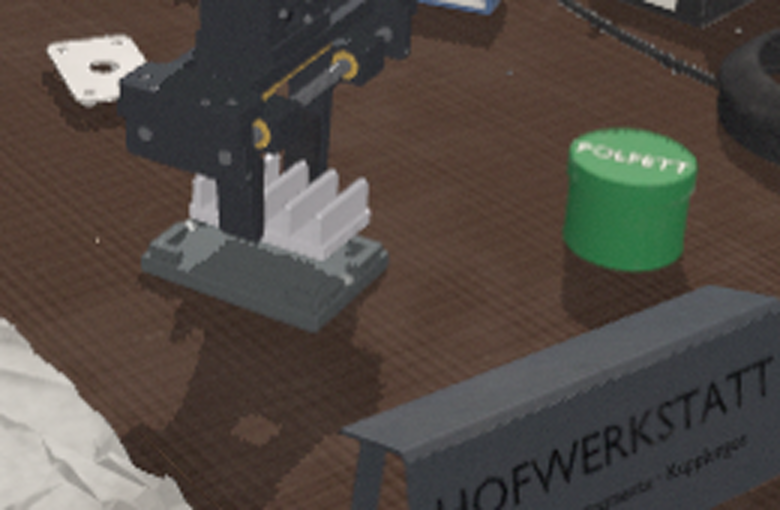

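>>> {"op": "carry_out", "data": {
  "moves": [
    [[-1, 2, -2, 9, 0], [-1, 0, 0, 0, 0], [-1, 0, -0.5, 8, 0], [-1, 0, 0, 0, 0]]
  ]
}}

```text
time_s: 18.38
tool_pos: [0.4466, -0.2345, 0.0409]
eef_rot: [178.3, 0.9, 112.9]
ft_force: [-2.1, 0.0, 0.1]
opening: 0.563
```

```bash
python3 - <<'E'
from h import *
plan(447,-234,37,22.9,step=30,tstep=8,op=-1);print(pose()[2]["eef_rot"])
E
```

```text
t=18.38 pos [ 446.6 -234.5   40.9] tooly 22.9 q6 -65.5 F [-2.1  0.   0.1] op 0.563 dist [ 0.4  0.5 -3.9] turn 0.0
[[-1, 0.4, 0.4, 3.9, -0.0]]
[178.34809621   0.92693061 112.86181422]
```

>>> {"op": "carry_out", "data": {
  "moves": [
    [[-1, 0.5, 0.5, 2, 0], [-1, 0, 0, 0, 0], [-1, 0, 0, 0, 0]]
  ]
}}

```text
time_s: 18.75
tool_pos: [0.4468, -0.2343, 0.0398]
eef_rot: [178.4, 1.0, 112.9]
ft_force: [-0.8, 0.1, 0.0]
opening: 0.561
```

```bash
python3 - <<'E'
from h import *
plan(447,-234,37,22.9,step=30,tstep=8,op=-1);print(pose()[2]["eef_rot"])
s=snap("wrist"); cv2.imwrite("pics/w7.png",s["img"])
s=snap("scene"); cv2.imwrite("pics/s2.png",cv2.resize(s["img"][260:350,310:430],(800,600),interpolation=cv2.INTER_CUBIC))
E
```

```text
t=18.75 pos [ 446.8 -234.3   39.8] tooly 22.9 q6 -65.4 F [-0.8  0.1  0. ] op 0.561 dist [ 0.2  0.3 -2.8] turn 0.0
[[-1, 0.2, 0.3, 2.8, -0.0]]
[178.38841471   0.96745558 112.8726841 ]
```

View pics/w7.png

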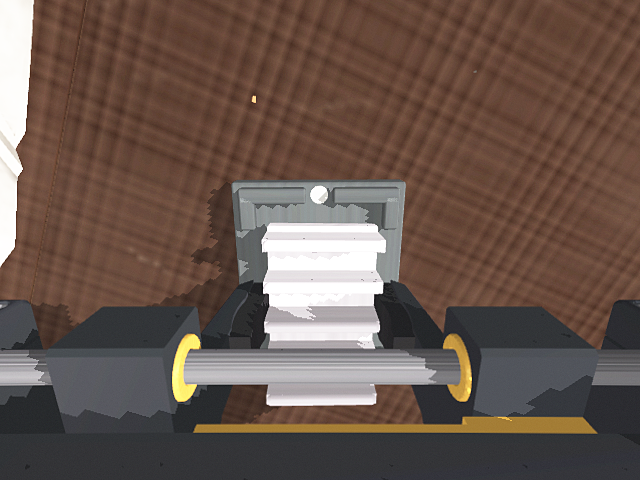

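View pics/s2.png

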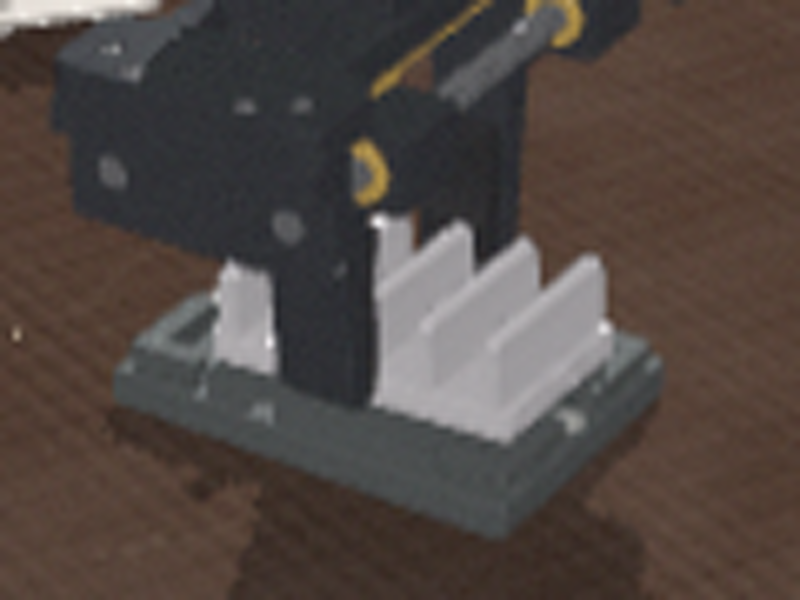

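>>> {"op": "carry_out", "data": {
  "moves": [
    [[-1, 0, 0, 3, 0], [-1, 0, 0, 0, 0]]
  ]
}}

```text
time_s: 19.1
tool_pos: [0.447, -0.2347, 0.0392]
eef_rot: [178.4, 1.0, 112.9]
ft_force: [-0.7, 0.5, -1.9]
opening: 0.563
```

>>> {"op": "carry_out", "data": {
  "moves": [
    [[-1, 0, 0, 3, 0], [-1, 0, 0, 0, 0]]
  ]
}}

```text
time_s: 19.35
tool_pos: [0.4474, -0.235, 0.0388]
eef_rot: [178.4, 1.1, 113.0]
ft_force: [-0.8, 0.5, -1.9]
opening: 0.564
```

>>> {"op": "carry_out", "data": {
  "moves": [
    [[-1, 0, 0, 5, 0], [-1, 0, 0, 0, 0]]
  ]
}}

```text
time_s: 19.6
tool_pos: [0.4482, -0.2362, 0.0368]
eef_rot: [178.4, 1.3, 113.0]
ft_force: [-0.3, 1.0, -3.2]
opening: 0.561
```

>>> {"op": "carry_out", "data": {
  "moves": [
    [[0.8, 0, 0, 0, 0], [0.8, 0, 0, 0, 0], [0.8, 0, 0, 0, 0], [0.8, 0, 0, 0, 0]]
  ]
}}

```text
time_s: 20.1
tool_pos: [0.4486, -0.2362, 0.036]
eef_rot: [178.4, 1.3, 113.0]
ft_force: [0.3, 0.6, 0.5]
opening: 0.903
```

```bash
python3 - <<'E'
from h import *
plan(447,-234,37,22.9,step=30,tstep=8,op=-1);print(pose()[2]["eef_rot"])
s=snap("wrist"); cv2.imwrite("pics/w8.png",s["img"])
s=snap("scene"); cv2.imwrite("pics/s3.png",cv2.resize(s["img"][260:350,310:430],(800,600),interpolation=cv2.INTER_CUBIC))
E
```

```text
t=20.10 pos [ 448.6 -236.2   36. ] tooly 23.1 q6 -65.5 F [0.3 0.6 0.5] op 0.903 dist [-1.6  2.2  1. ] turn -0.2
[[-1, 2.6, -0.5, -1.1, 0.2]]
[178.36815957   1.31998123 113.03399751]
```

View pics/w8.png

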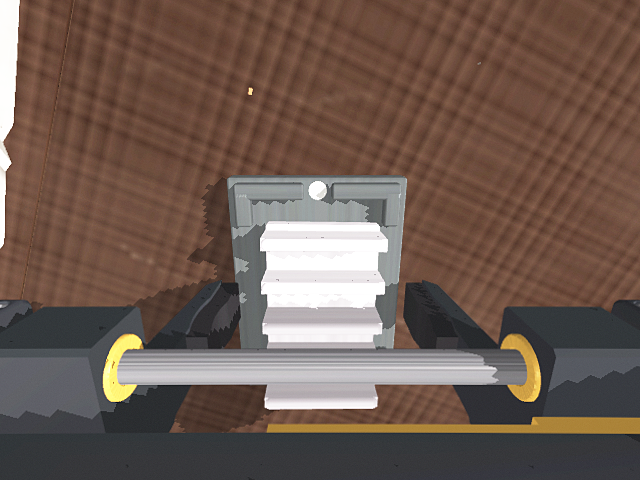

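View pics/s3.png

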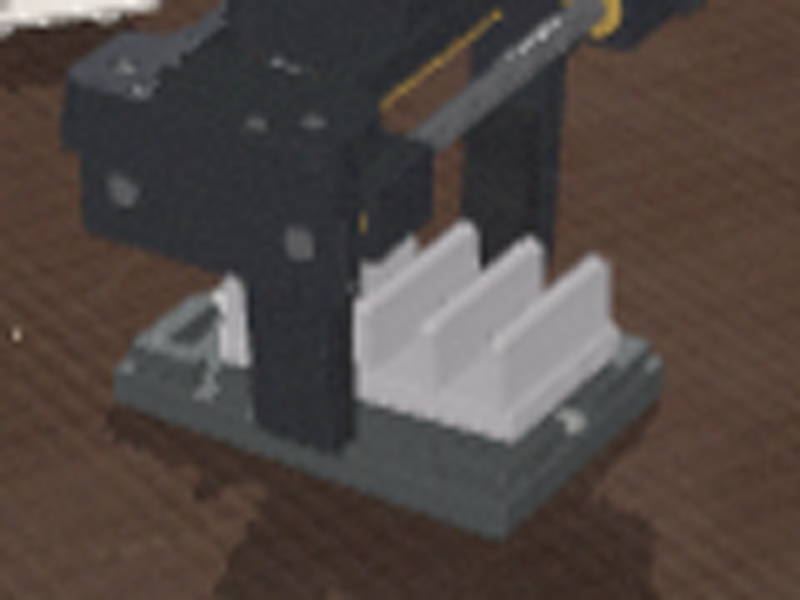

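>>> {"op": "carry_out", "data": {
  "moves": [
    [[1, 0, 0, -20, 0], [1, 0, 0, -25, 0], [1, 0, 0, -25, 0], [1, 0, 0, -25, 0], [1, 0, 0, -25, 0]]
  ]
}}

```text
time_s: 20.82
tool_pos: [0.4435, -0.2344, 0.1577]
eef_rot: [178.5, 1.1, 113.0]
ft_force: [0.2, 0.4, 0.0]
opening: 1.0
```

>>> {"op": "carry_out", "data": {
  "moves": [
    [[1, 0, 0, 0, 0]]
  ]
}}

```text
time_s: 20.95
tool_pos: [0.444, -0.2348, 0.159]
eef_rot: [178.4, 1.3, 113.0]
ft_force: [0.5, 0.1, -0.5]
opening: 0.998
```

```bash
python3 - <<'E'
from nest import *
print(pose()[2]["eef_rot"])
s=snap("wrist"); cv2.imwrite("pics/w9.png",s["img"]);goto((447,-234),22.9)
s=snap("top"); cv2.imwrite("pics/t9.png",cv2.resize(s["img"][225:320,390:490],(600,570),interpolation=cv2.INTER_CUBIC))
E
```

```text
[178.39007778   1.26637365 113.02505348]
t=21.00 pos [ 443.5 -234.4  157.8] tooly 23.06 tool shift [-1.   3.4  0.1] world yaw delta -0.16 -> tool turn 0.16 q6 -65.3 F [ 0.  -0.1 -0.4] op 1.0
```

View pics/w9.png

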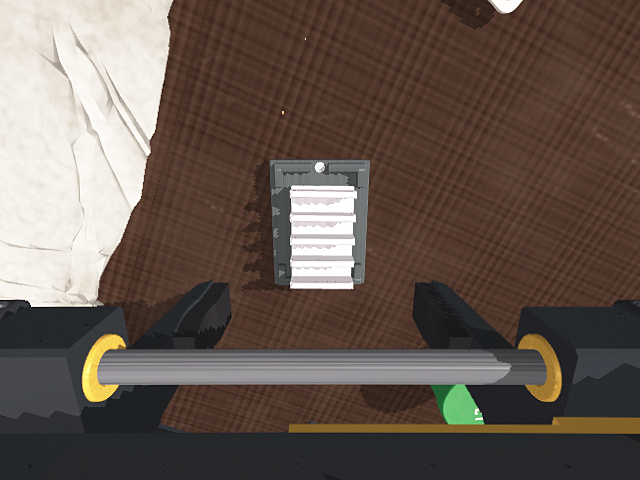

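View pics/t9.png

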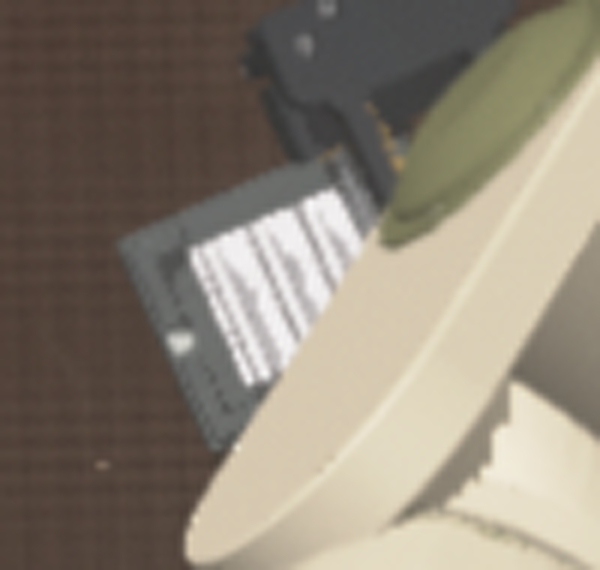

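```bash
python3 - <<'E'
from nest import *
s=snap("wrist")
P,r=whites(s,(178,300,270,372),.036); print("sink",r,P.min(0),P.max(0))
P,r=whites(s,(178,300,270,372),.036,V=200); print("sink",r,P.min(0),P.max(0))
# nest centre in the sink frame check: corners of nest by hand (270,161),(370,161)
a=ray(s,[(270,161),(370,161),(364,284),(275,284)],.010); print(np.round(a*1000,1), np.linalg.norm(a[0]-a[1]))
cv2.imwrite("pics/w9c.png",cv2.resize(s["img"][150:300,255:385],(520,600),interpolation=cv2.INTER_NEAREST))
E
```

```text
sink (array([ 449.6, -236. ]), 82.5, 50.2, -67.65) [290 187] [357 290]
sink (array([ 449.7, -236.1]), 82.2, 50.2, -67.69) [290 187] [357 290]
[[ 389.5 -199.2   10. ]
 [ 461.6 -168.6   10. ]
 [ 502.7 -266.4   10. ]
 [ 430.4 -296.2   10. ]] 0.07828263639981296
```

View pics/w9c.png

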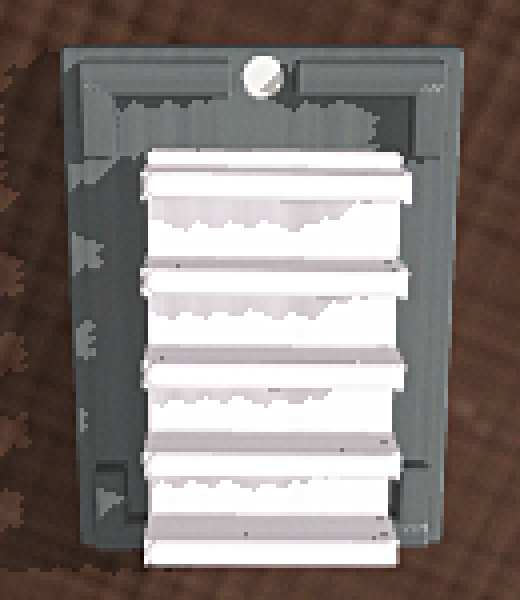

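```bash
python3 - <<'E'
from h import *
s=snap("scene"); cv2.imwrite("pics/s4.png",cv2.resize(s["img"][270:345,320:420],(800,600),interpolation=cv2.INTER_CUBIC))
# predicted corners for sink flat at nest+10
c=np.array([449.3,-236.0]);a=np.radians(22.6)
R=np.array([[np.cos(a),-np.sin(a)],[np.sin(a),np.cos(a)]])
for y in (-36,36):
  for x in (-25,25):
    for z in (10,36):
      q=c+R@np.array([x,y+(-5 if z==10 else 0)*np.sign(36)*0]); u=proj(s,[q[0]/1e3,q[1]/1e3,z/1e3])[0]; print(x,y,z,np.round((u-[320,270])*8))
E
```

```text
-25 -36 10 [490. 458.]
-25 -36 36 [496. 341.]
25 -36 10 [615. 348.]
25 -36 36 [622. 235.]
-25 36 10 [179. 347.]
-25 36 36 [182. 234.]
25 36 10 [311. 246.]
25 36 36 [315. 136.]
```

View pics/s4.png

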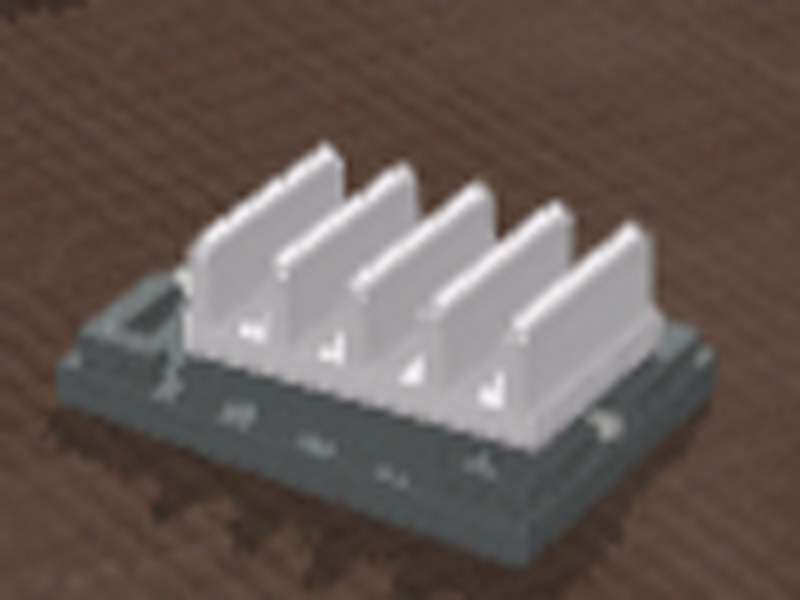

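The scene view shows the −y end of the sink about 4-5 mm too high, so it's sitting on that end's stop. I'll regrasp it and shift it about 4.5 mm along tool +x.

```bash
python3 - <<'E'
from h import *
plan(449.5,-236,39,22.5,step=40)
E
```

```text
t=21.15 pos [ 443.1 -234.1  156.6] tooly 23.1 q6 -65.3 F [-0.3 -0.9  0.7] op 1.0 dist [   6.4   -1.9 -117.6] turn -0.6
[[1, -0.7, 0.7, 39.3, 0.2], [1, -0.7, 0.7, 39.3, 0.2], [1, -0.7, 0.7, 39.3, 0.2]]
```

>>> {"op": "carry_out", "data": {
  "moves": [
    [[1, -0.7, 0.7, 38, 0], [1, 0, 0, 0, 0], [1, -0.7, 0.7, 38, 0], [1, 0, 0, 0, 0]]
  ]
}}

```text
time_s: 21.65
tool_pos: [0.4476, -0.2355, 0.0796]
eef_rot: [178.5, 1.0, 113.0]
ft_force: [-0.2, 0.6, 0.8]
opening: 1.001
```

```bash
python3 - <<'E'
from h import *
plan(449.5,-236,39,22.5,step=40)
E
```

```text
t=21.65 pos [ 447.6 -235.5   79.6] tooly 23.1 q6 -65.3 F [-0.2  0.6  0.8] op 1.001 dist [  1.9  -0.5 -40.6] turn -0.6
[[1, -0.3, 0.3, 20.3, 0.3], [1, -0.3, 0.3, 20.3, 0.3]]
```

>>> {"op": "carry_out", "data": {
  "moves": [
    [[1, -0.3, 0.3, 21, 0.3], [1, 0, 0, 0, 0], [1, -0.3, 0.3, 20, 0.3], [1, 0, 0, 0, 0]]
  ]
}}

```text
time_s: 22.15
tool_pos: [0.4527, -0.2387, 0.0459]
eef_rot: [178.3, 1.5, 112.4]
ft_force: [-0.2, 0.1, 0.3]
opening: 1.004
```

```bash
python3 - <<'E'
from h import *
plan(449.5,-236,39,22.5,step=40)
E
```

```text
t=22.15 pos [ 452.7 -238.7   45.9] tooly 22.5 q6 -64.7 F [-0.2  0.1  0.3] op 1.004 dist [-3.2  2.7 -6.9] turn 0.0
[[1, 3.9, -2.2, 6.8, -0.0]]
```

>>> {"op": "carry_out", "data": {
  "moves": [
    [[1, 4, -2, 7, 0], [1, 0, 0, 0, 0]]
  ]
}}

```text
time_s: 22.4
tool_pos: [0.4503, -0.2364, 0.041]
eef_rot: [178.2, 1.6, 112.5]
ft_force: [0.6, 0.2, -0.4]
opening: 1.003
```

>>> {"op": "carry_out", "data": {
  "moves": [
    [[-1, 0, 0, 0, 0], [-1, 0, 0, 0, 0], [-1, 0, 0, 0, 0], [-1, 0, 0, 0, 0]]
  ]
}}

```text
time_s: 22.9
tool_pos: [0.4506, -0.2367, 0.042]
eef_rot: [178.2, 1.7, 112.5]
ft_force: [0.5, 0.6, -0.1]
opening: 0.575
```

>>> {"op": "carry_out", "data": {
  "moves": [
    [[-1, 0, 0, -5, 0], [-1, 0, 0, 0, 0]]
  ]
}}

```text
time_s: 23.15
tool_pos: [0.4501, -0.2364, 0.0469]
eef_rot: [178.2, 1.7, 112.5]
ft_force: [0.3, 0.6, -1.8]
opening: 0.566
```

Now shift +4.5 mm tool x and −2 mm tool y from (450.3,−236.5), i.e. to about (446.7,−233.1).

>>> {"op": "carry_out", "data": {
  "moves": [
    [[-1, 5, -2, 0, 0], [-1, 0, 0, 0, 0], [-1, 0, 0, 0, 0]]
  ]
}}

```text
time_s: 23.52
tool_pos: [0.4458, -0.232, 0.0465]
eef_rot: [178.2, 1.6, 112.5]
ft_force: [-0.2, 0.5, -1.5]
opening: 0.56
```

```bash
python3 - <<'E'
from h import *
plan(446.7,-233.1,40,22.5,step=40)
s=snap("wrist"); cv2.imwrite("pics/w10.png",s["img"])
E
```

```text
t=23.52 pos [ 445.8 -232.    46.5] tooly 22.5 q6 -64.7 F [-0.2  0.5 -1.5] op 0.56 dist [ 0.9 -1.1 -6.5] turn -0.0
[[1, -1.2, 0.2, 6.5, 0.0]]
```

View pics/w10.png

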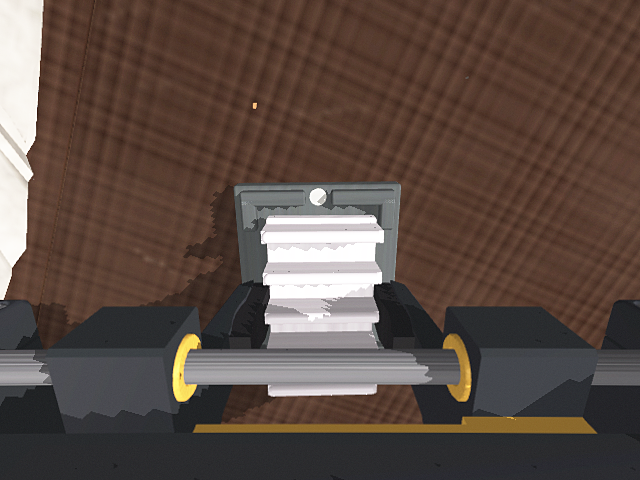

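Lowering pulls the tool outward a little, so I include a small correction in the move.

>>> {"op": "carry_out", "data": {
  "moves": [
    [[-1, 0.5, 0, 6, 0], [-1, 0, 0, 0, 0], [-1, 0, 0, 4, 0], [-1, 0, 0, 0, 0]]
  ]
}}

```text
time_s: 24.08
tool_pos: [0.4467, -0.2326, 0.0384]
eef_rot: [178.2, 1.8, 112.5]
ft_force: [-0.5, -0.2, -2.3]
opening: 0.56
```

```bash
python3 - <<'E'
from h import *
plan(446.7,-233.1,38,22.5,step=40)
E
```

```text
t=24.07 pos [ 446.7 -232.6   38.4] tooly 22.6 q6 -64.7 F [-0.5 -0.2 -2.3] op 0.56 dist [-0.  -0.5 -0.4] turn -0.1
[[1, -0.4, -0.2, 0.4, 0.1]]
```

>>> {"op": "carry_out", "data": {
  "moves": [
    [[1, 0, 0, 0, 0], [1, 0, 0, 0, 0], [1, 0, 0, 0, 0]]
  ]
}}

```text
time_s: 24.45
tool_pos: [0.4468, -0.2326, 0.0381]
eef_rot: [178.2, 1.8, 112.5]
ft_force: [-0.8, 0.1, -0.2]
opening: 0.875
```

>>> {"op": "carry_out", "data": {
  "moves": [
    [[1, 0, 0, -25, 0], [1, 0, 0, 0, 0], [1, 0, 0, -50, 0], [1, 0, 0, 0, 0], [1, 0, 0, -50, 0]]
  ]
}}

```text
time_s: 25.08
tool_pos: [0.4399, -0.2293, 0.1593]
eef_rot: [178.4, 1.2, 112.5]
ft_force: [-0.1, -0.7, 0.2]
opening: 0.999
```

>>> {"op": "carry_out", "data": {
  "moves": [
    [[1, 0, 0, 0, 0]]
  ]
}}

```text
time_s: 25.2
tool_pos: [0.4407, -0.23, 0.1609]
eef_rot: [178.3, 1.4, 112.5]
ft_force: [0.2, 0.3, -0.8]
opening: 0.999
```

```bash
python3 - <<'E'
from nest import *
s=snap("wrist"); print(pose()[2]["eef_rot"],s["p"])
cv2.imwrite("pics/w11.png",cv2.resize(s["img"][150:310,245:395],(562,600),interpolation=cv2.INTER_NEAREST))
P,r=whites(s,(172,300,270,372),.036); print("sink",r,P.min(0),P.max(0))
s=snap("scene"); cv2.imwrite("pics/s5.png",cv2.resize(s["img"][270:345,320:420],(800,600),interpolation=cv2.INTER_CUBIC))
E
```

```text
[178.4466347    1.19130002 112.49630478] [ 0.44072102 -0.22997202  0.16086366]
sink (array([ 445.7, -227.3]), 92.1, 49.7, -67.22) [290 172] [356 287]
```

View pics/w11.png

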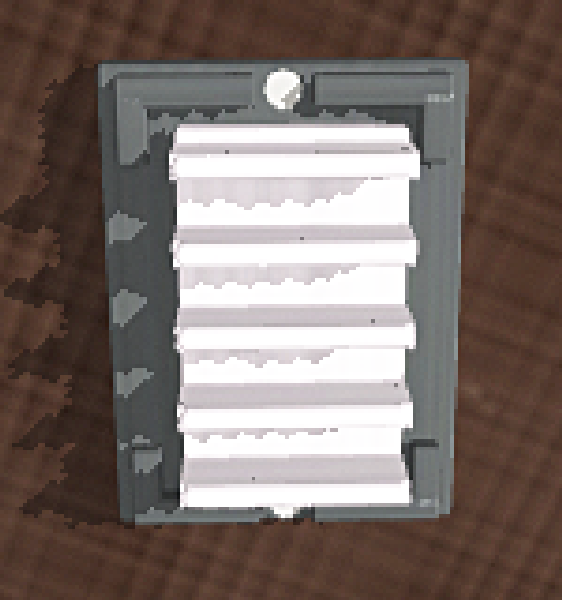

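View pics/s5.png

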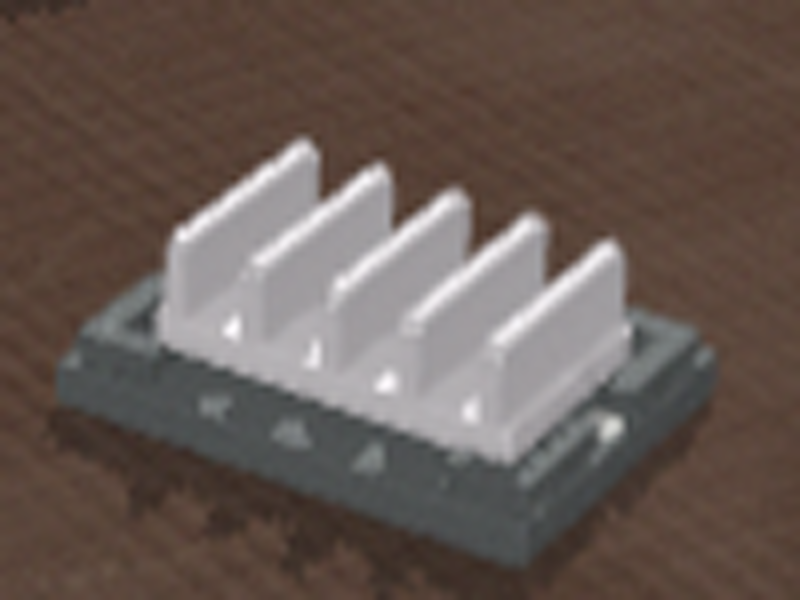

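```bash
python3 - <<'E'
from nest import *
s=snap("wrist"); 
k=3.75
a=ray(s,[(245+u/k,150+v/k) for u,v in [(172,150),(420,152),(411,507),(181,507)]],.036)
print(np.round(a*1000,1),"c",a.mean(0)*1000,np.linalg.norm(a[0]-a[1]),np.linalg.norm(a[1]-a[2]))
d=a[:2].mean(0)-a[2:].mean(0); print("yaw y",np.degrees(np.arctan2(d[1],d[0])))
b=ray(s,[(245+u/k,150+v/k) for u,v in [(99,60),(468,62),(450,516),(121,523)]],.010)
print("nest",b.mean(0)*1000,np.linalg.norm(b[0]-b[1]),np.linalg.norm(b[1]-b[2]))
P,r=whites(s,(189,300,270,372),.036); print("sink",r)
print(s["p"])
plan(460,220,200,None,step=50)
E
```

```text
[[ 408.9 -203.8   36. ]
 [ 453.7 -185.8   36. ]
 [ 483.4 -255.8   36. ]
 [ 438.  -274.1   36. ]] c [ 445.99138819 -229.88683101   36.        ] 0.04819315979980253 0.07606975175586918
yaw y 112.73332520926203
nest [ 444.75079987 -231.06978141   10.        ] 0.0775805512536024 0.10567503804632435
sink (array([ 447.4, -231.4]), 82.3, 49.7, -67.1)
[ 0.43938764 -0.22888027  0.15769467]
t=25.35 pos [ 439.3 -228.8  157.5] tooly 22.5 q6 -64.5 F [-0.5 -0.2  0.1] op 0.996 dist [ 20.7 448.8  42.5] turn 0
[[1, 40.6, 19.2, -4.5, 0.0], [1, 40.6, 19.2, -4.5, 0.0], [1, 40.6, 19.2, -4.5, 0.0], [1, 40.6, 19.2, -4.5, 0.0], [1, 40.6, 19.2, -4.5, 0.0]]
[[1, 40.6, 19.2, -4.5, 0.0], [1, 40.6, 19.2, -4.5, 0.0], [1, 40.6, 19.2, -4.5, 0.0], [1, 40.6, 19.2, -4.5, 0.0], [1, 40.6, 19.2, -4.5, 0.0]]
```

The sink is now flat between the stops: in the scene view its fin-top slope matches the flat prediction. On to the comb.

>>> {"op": "carry_out", "data": {
  "moves": [
    [[1, 50.5, 24, -6, 0.8], [1, 0, 0, 0, 0], [1, 50.5, 24, -6, 0.8], [1, 0, 0, 0, 0], [1, 50.5, 24, -6, 0.8]]
  ]
}}

```text
time_s: 25.98
tool_pos: [0.4489, -0.0607, 0.1682]
eef_rot: [178.9, 0.5, 109.7]
ft_force: [0.5, 0.4, -0.5]
opening: 0.998
```

>>> {"op": "carry_out", "data": {
  "moves": [
    [[1, 0, 0, 0, 0], [1, 50.5, 23, -6, 0.8], [1, 0, 0, 0, 0], [1, 50.5, 22, -6, 0.8], [1, 0, 0, 0, 0]]
  ]
}}

```text
time_s: 26.6
tool_pos: [0.4593, 0.0475, 0.1765]
eef_rot: [179.1, 0.5, 107.9]
ft_force: [0.2, -0.5, -0.1]
opening: 1.0
```

>>> {"op": "carry_out", "data": {
  "moves": [
    [[1, 51, 21, -6, 0.8], [1, 0, 0, 0, 0], [1, 51, 20, -6, 0.8], [1, 0, 0, 0, 0]]
  ]
}}

```text
time_s: 27.1
tool_pos: [0.4711, 0.1503, 0.1855]
eef_rot: [179.3, 0.6, 105.7]
ft_force: [-0.2, -0.1, -0.2]
opening: 1.001
```

```bash
python3 - <<'E'
from h import *
print(pose()[2]["eef_rot"])
plan(460.5,220,160,16.3,step=50)
s=snap("wrist"); cv2.imwrite("pics/w12.png",s["img"])
E
```

```text
[179.29086666   0.55375187 105.72499743]
t=27.10 pos [471.1 150.3 185.5] tooly 15.7 q6 -11.3 F [-0.2 -0.1 -0.2] op 1.001 dist [-10.6  69.7 -25.5] turn 0.6
[[1, 35.1, 4.2, 12.5, -0.3], [1, 35.1, 4.4, 12.5, -0.3]]
```

View pics/w12.png

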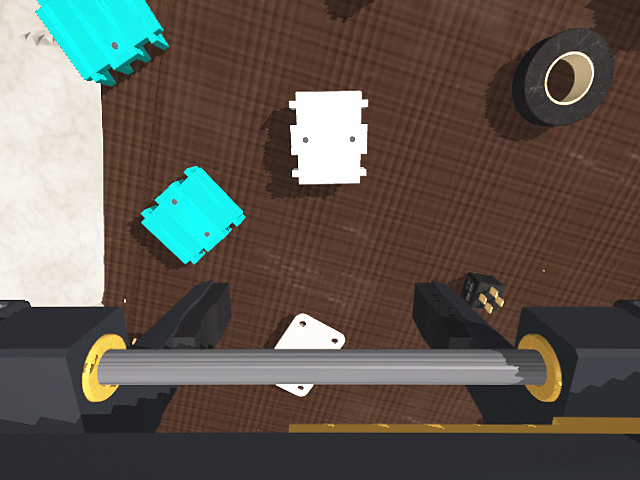

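The white comb is at (328,138), clear of the turquoise ones. I move over it.

>>> {"op": "carry_out", "data": {
  "moves": [
    [[1, 36, 4.5, 12.5, -0.3], [1, 0, 0, 0, 0], [1, 36, 4.5, 12.5, -0.3], [1, 0, 0, 0, 0], [1, 0, 0, 0, 0]]
  ]
}}

```text
time_s: 27.78
tool_pos: [0.4642, 0.2098, 0.1577]
eef_rot: [179.5, 0.8, 105.6]
ft_force: [-0.1, 0.5, 0.9]
opening: 0.997
```

```bash
python3 - <<'E'
from h import *
s=snap("wrist"); cv2.imwrite("pics/w13.png",s["img"]); print(pose()[2]["eef_rot"])
P,r=whites(s,(120,300,250,400),.024); print(r,P.min(0),P.max(0))
plan(r[0][0],r[0][1],26,r[3]+90,step=40)
cv2.imwrite("pics/w13c.png",cv2.resize(s["img"][160:300,255:385],(558,600),interpolation=cv2.INTER_NEAREST))
E
```

```text
[179.48143993   0.74821689 105.60600752]
(array([459.8, 221.4]), 72.3, 62.0, -73.27) [276 170] [357 260]
t=27.82 pos [464.1 209.9 157.7] tooly 15.6 q6 -3.8 F [-0.4 -0.2 -0.7] op 1.002 dist [  -4.3   11.5 -131.7] turn 1.1
[[1, 3.5, -0.6, 32.9, -0.3], [1, 3.5, -0.5, 32.9, -0.3], [1, 3.5, -0.5, 32.9, -0.3], [1, 3.5, -0.5, 32.9, -0.3]]
```

View pics/w13c.png

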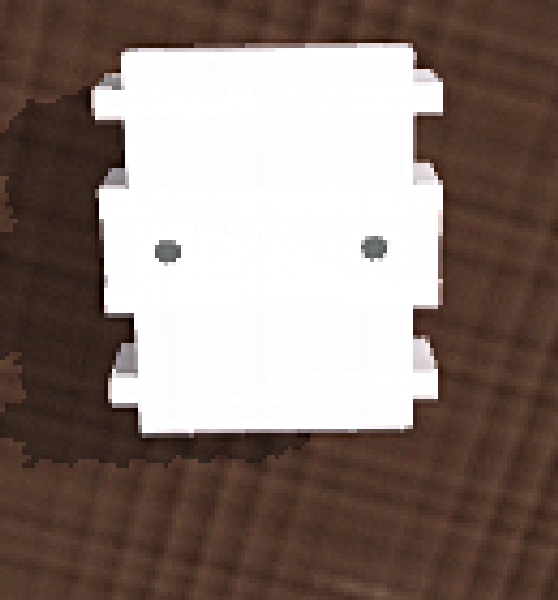

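>>> {"op": "carry_out", "data": {
  "moves": [
    [[1, 6, -1, 35, -0.5], [1, 0, 0, 0, 0], [1, 6, -1, 35, -0.6], [1, 0, 0, 0, 0], [1, 0, 0, 0, 0]]
  ]
}}

```text
time_s: 28.45
tool_pos: [0.4643, 0.2164, 0.0924]
eef_rot: [179.0, 0.8, 106.4]
ft_force: [0.1, 0.9, -0.4]
opening: 1.0
```

```bash
python3 - <<'E'
from h import *
s=snap("wrist"); cv2.imwrite("pics/w14.png",s["img"]); print(pose()[2]["eef_rot"])
P,r=whites(s,(120,340,245,400),.024); print(r,P.min(0),P.max(0))
plan(r[0][0],r[0][1],26,r[3]+90,step=40)
E
```

```text
[179.00197721   0.84028431 106.42788731]
(array([459.6, 221.6]), 72.6, 61.9, -73.19) [260 193] [366 306]
t=28.50 pos [464.2 216.5  92.2] tooly 16.4 q6 -3.6 F [-0.7 -0.4  0.4] op 0.997 dist [ -4.6   5.1 -66.2] turn 0.4
[[1, 3.6, -2.1, 33.0, -0.2], [1, 3.6, -2.0, 33.0, -0.2]]
```

View pics/w14.png

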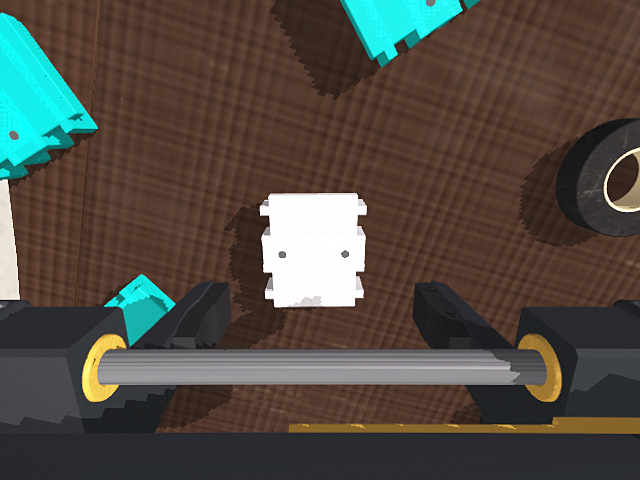

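```bash
python3 - <<'E'
from h import *
s=snap("wrist")
for uv in [(140,275),(175,300),(165,340),(97,128),(385,65)]:
    print(uv,np.round(s["Rt"].T@(ray(s,uv,.02)[0]-s["p"])*1000,1))
E
```

```text
(140, 275) [  -8.3 -112.    70.4]
(175, 300) [-25.7 -92.8  71. ]
(165, 340) [ -55.2 -103.1   71.2]
(97, 128) [  78.3 -121.    69. ]
(385, 65) [110.   33.7  71.2]
```

>>> {"op": "carry_out", "data": {
  "moves": [
    [[1, 4, -3, 28, -0.2], [1, 0, 0, 0, 0], [1, 4, -3, 26, -0.2], [1, 0, 0, 0, 0], [1, 0, 0, 0, 0]]
  ]
}}

```text
time_s: 29.18
tool_pos: [0.4614, 0.2224, 0.044]
eef_rot: [178.4, 0.9, 106.8]
ft_force: [-0.0, -0.4, -0.1]
opening: 0.998
```

```bash
python3 - <<'E'
from h import *
print(pose()[2]["eef_rot"])
plan(459.7,221.5,25,16.8,step=40)
E
```

```text
[178.39745416   0.90054773 106.79531679]
t=29.18 pos [461.4 222.4  44. ] tooly 16.8 q6 -3.0 F [-0.  -0.4 -0.1] op 0.998 dist [ -1.7  -0.9 -19. ] turn -0.0
[[1, -0.1, -2.4, 19.0, 0.0]]
```

>>> {"op": "carry_out", "data": {
  "moves": [
    [[1, -0.5, -2.5, 11, 0], [1, 0, 0, 0, 0], [1, -0.5, -0.5, 10, 0], [1, 0, 0, 0, 0]]
  ]
}}

```text
time_s: 29.68
tool_pos: [0.4608, 0.2204, 0.0241]
eef_rot: [178.2, 0.9, 106.8]
ft_force: [-1.4, 0.8, 3.4]
opening: 1.002
```

```bash
python3 - <<'E'
from h import *
print(pose()[2]["eef_rot"])
plan(459.7,221.5,25,16.8,step=40)
E
```

```text
[178.16581205   0.91205309 106.77303036]
t=29.68 pos [460.8 220.4  24.1] tooly 16.8 q6 -3.2 F [-1.4  0.8  3.4] op 1.002 dist [-1.1  1.1  0.9] turn -0.0
[[1, 1.3, -0.7, -1.0, 0.0]]
```

>>> {"op": "carry_out", "data": {
  "moves": [
    [[1, 1.5, -1, -4, 0], [1, 0, 0, 0, 0]]
  ]
}}

```text
time_s: 29.92
tool_pos: [0.459, 0.2216, 0.0276]
eef_rot: [178.2, 0.9, 106.8]
ft_force: [0.2, -0.8, 0.1]
opening: 1.003
```

```bash
python3 - <<'E'
from h import *
plan(459.7,221.5,25,16.8,step=40)
E
```

```text
t=29.93 pos [459.  221.6  27.6] tooly 16.8 q6 -3.0 F [ 0.2 -0.8  0.1] op 1.003 dist [ 0.7 -0.1 -2.6] turn 0.0
[[1, -0.2, 0.5, 2.7, -0.0]]
```

>>> {"op": "carry_out", "data": {
  "moves": [
    [[-1, 0, 0, 0, 0], [-1, 0, 0, 0, 0], [-1, 0, 0, 0, 0], [-1, 0, 0, 0, 0]]
  ]
}}

```text
time_s: 30.42
tool_pos: [0.4589, 0.2215, 0.0273]
eef_rot: [178.2, 0.9, 106.8]
ft_force: [-0.4, 0.5, 0.2]
opening: 0.697
```

>>> {"op": "carry_out", "data": {
  "moves": [
    [[-1, 0, 0, -25, 0], [-1, 0, 0, 0, 0], [-1, 0, 0, -55, 0], [-1, 0, 0, 0, 0], [-1, 0, 0, -55, 0]]
  ],
  "squeeze": 35
}}

```text
time_s: 31.05
tool_pos: [0.4514, 0.2214, 0.1574]
eef_rot: [179.0, 0.9, 106.7]
ft_force: [0.7, 0.0, -2.1]
opening: 0.703
```

>>> {"op": "carry_out", "data": {
  "moves": [
    [[-1, 0, 0, 0, 0]]
  ]
}}

```text
time_s: 31.18
tool_pos: [0.4526, 0.2217, 0.1591]
eef_rot: [178.8, 0.9, 106.7]
ft_force: [0.7, 0.3, -1.6]
opening: 0.701
```

```bash
python3 - <<'E'
from h import *
s=snap("wrist"); cv2.imwrite("pics/w15.png",s["img"]); print(pose()[2]["eef_rot"])
plan(477,-300,190,22.8,step=50,op=-1)
E
```

```text
[179.08994943   0.86126631 106.74894536]
t=31.23 pos [451.2 221.3 156.4] tooly 16.8 q6 -3.2 F [-1.1 -1.4 -2.8] op 0.698 dist [  25.8 -521.3   33.6] turn 6.0
[[-1, -46.1, -11.4, -2.5, -0.5], [-1, -46.0, -11.8, -2.5, -0.5], [-1, -45.9, -12.2, -2.6, -0.5], [-1, -45.7, -12.7, -2.6, -0.5], [-1, -45.6, -13.1, -2.6, -0.5]]
[[-1, -45.5, -13.6, -2.6, -0.5], [-1, -45.4, -14.0, -2.6, -0.5], [-1, -45.2, -14.4, -2.6, -0.5], [-1, -45.1, -14.9, -2.6, -0.5], [-1, -44.9, -15.3, -2.6, -0.5]]
[[-1, -44.8, -15.7, -2.6, -0.5]]
```

View pics/w15.png

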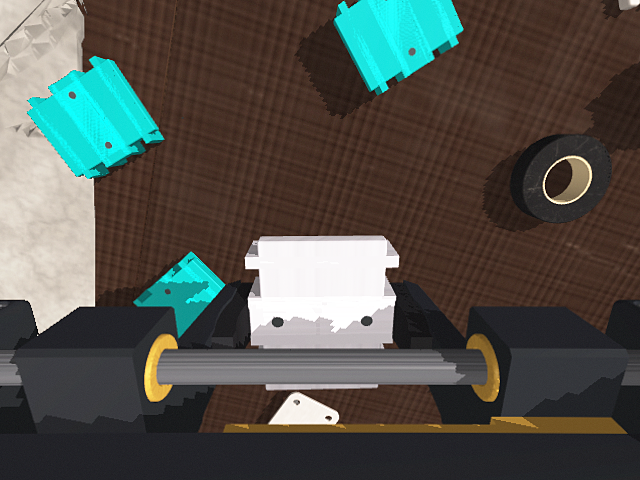

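>>> {"op": "carry_out", "data": {
  "moves": [
    [[-1, -54, -13, -5, -0.6], [-1, 0, 0, 0, 0], [-1, -54, -13.5, -5, -0.6], [-1, 0, 0, 0, 0], [-1, -54, -14, -5, -0.6]]
  ]
}}

```text
time_s: 31.85
tool_pos: [0.457, 0.0544, 0.1628]
eef_rot: [-180.0, 0.5, 109.0]
ft_force: [0.5, -1.2, -1.4]
opening: 0.698
```

>>> {"op": "carry_out", "data": {
  "moves": [
    [[-1, 0, 0, 0, 0], [-1, -54, -14.5, -5, -0.6], [-1, 0, 0, 0, 0], [-1, -54, -15, -5, -0.6], [-1, 0, 0, 0, 0]]
  ]
}}

```text
time_s: 32.48
tool_pos: [0.4638, -0.0546, 0.1673]
eef_rot: [-179.5, 0.0, 110.3]
ft_force: [-0.5, 0.8, -2.4]
opening: 0.695
```

>>> {"op": "carry_out", "data": {
  "moves": [
    [[-1, -54, -15.5, -5, -0.6], [-1, 0, 0, 0, 0], [-1, -54, -16, -5, -0.6], [-1, 0, 0, 0, 0]]
  ]
}}

```text
time_s: 32.98
tool_pos: [0.4736, -0.1599, 0.1734]
eef_rot: [-179.3, -0.5, 112.0]
ft_force: [-0.0, 0.4, -2.1]
opening: 0.7
```

```bash
python3 - <<'E'
from h import *
print(pose()[2]["eef_rot"])
plan(477,-300,190,22.8,step=50,op=-1)
E
```

```text
[-179.31248624   -0.45323811  112.021375  ]
t=32.98 pos [ 473.6 -159.9  173.4] tooly 22.0 q6 -53.9 F [-0.   0.4 -2.1] op 0.7 dist [   3.4 -140.1   16.6] turn 0.8
[[-1, -43.7, -16.5, -5.7, -0.3], [-1, -43.6, -16.7, -5.7, -0.3], [-1, -43.5, -16.9, -5.7, -0.3]]
```

>>> {"op": "carry_out", "data": {
  "moves": [
    [[-1, -48, -18, -6, -0.3], [-1, 0, 0, 0, 0], [-1, -48, -18, -6, -0.3], [-1, 0, 0, 0, 0], [-1, -44, -18, -6, -0.3]]
  ]
}}

```text
time_s: 33.6
tool_pos: [0.4808, -0.2966, 0.1857]
eef_rot: [-179.2, -1.3, 113.7]
ft_force: [0.1, -0.2, -1.4]
opening: 0.701
```

>>> {"op": "carry_out", "data": {
  "moves": [
    [[-1, 0, 0, 0, 0], [-1, 0, 0, 0, 0]]
  ]
}}

```text
time_s: 33.85
tool_pos: [0.4817, -0.2931, 0.1842]
eef_rot: [-179.2, -1.5, 113.8]
ft_force: [-0.6, 0.4, -3.1]
opening: 0.698
```

```bash
python3 - <<'E'
from h import *
print(pose()[2]["eef_rot"])
plan(477,-300,190,22.8,step=50,op=-1)
s=snap("wrist"); cv2.imwrite("pics/w16.png",s["img"])
E
```

```text
[-179.1674356    -1.47581238  113.84238627]
t=33.85 pos [ 481.7 -293.1  184.2] tooly 23.9 q6 -66.9 F [-0.6  0.4 -3.1] op 0.698 dist [-4.7 -6.9  5.8] turn -1.1
[[-1, -4.3, -7.2, -5.9, 1.1]]
```

View pics/w16.png

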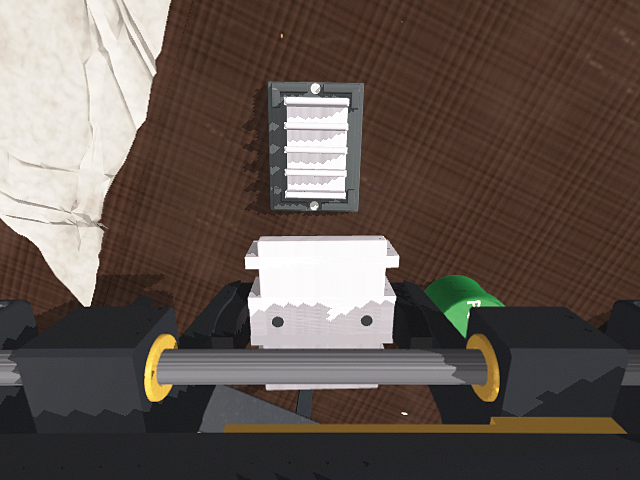

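```bash
python3 - <<'E'
from nest import *
s=snap("wrist")
cv2.imwrite("pics/w16c.png",cv2.resize(s["img"][75:225,255:375],(640,600)[::1],interpolation=cv2.INTER_NEAREST) if 0 else cv2.resize(s["img"][75:225,255:375],(480,600),interpolation=cv2.INTER_NEAREST))
P,r=nest(s,(70,220,240,380),.010,hi=150); print("nest",r)
g=s["img"][...,1].astype(int); print([ (v,g[v,317]) for v in range(92,205)])
print(pose()[2]["eef_rot"],s["p"])
E
```

```text
nest (array([ 446.8, -233.9]), 106.8, 79.1, -67.06)
[(92, np.int64(193)), (93, np.int64(188)), (94, np.int64(58)), (95, np.int64(117)), (96, np.int64(114)), (97, np.int64(236)), (98, np.int64(255)), (99, np.int64(254)), (100, np.int64(255)), (101, np.int64(252)), (102, np.int64(246)), (103, np.int64(213)), (104, np.int64(137)), (105, np.int64(131)), (106, np.int64(126)), (107, np.int64(228)), (108, np.int64(218)), (109, np.int64(215)), (110, np.int64(217)), (111, np.int64(215)), (112, np.int64(215)), (113, np.int64(216)), (114, np.int64(216)), (115, np.int64(210)), (116, np.int64(208)), (117, np.int64(255)), (118, np.int64(255)), (119, np.int64(254)), (120, np.int64(254)), (121, np.int64(255)), (122, np.int64(219)), (123, np.int64(246)), (124, np.int64(253)), (125, np.int64(255)), (126, np.int64(252)), (127, np.int64(244)), (128, np.int64(199)), (129, np.int64(117)), (130, np.int64(201)), (131, np.int64(219)), (132, np.int64(216)), (133, np.int64(214)), (134, np.int64(213)), (135, np.int64(213)), (136, np.int64(213)), (137, np.int64(213)), (138, np.int64(211)), (139, np.int64(208)), 
[... 807 characters left out ...]
209)), (177, np.int64(213)), (178, np.int64(211)), (179, np.int64(211)), (180, np.int64(213)), (181, np.int64(212)), (182, np.int64(208)), (183, np.int64(255)), (184, np.int64(255)), (185, np.int64(253)), (186, np.int64(253)), (187, np.int64(254)), (188, np.int64(255)), (189, np.int64(245)), (190, np.int64(183)), (191, np.int64(168)), (192, np.int64(237)), (193, np.int64(252)), (194, np.int64(255)), (195, np.int64(254)), (196, np.int64(254)), (197, np.int64(232)), (198, np.int64(87)), (199, np.int64(63)), (200, np.int64(67)), (201, np.int64(58)), (202, np.int64(131)), (203, np.int64(178)), (204, np.int64(174))]
[-179.17225829   -1.41433116  113.84678268] [ 0.48170101 -0.29326643  0.18427827]
```

View pics/w16c.png

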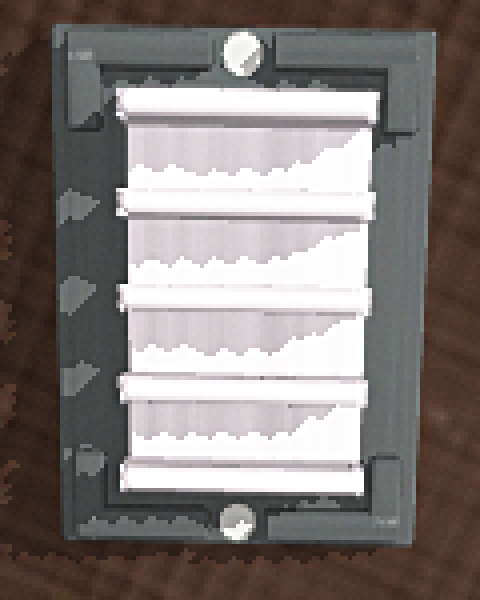

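```bash
python3 - <<'E'
from nest import *
s=snap("wrist")
L=[(284.7,100),(285.2,125.3),(285.2,149.2),(285.4,172.2),(285.6,194.3)]
Rr=[(349.7,100.7),(348.5,125.8),(347.5,149.2),(346.6,172.2),(345.8,194.3)]
a=ray(s,L,.036);b=ray(s,Rr,.036); m=(a+b)/2*1000
print(np.round(m,1)); print(np.linalg.norm(a-b,axis=1)*1000, np.linalg.norm(np.diff(m,axis=0),axis=1))
d=m[0]-m[4]; print("yaw",np.degrees(np.arctan2(d[1],d[0])),"c",m.mean(0))
print(s["p"]*1000)
# comb in hand: top plate at origin+24 = TCP z-27.3+24; corners
zt=s["p"][2]-.0033
for uv in [(259,236),(382,236),(278,321),(367,320),(266,389),(379,388)]: print(uv,np.round(s["Rt"].T@(ray(s,uv,zt)[0]-s["p"])*1000,1))
E
```

```text
[[ 435.  -200.5   36. ]
 [ 442.  -217.1   36. ]
 [ 448.7 -233.4   36. ]
 [ 455.6 -249.8   36. ]
 [ 462.5 -266.2   36. ]]
[49.29367204 48.93189564 49.04590912 49.05474577 49.10637742] [18.1014269  17.64555844 17.79602706 17.72073827]
yaw 112.76229795127789 c [ 448.7717905  -233.41040089   36.        ]
[ 481.63776014 -293.71085732  184.52836004]
(259, 236) [ 36.3 -24.4   4.5]
(382, 236) [36.5 24.3  3.9]
(278, 321) [ -1.1 -18.    3.5]
(367, 320) [-0.3 19.8  3. ]
(266, 389) [-35.4 -24.6   2.8]
(379, 388) [-34.2  26.4   2.1]
```

```bash
python3 - <<'E'
from h import *
plan(446.9,-231.8,130,22.76,step=40,op=-1)
E
```

```text
t=34.00 pos [ 481.6 -294.2  184.7] tooly 23.8 q6 -67.0 F [-0.8  0.1 -1.4] op 0.701 dist [-34.7  62.4 -54.7] turn -1.1
[[-1, 23.2, -1.9, 18.8, 0.4], [-1, 23.2, -2.1, 18.8, 0.4], [-1, 23.2, -2.2, 18.8, 0.4]]
```

>>> {"op": "carry_out", "data": {
  "moves": [
    [[-1, 36, -3, 26, 0.5], [-1, 0, 0, 0, 0], [-1, 36, -3, 26, 0.5], [-1, 0, 0, 0, 0], [-1, 0, 0, 0, 0]]
  ]
}}

```text
time_s: 34.62
tool_pos: [0.4468, -0.2266, 0.1349]
eef_rot: [-179.3, -1.2, 112.9]
ft_force: [0.2, 0.3, -2.9]
opening: 0.696
```

```bash
python3 - <<'E'
from h import *
plan(446.9,-231.8,75,22.76,step=30,op=-1); print(pose()[2]["eef_rot"])
E
```

```text
t=34.62 pos [ 446.8 -226.6  134.9] tooly 23.0 q6 -63.1 F [ 0.2  0.3 -2.9] op 0.696 dist [  0.1  -5.2 -59.9] turn -0.2
[[-1, -2.0, -0.4, 19.9, 0.1], [-1, -2.0, -0.4, 19.9, 0.1], [-1, -2.0, -0.4, 19.9, 0.1]]
[-179.26503249   -1.19468782  112.94115209]
```

>>> {"op": "carry_out", "data": {
  "moves": [
    [[-1, -2, -1.5, 30, 0.1], [-1, 0, 0, 0, 0], [-1, -2, -1.5, 30, 0.1], [-1, 0, 0, 0, 0], [-1, 0, 0, 0, 0]]
  ]
}}

```text
time_s: 35.25
tool_pos: [0.449, -0.2351, 0.0804]
eef_rot: [-179.6, -0.6, 112.7]
ft_force: [0.3, -0.1, -1.1]
opening: 0.701
```

```bash
python3 - <<'E'
from h import *
plan(446.9,-231.8,72,22.76,step=30,op=-1); print(pose()[2]["eef_rot"])
E
```

```text
t=35.25 pos [ 449.  -235.1   80.4] tooly 22.7 q6 -63.5 F [ 0.3 -0.1 -1.1] op 0.701 dist [-2.1  3.3 -8.4] turn 0.0
[[-1, 3.8, -0.6, 8.4, -0.0]]
[-179.58142943   -0.5546456   112.71652836]
```

>>> {"op": "carry_out", "data": {
  "moves": [
    [[-1, 4, -0.6, 9, 0], [-1, 0, 0, 0, 0], [-1, 0, 0, 0, 0]]
  ]
}}

```text
time_s: 35.62
tool_pos: [0.4476, -0.2318, 0.0731]
eef_rot: [-179.7, -0.4, 112.7]
ft_force: [0.4, 0.2, -2.7]
opening: 0.7
```

```bash
python3 - <<'E'
from h import *
plan(446.9,-231.8,72,22.76,step=30,op=-1); print(pose()[2]["eef_rot"])
s=snap("scene"); cv2.imwrite("pics/s6.png",cv2.resize(s["img"][255:345,310:430],(800,600),interpolation=cv2.INTER_CUBIC))
s=snap("wrist"); cv2.imwrite("pics/w17.png",s["img"])
E
```

```text
t=35.62 pos [ 447.6 -231.8   73.1] tooly 22.7 q6 -63.3 F [ 0.4  0.2 -2.7] op 0.7 dist [-0.7  0.  -1.1] turn 0.0
[[-1, 0.3, -0.6, 1.1, -0.0]]
[-179.67095244   -0.37893348  112.73419624]
```

View pics/s6.png

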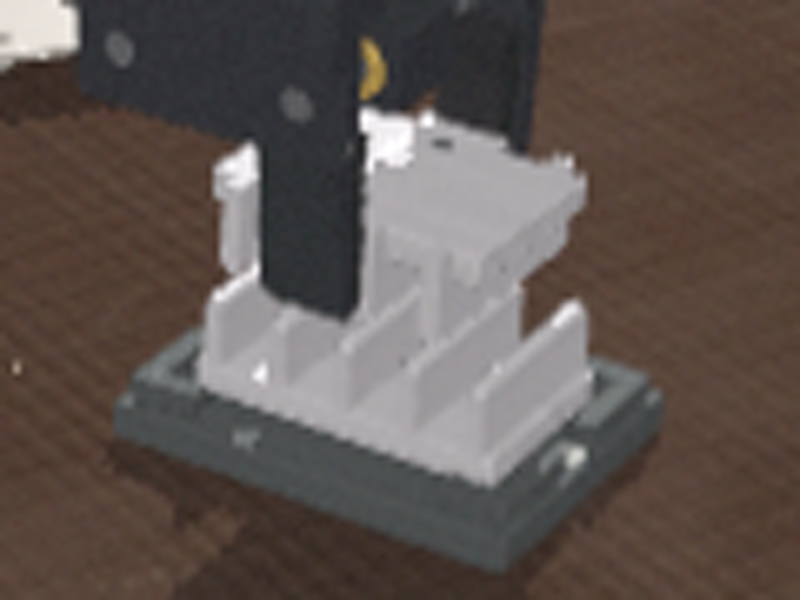

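View pics/w17.png

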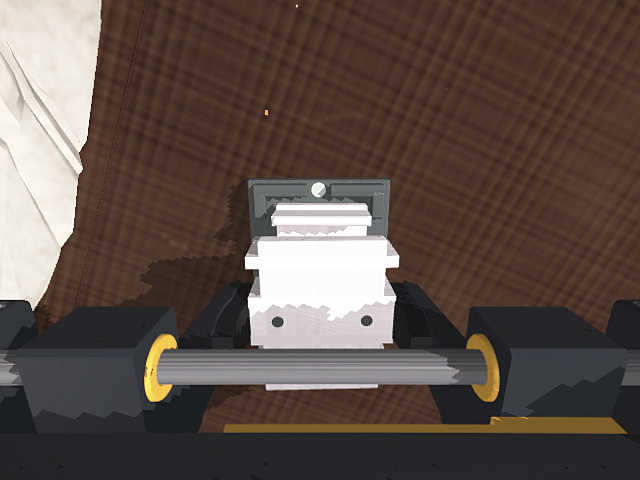

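```bash
python3 - <<'E'
from h import *
s=snap("scene")
a=np.radians(22.75);R=np.array([[np.cos(a),-np.sin(a)],[np.sin(a),np.cos(a)]])
k=800/120
def pr(c,x,y,z): 
    q=np.array(c)+R@np.array([x,y]); return np.round((proj(s,[q[0]/1e3,q[1]/1e3,z/1e3])[0]-[310,255])*k)
for y in (-36,-18,0,18,36): print("sink fin top near/far",y,pr((446.9,-231.8),-25,y,36),pr((446.9,-231.8),25,y,36))
p=pose()[0]*1000
for y in (-27,-9,9,27): print("comb fin tip near/far",y,pr(p[:2],-31,y,p[2]-27.3),pr(p[:2],31,y,p[2]-27.3), "top near", pr(p[:2],-31,y,p[2]-11.3))
print("plate corners",[pr(p[:2],x,y,p[2]-3.3) for x in(-26,26) for y in (-36,36)])
im=s["img"][260:330,340:420]; cv2.imwrite("pics/s6c.png",cv2.resize(im,(800,600),interpolation=cv2.INTER_LANCZOS4))
E
```

```text
sink fin top near/far -36 [461. 379.] [566. 291.]
sink fin top near/far -18 [394. 356.] [501. 270.]
sink fin top near/far 0 [328. 334.] [436. 249.]
sink fin top near/far 18 [263. 312.] [373. 229.]
sink fin top near/far 36 [200. 290.] [311. 209.]
comb fin tip near/far -27 [418. 342.] [550. 235.] top near [421. 281.]
comb fin tip near/far -9 [351. 319.] [485. 214.] top near [353. 259.]
comb fin tip near/far 9 [285. 297.] [421. 194.] top near [287. 237.]
comb fin tip near/far 27 [220. 275.] [358. 174.] top near [222. 215.]
plate corners [array([467., 252.]), array([202., 166.]), array([578., 164.]), array([319.,  85.])]
```

View pics/s6c.png

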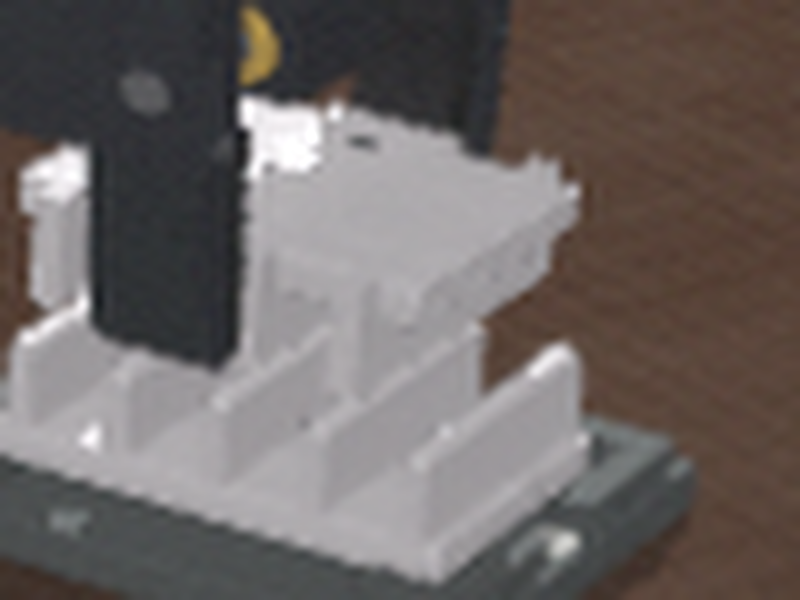

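Comparing residuals for the sink and comb fins in the scene view, the comb fins sit over the gaps to within about 1 mm. I lower it in steps.

>>> {"op": "carry_out", "data": {
  "moves": [
    [[-1, 0.5, -0.5, 7, 0], [-1, 0, 0, 0, 0], [-1, 0, 0, 0, 0]]
  ]
}}

```text
time_s: 36.15
tool_pos: [0.4466, -0.2315, 0.0653]
eef_rot: [-179.7, -0.4, 112.7]
ft_force: [0.3, -0.5, -2.2]
opening: 0.7
```

```bash
python3 - <<'E'
from h import *
plan(447.3,-231.8,58,22.76,step=30,op=-1); print(pose()[2]["eef_rot"])
E
```

```text
t=36.15 pos [ 446.6 -231.5   65.3] tooly 22.7 q6 -63.3 F [ 0.3 -0.5 -2.2] op 0.7 dist [ 0.7 -0.3 -7.3] turn 0.0
[[-1, -0.6, 0.5, 7.3, -0.0]]
[-179.6514741    -0.41588268  112.72548748]
```

>>> {"op": "carry_out", "data": {
  "moves": [
    [[-1, -0.2, 0.5, 7, 0], [-1, 0, 0, 0, 0], [-1, 0, 0, 0, 0]]
  ]
}}

```text
time_s: 36.52
tool_pos: [0.4472, -0.2315, 0.0577]
eef_rot: [-179.6, -0.4, 112.7]
ft_force: [-0.3, 0.1, -1.0]
opening: 0.702
```

```bash
python3 - <<'E'
from h import *
plan(447.3,-231.8,50,22.76,step=30,op=-1)
s=snap("scene"); cv2.imwrite("pics/s7.png",cv2.resize(s["img"][260:335,330:430],(800,600),interpolation=cv2.INTER_LANCZOS4))
E
```

```text
t=36.52 pos [ 447.2 -231.5   57.7] tooly 22.7 q6 -63.3 F [-0.3  0.1 -1. ] op 0.702 dist [ 0.1 -0.3 -7.7] turn 0.0
[[-1, -0.4, 0.1, 7.7, -0.0]]
```

View pics/s7.png

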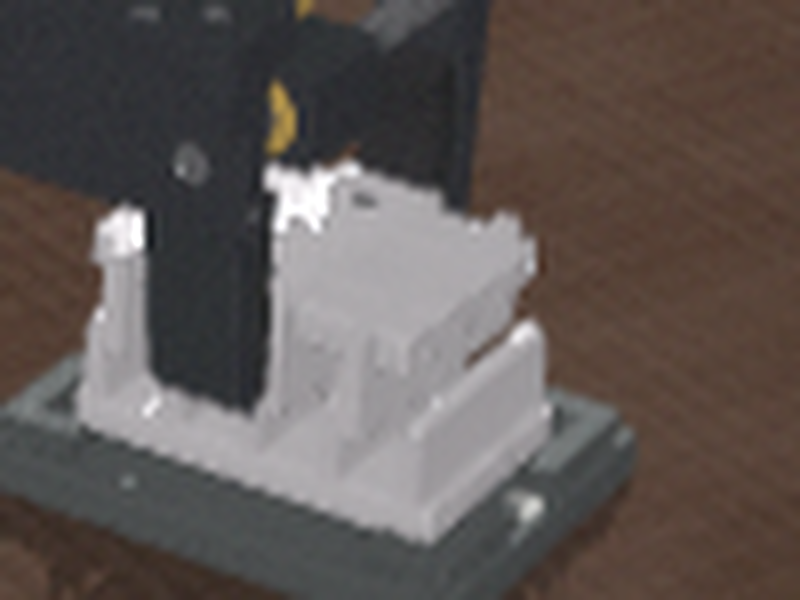

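The comb fins are entering the gaps and the force is nearly zero. I keep lowering.

>>> {"op": "carry_out", "data": {
  "moves": [
    [[-1, -0.2, 0, 6, 0], [-1, 0, 0, 0, 0], [-1, 0, 0, 4, 0], [-1, 0, 0, 0, 0]]
  ]
}}

```text
time_s: 37.08
tool_pos: [0.4474, -0.2319, 0.0478]
eef_rot: [-179.7, -0.4, 112.7]
ft_force: [-1.2, 1.6, 3.1]
opening: 0.7
```

>>> {"op": "carry_out", "data": {
  "moves": [
    [[1, 0, 0, 0, 0], [1, 0, 0, 0, 0], [1, 0, 0, 0, 0]]
  ]
}}

```text
time_s: 37.45
tool_pos: [0.4477, -0.232, 0.0478]
eef_rot: [-179.7, -0.3, 112.7]
ft_force: [-0.3, -0.2, 0.3]
opening: 0.995
```

>>> {"op": "carry_out", "data": {
  "moves": [
    [[1, 0, 0, -25, 0], [1, 0, 0, 0, 0], [1, 0, 0, -45, 0], [1, 0, 0, 0, 0], [1, 0, 0, -45, 0]]
  ]
}}

```text
time_s: 38.08
tool_pos: [0.4466, -0.2311, 0.1593]
eef_rot: [-179.4, -0.8, 112.7]
ft_force: [1.0, 0.1, 0.8]
opening: 1.0
```

>>> {"op": "carry_out", "data": {
  "moves": [
    [[1, 0, 0, 0, 0], [1, 0, 0, 0, 0]]
  ]
}}

```text
time_s: 38.33
tool_pos: [0.4468, -0.2312, 0.1586]
eef_rot: [-179.5, -0.8, 112.7]
ft_force: [0.4, -0.3, 0.1]
opening: 0.999
```

```bash
python3 - <<'E'
from nest import *
s=snap("wrist"); cv2.imwrite("pics/w18.png",s["img"]); print(pose()[2]["eef_rot"],s["p"])
s=snap("scene"); cv2.imwrite("pics/s8.png",cv2.resize(s["img"][260:335,330:430],(800,600),interpolation=cv2.INTER_LANCZOS4))
E
```

```text
[-179.47394731   -0.77558391  112.69657996] [ 0.44677616 -0.23123247  0.15860724]
```

View pics/w18.png

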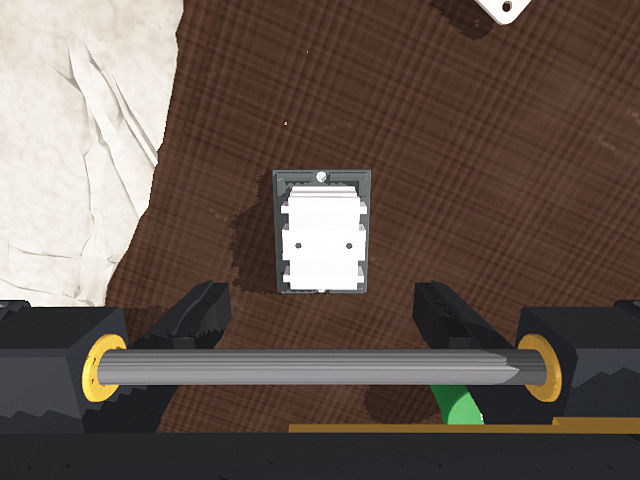

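View pics/s8.png

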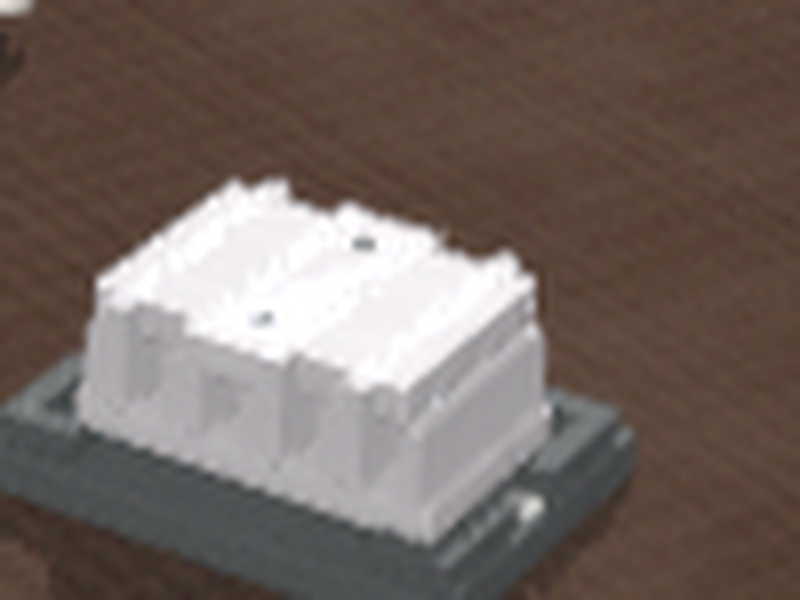

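The comb is fully home, with its plate flat on the fin tips. I'll measure its centre and head for the mounting plate.

```bash
python3 - <<'E'
from nest import *
s=snap("wrist")
P,r=whites(s,(196,300,270,372),.044); print("comb",r,P.min(0),P.max(0))
P,r=whites(s,(196,291,270,372),.044,V=235); print("comb",r,P.min(0),P.max(0))
# the two screw dots
hsv=cv2.cvtColor(s["img"],cv2.COLOR_BGR2HSV); m=(hsv[230:262,285:362,2]<140).astype(np.uint8)
n,l,st,c=cv2.connectedComponentsWithStats(m); 
for i in range(1,n):
    if 5<st[i,4]<120: print("dot",c[i]+[285,230],st[i,4],np.round(ray(s,c[i]+[285,230],.044)*1000,1))
print(s["p"])
plan(494,5,190,-16,step=50)
E
```

```text
comb (array([ 448.3, -232.8]), 74.1, 61.9, -67.36) [281 196] [366 291]
comb (array([ 448.4, -232.6]), 72.6, 61.6, -67.46) [281 197] [366 290]
dot [297.76923077 244.69230769] 26 [[ 430.7 -239.6   44. ]]
dot [348.5 245. ] 26 [[ 465.7 -225.1   44. ]]
dot [287.  260.5] 10 [[ 427.9 -254.4   44. ]]
dot [359.16666667 260.66666667] 6 [[ 478.1 -233.3   44. ]]
[ 0.44695818 -0.23138394  0.15896858]
t=38.48 pos [ 447.  -231.4  159.2] tooly 22.7 q6 -63.3 F [ 0.1 -1.3 -0.4] op 0.998 dist [ 47.  236.4  30.8] turn -38.7
[[1, 40.1, 26.9, -5.9, 7.7], [1, 43.3, 21.2, -5.8, 7.7], [1, 45.8, 15.2, -5.7, 7.7], [1, 47.4, 8.9, -5.6, 7.7], [1, 48.2, 2.4, -5.5, 7.7]]
```

>>> {"op": "carry_out", "data": {
  "moves": [
    [[1, 43, 29, -4, 7.7], [1, 0, 0, 0, 0], [1, 47, 23, -4, 7.7], [1, 0, 0, 0, 0], [1, 49, 17, -4, 7.7]]
  ]
}}

```text
time_s: 39.1
tool_pos: [0.4786, -0.0794, 0.1689]
eef_rot: [-179.0, -0.6, 88.9]
ft_force: [-0.1, 0.2, -0.1]
opening: 0.999
```

>>> {"op": "carry_out", "data": {
  "moves": [
    [[1, 0, 0, 0, 0], [1, 51, 10, -4, 7.7], [1, 0, 0, 0, 0], [1, 36, 3, 0, 7.7], [1, 0, 0, 0, 0]]
  ]
}}

```text
time_s: 39.72
tool_pos: [0.4992, 0.0021, 0.1712]
eef_rot: [-178.8, -0.1, 73.5]
ft_force: [0.3, -1.0, -0.3]
opening: 0.999
```

```bash
python3 - <<'E'
from nest import *
s=snap("wrist"); cv2.imwrite("pics/w19.png",s["img"]); print(pose()[2]["eef_rot"])
plan(494,5,160,-16,step=50)
E
```

```text
[-1.78801130e+02 -1.07388359e-01  7.35319232e+01]
t=39.77 pos [499.1   1.1 171.2] tooly -16.5 q6 2.9 F [-0.1 -0.6  0.4] op 1.0 dist [ -5.1   3.9 -11.2] turn 0.5
[[1, 2.3, -5.7, 11.3, -0.5]]
```

View pics/w19.png

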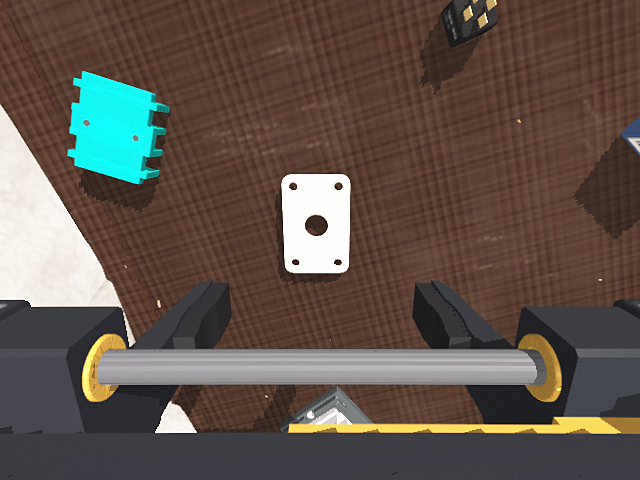

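The plate is centred at (316,225). I measure it and descend.

```bash
python3 - <<'E'
from nest import *
s=snap("wrist")
P,r=whites(s,(160,290,270,365),.014); print("plate",r)
plan(r[0][0],r[0][1],90,r[3]-90,step=35)
E
```

```text
plate (array([493.,   6.]), 87.0, 57.6, 73.96)
t=39.83 pos [499.    0.9 171.3] tooly -16.5 q6 3.0 F [-0.4 -0.6 -0.3] op 1.003 dist [ -6.    5.1 -81.3] turn 0.5
[[1, 1.0, -1.8, 27.2, -0.2], [1, 1.0, -1.8, 27.2, -0.2], [1, 1.0, -1.8, 27.2, -0.2]]
```

>>> {"op": "carry_out", "data": {
  "moves": [
    [[1, 1.5, -3, 40, -0.3], [1, 0, 0, 0, 0], [1, 1.5, -3, 40, -0.2], [1, 0, 0, 0, 0], [1, 0, 0, 0, 0]]
  ]
}}

```text
time_s: 40.45
tool_pos: [0.4954, -0.0006, 0.0949]
eef_rot: [-179.2, -0.1, 74.1]
ft_force: [0.1, -0.4, -0.1]
opening: 0.999
```

```bash
python3 - <<'E'
from nest import *
s=snap("wrist"); cv2.imwrite("pics/w20.png",s["img"]); print(pose()[2]["eef_rot"])
P,r=whites(s,(150,340,250,385),.014); print("plate",r,P.min(0),P.max(0))
plan(r[0][0],r[0][1],29,r[3]-90,step=35)
E
```

```text
[-1.79231094e+02 -8.83445864e-02  7.40818929e+01]
plate (array([492.9,   5.8]), 87.6, 57.4, 74.03) [268 181] [361 311]
t=40.50 pos [495.2  -0.5  94.8] tooly -15.9 q6 2.1 F [-0.2 -0.2  0.2] op 0.999 dist [ -2.3   6.3 -65.8] turn -0.1
[[1, 2.6, -1.5, 32.9, 0.0], [1, 2.6, -1.5, 32.9, 0.0]]
```

View pics/w20.png

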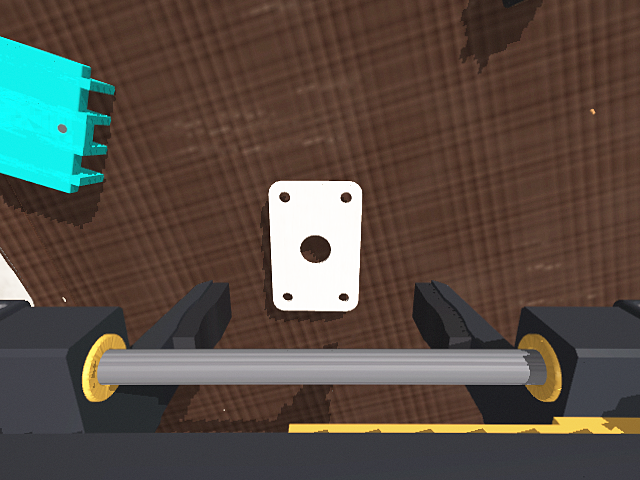

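>>> {"op": "carry_out", "data": {
  "moves": [
    [[1, 3, -2, 30, 0], [1, 0, 0, 0, 0], [1, 3, -2, 22, 0], [1, 0, 0, 0, 0], [1, 0, 0, 0, 0]]
  ]
}}

```text
time_s: 41.12
tool_pos: [0.4975, 0.0049, 0.0505]
eef_rot: [-180.0, -0.1, 74.1]
ft_force: [0.3, 0.3, -1.4]
opening: 0.998
```

```bash
python3 - <<'E'
from nest import *
print(pose()[2]["eef_rot"])
plan(492.9,5.8,26,-16,step=35)
E
```

```text
[-1.79993999e+02 -1.16144542e-01  7.41291050e+01]
t=41.12 pos [497.5   4.9  50.5] tooly -15.9 q6 2.8 F [ 0.3  0.3 -1.4] op 0.998 dist [ -4.6   0.9 -24.5] turn -0.1
[[1, -0.5, -4.7, 24.5, 0.1]]
```

>>> {"op": "carry_out", "data": {
  "moves": [
    [[1, -0.5, -5.5, 14, 0], [1, 0, 0, 0, 0], [1, 0, -1, 11, 0], [1, 0, 0, 0, 0]]
  ]
}}

```text
time_s: 41.62
tool_pos: [0.4937, 0.0054, 0.0288]
eef_rot: [179.6, -0.1, 74.1]
ft_force: [-1.0, 0.2, 0.5]
opening: 1.001
```

```bash
python3 - <<'E'
from nest import *
print(pose()[2]["eef_rot"])
plan(492.9,5.8,26,-16,step=35)
E
```

```text
[ 1.79621189e+02 -1.34413747e-01  7.41266230e+01]
t=41.62 pos [493.7   5.4  28.8] tooly -15.9 q6 2.7 F [-1.   0.2  0.5] op 1.001 dist [-0.8  0.4 -2.8] turn -0.1
[[1, 0.2, -0.9, 2.8, 0.1]]
```

Position is good, so I lower 3 mm more and close.

>>> {"op": "carry_out", "data": {
  "moves": [
    [[1, 0, -1, 3.5, 0], [1, 0, 0, 0, 0]]
  ]
}}

```text
time_s: 41.88
tool_pos: [0.493, 0.0056, 0.0254]
eef_rot: [179.6, -0.1, 74.1]
ft_force: [-0.4, -0.8, -1.1]
opening: 1.001
```

>>> {"op": "carry_out", "data": {
  "moves": [
    [[-1, 0, 0, 0, 0], [-1, 0, 0, 0, 0], [-1, 0, 0, 0, 0], [-1, 0, 0, 0, 0]]
  ],
  "squeeze": 25
}}

```text
time_s: 42.38
tool_pos: [0.493, 0.0056, 0.0256]
eef_rot: [179.6, -0.1, 74.1]
ft_force: [-1.0, -0.6, 0.7]
opening: 0.648
```

>>> {"op": "carry_out", "data": {
  "moves": [
    [[-1, 0, 0, -20, 0], [-1, 0, 0, 0, 0], [-1, 0, 0, -50, 0], [-1, 0, 0, 0, 0], [-1, 0, 0, -50, 0]]
  ]
}}

```text
time_s: 43.0
tool_pos: [0.4893, 0.006, 0.1416]
eef_rot: [-179.7, -0.1, 74.1]
ft_force: [0.7, 0.4, -1.8]
opening: 0.65
```

>>> {"op": "carry_out", "data": {
  "moves": [
    [[-1, 0, 0, 0, 0]]
  ]
}}

```text
time_s: 43.12
tool_pos: [0.4904, 0.0058, 0.143]
eef_rot: [-179.9, -0.1, 74.1]
ft_force: [-0.5, -0.1, -2.3]
opening: 0.647
```

```bash
python3 - <<'E'
from nest import *
print(pose()[2]["eef_rot"])
s=snap("wrist"); cv2.imwrite("pics/w21.png",s["img"])
plan(470,-285,190,22.6,step=50,op=-1)
E
```

```text
[-1.79949933e+02 -1.11108189e-01  7.41082509e+01]
t=43.17 pos [488.9   6.1 140.6] tooly -15.9 q6 2.7 F [-0.5 -0.2 -3. ] op 0.65 dist [ -18.9 -291.1   49.4] turn 38.5
[[-1, -47.5, 10.2, -8.4, -6.4], [-1, -48.4, 4.8, -8.3, -6.4], [-1, -48.6, -0.6, -8.3, -6.4], [-1, -48.2, -6.0, -8.3, -6.4], [-1, -47.3, -11.4, -8.2, -6.4]]
[[-1, -45.7, -16.6, -8.2, -6.4]]
```

View pics/w21.png

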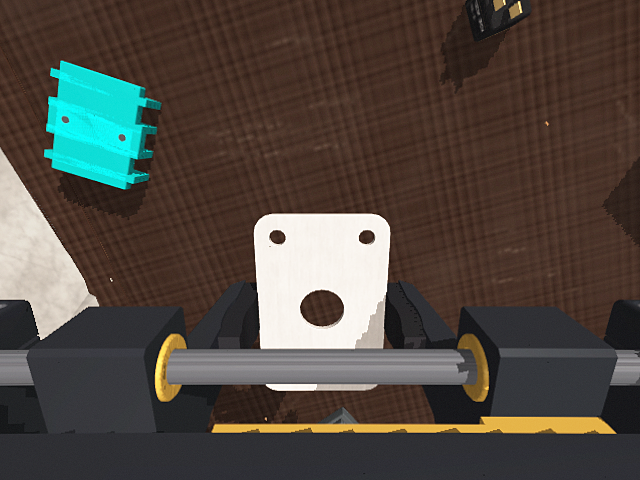

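```bash
python3 - <<'E'
from nest import *
s=snap("wrist"); zt=s["p"][2]-.0256+.014
for uv in [(322,308),(278,237),(367,237),(322,390),(322,213)]: print(uv,np.round(s["Rt"].T@(ray(s,uv,zt)[0]-s["p"])*1000,1))
plan(448,-232,160,22.6,step=50,op=-1)
E
```

```text
(322, 308) [ 1.2  1.3 11.6]
(278, 237) [ 34.2 -17.2  11.8]
(367, 237) [34.4 20.1 11.5]
(322, 390) [-43.    1.4  11.5]
(322, 213) [44.6  1.2 11.7]
t=43.23 pos [488.4   6.2 139.8] tooly -15.9 q6 2.7 F [ 0.2  0.5 -1.4] op 0.644 dist [ -40.4 -238.2   20.2] turn 38.5
[[-1, -48.0, 5.2, -4.2, -7.7], [-1, -48.3, -1.2, -4.1, -7.7], [-1, -47.7, -7.7, -4.1, -7.7], [-1, -46.2, -14.0, -4.0, -7.7], [-1, -43.9, -20.1, -4.0, -7.7]]
```

>>> {"op": "carry_out", "data": {
  "moves": [
    [[-1, -53, 6, -8, -7.7], [-1, 0, 0, 0, 0], [-1, -53, -1, -8, -7.7], [-1, 0, 0, 0, 0], [-1, -52.5, -8.5, -5, -7.7]]
  ]
}}

```text
time_s: 43.85
tool_pos: [0.4598, -0.1496, 0.1507]
eef_rot: [-178.8, -0.9, 98.0]
ft_force: [1.0, -0.6, -1.3]
opening: 0.647
```

>>> {"op": "carry_out", "data": {
  "moves": [
    [[-1, 0, 0, 0, 0], [-1, -51, -15.5, -4, -7.7], [-1, 0, 0, 0, 0], [-1, -30, -17, -4, -7.7], [-1, 0, 0, 0, 0]]
  ]
}}

```text
time_s: 44.48
tool_pos: [0.4428, -0.2315, 0.1513]
eef_rot: [-178.9, -1.8, 113.4]
ft_force: [0.4, 0.3, -1.3]
opening: 0.65
```

```bash
python3 - <<'E'
from nest import *
print(pose()[2]["eef_rot"])
plan(448,-232.3,125,22.6,step=45,op=-1)
s=snap("wrist"); cv2.imwrite("pics/w22.png",s["img"])
E
```

```text
[-178.85805314   -1.84030805  113.37794956]
t=44.48 pos [ 442.8 -231.5  151.3] tooly 23.4 q6 -64.2 F [ 0.4  0.3 -1.3] op 0.65 dist [  5.2  -0.8 -26.3] turn -0.8
[[-1, -3.6, 5.0, 26.1, 0.8]]
```

View pics/w22.png

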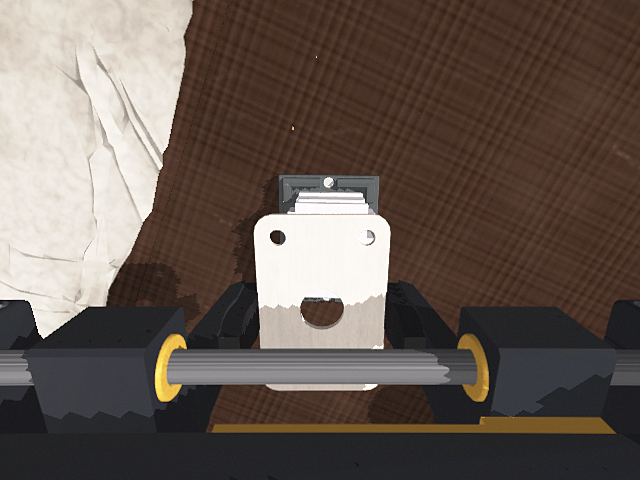

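>>> {"op": "carry_out", "data": {
  "moves": [
    [[-1, -1, 5, 30, 0.4], [-1, 0, 0, 0, 0], [-1, -1, 0, 30, 0.4], [-1, 0, 0, 0, 0], [-1, 0, 0, 0, 0]]
  ]
}}

```text
time_s: 45.15
tool_pos: [0.4486, -0.2227, 0.0919]
eef_rot: [-178.9, -1.9, 112.4]
ft_force: [-0.4, 0.2, -0.9]
opening: 0.646
```

```bash
python3 - <<'E'
from nest import *
print(pose()[2]["eef_rot"])
plan(448,-232.3,76,22.6,step=45,op=-1)
E
```

```text
[-178.87017508   -1.91937653  112.4278485 ]
t=45.15 pos [ 448.6 -222.7   91.9] tooly 22.5 q6 -62.2 F [-0.4  0.2 -0.9] op 0.646 dist [ -0.6  -9.6 -15.9] turn 0.1
[[-1, -9.2, -3.9, 15.7, -0.1]]
```

>>> {"op": "carry_out", "data": {
  "moves": [
    [[-1, -10, -4, 10, 0], [-1, 0, 0, 0, 0], [-1, 0, 0, 0, 0]]
  ]
}}

```text
time_s: 45.52
tool_pos: [0.4491, -0.2346, 0.0831]
eef_rot: [-179.0, -1.7, 112.4]
ft_force: [-0.2, 0.0, -1.8]
opening: 0.65
```

```bash
python3 - <<'E'
from nest import *
print(pose()[2]["eef_rot"])
plan(448,-232.3,73,22.6,step=45,op=-1)
s=snap("scene"); cv2.imwrite("pics/s9.png",cv2.resize(s["img"][245:335,320:440],(800,600),interpolation=cv2.INTER_LANCZOS4))
E
```

```text
[-178.95484532   -1.74995842  112.40269659]
t=45.52 pos [ 449.1 -234.6   83.1] tooly 22.4 q6 -63.1 F [-0.2  0.  -1.8] op 0.65 dist [ -1.1   2.3 -10.1] turn 0.2
[[-1, 2.3, 0.0, 10.1, -0.2]]
```

View pics/s9.png

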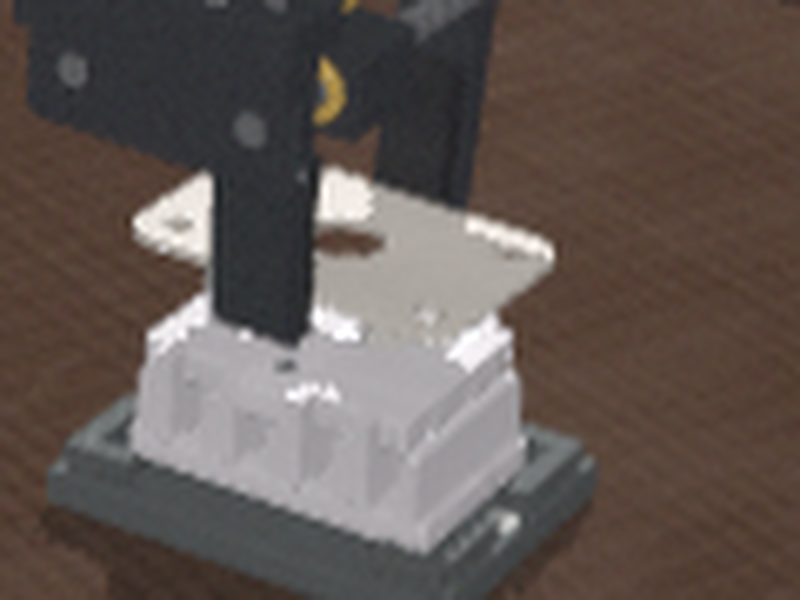

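>>> {"op": "carry_out", "data": {
  "moves": [
    [[-1, 2.3, 0, 6, -0.2], [-1, 0, 0, 0, 0], [-1, 0, 0, 0, 0]]
  ]
}}

```text
time_s: 45.95
tool_pos: [0.4479, -0.232, 0.0767]
eef_rot: [-179.0, -1.8, 112.6]
ft_force: [0.5, 0.5, -2.4]
opening: 0.648
```

```bash
python3 - <<'E'
from nest import *
plan(448,-232.3,70,22.6,step=45,op=-1)
E
```

```text
t=45.95 pos [ 447.9 -232.    76.7] tooly 22.7 q6 -63.2 F [ 0.5  0.5 -2.4] op 0.648 dist [ 0.1 -0.3 -6.7] turn -0.1
[[-1, -0.5, 0.1, 6.7, 0.1]]
```

>>> {"op": "carry_out", "data": {
  "moves": [
    [[-1, -0.3, 0, 4, 0], [-1, 0, 0, 0, 0]]
  ]
}}

```text
time_s: 46.2
tool_pos: [0.448, -0.2322, 0.0725]
eef_rot: [-179.0, -1.8, 112.6]
ft_force: [0.2, 0.0, -1.7]
opening: 0.647
```

>>> {"op": "carry_out", "data": {
  "moves": [
    [[-1, 0, 0, 3, 0], [-1, 0, 0, 0, 0]]
  ]
}}

```text
time_s: 46.45
tool_pos: [0.4481, -0.2322, 0.0699]
eef_rot: [-179.0, -1.7, 112.6]
ft_force: [-1.6, 2.4, 1.7]
opening: 0.649
```

```bash
python3 - <<'E'
from nest import *
plan(448,-232.3,70,22.6,step=45,op=-1)
E
```

```text
t=46.45 pos [ 448.1 -232.2   69.9] tooly 22.7 q6 -63.2 F [-1.6  2.4  1.7] op 0.649 dist [-0.1 -0.1  0.1] turn -0.1
[[-1, -0.1, -0.1, -0.1, 0.1]]
```

Contact at the expected height. I release and lift.

>>> {"op": "carry_out", "data": {
  "moves": [
    [[1, 0, 0, 0, 0], [1, 0, 0, 0, 0], [1, 0, 0, 0, 0]]
  ]
}}

```text
time_s: 46.82
tool_pos: [0.4483, -0.2324, 0.0699]
eef_rot: [-179.0, -1.7, 112.6]
ft_force: [-0.6, -0.1, -0.2]
opening: 0.964
```

>>> {"op": "carry_out", "data": {
  "moves": [
    [[1, 0, 0, -25, 0], [1, 0, 0, 0, 0], [1, 0, 0, -45, 0], [1, 0, 0, 0, 0], [1, 0, 0, -45, 0]]
  ]
}}

```text
time_s: 47.45
tool_pos: [0.4497, -0.2335, 0.1815]
eef_rot: [-178.7, -2.2, 112.6]
ft_force: [0.6, 0.0, 1.7]
opening: 1.002
```

>>> {"op": "carry_out", "data": {
  "moves": [
    [[1, 0, 0, 0, 0], [1, 0, 0, 0, 0]]
  ]
}}

```text
time_s: 47.7
tool_pos: [0.4499, -0.2337, 0.181]
eef_rot: [-178.8, -2.1, 112.6]
ft_force: [-0.8, -0.6, 0.1]
opening: 0.999
```

```bash
python3 - <<'E'
from nest import *
s=snap("wrist"); cv2.imwrite("pics/w23.png",s["img"]); print(pose()[2]["eef_rot"],s["p"])
P,r=whites(s,(150,300,260,385),.058,V=190); print("plate",r,P.min(0),P.max(0))
s=snap("scene"); cv2.imwrite("pics/s10.png",cv2.resize(s["img"][250:340,320:440],(800,600),interpolation=cv2.INTER_LANCZOS4))
E
```

```text
[-178.78278285   -2.12056712  112.59862954] [ 0.44992875 -0.23368911  0.18095918]
plate (array([ 446.5, -227.2]), 96.6, 58.1, -66.95) [285 170] [362 293]
```

View pics/w23.png

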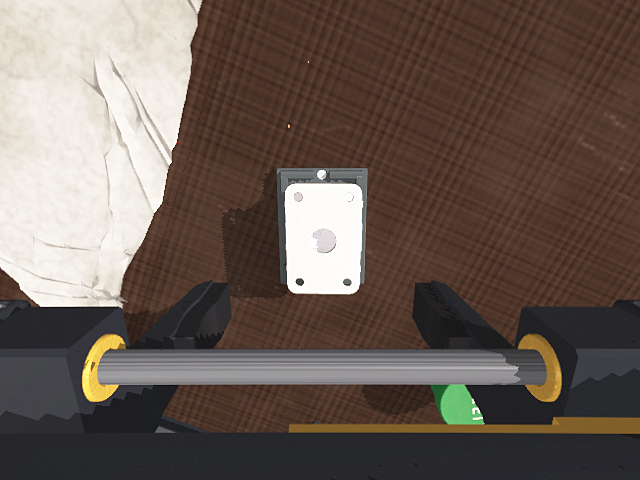

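View pics/s10.png

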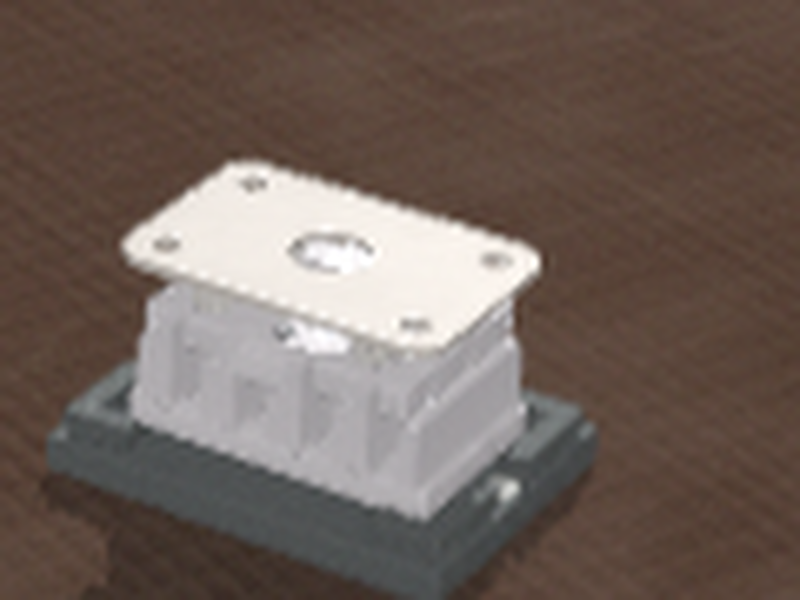

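```bash
python3 - <<'E'
from nest import *
s=snap("wrist"); print(s["p"])
P,r=whites(s,(181,300,260,385),.058,V=190); print("plate",r,P.min(0),P.max(0))
print("holes", np.round(ray(s,[(323.5,241),(298,197),(349,197),(299.5,282),(347,282)],.058)*1000,1))
s=snap("scene"); a=np.radians(22.7);R=np.array([[np.cos(a),-np.sin(a)],[np.sin(a),np.cos(a)]]);k=800/120
for n,x,y,z in [("c",0,0,58),("h",-22,-36,58),("h",-22,36,58),("h",22,-36,58),("h",22,36,58),("sinkbase",-25,-41,10),("sinkbase",-25,41,10)]:
    q=np.array([448.2,-232.4])+R@np.array([x,y]); print(n,x,y,np.round((proj(s,[q[0]/1e3,q[1]/1e3,z/1e3])[0]-[320,250])*k))
plan(640,121,200,None,step=50)
t=snap("top"); h=cv2.cvtColor(t["img"],cv2.COLOR_BGR2HSV); cv2.imwrite("pics/t_r.png",cv2.resize(t["img"][160:205,240:300],(800,600),interpolation=cv2.INTER_CUBIC))
E
```

```text
[ 0.45010504 -0.23383741  0.18133506]
plate (array([ 448.4, -231.6]), 87.2, 58.3, -67.49) [285 183] [362 293]
holes [[ 448.9 -232.2   58. ]
 [ 418.3 -208.3   58. ]
 [ 453.2 -193.6   58. ]
 [ 444.4 -270.8   58. ]
 [ 479.1 -255.9   58. ]]
c 0 0 [326. 242.]
h -22 -36 [411. 323.]
h -22 36 [148. 237.]
h 22 -36 [504. 248.]
h 22 36 [246. 167.]
sinkbase -25 -41 [415. 516.]
sinkbase -25 41 [120. 411.]
t=47.90 pos [ 450.2 -233.9  181.8] tooly 22.6 q6 -63.2 F [0.  0.5 0.2] op 1.002 dist [189.8 354.9  18.2] turn 0
[[1, 28.4, 34.6, -1.7, 0.0], [1, 28.4, 34.6, -1.7, 0.0], [1, 28.4, 34.6, -1.7, 0.0], [1, 28.4, 34.6, -1.7, 0.0], [1, 28.4, 34.6, -1.7, 0.0]]
[[1, 28.4, 34.6, -1.7, 0.0], [1, 28.4, 34.6, -1.7, 0.0], [1, 28.4, 34.6, -1.7, 0.0], [1, 28.4, 34.6, -1.7, 0.0]]
```

View pics/t_r.png

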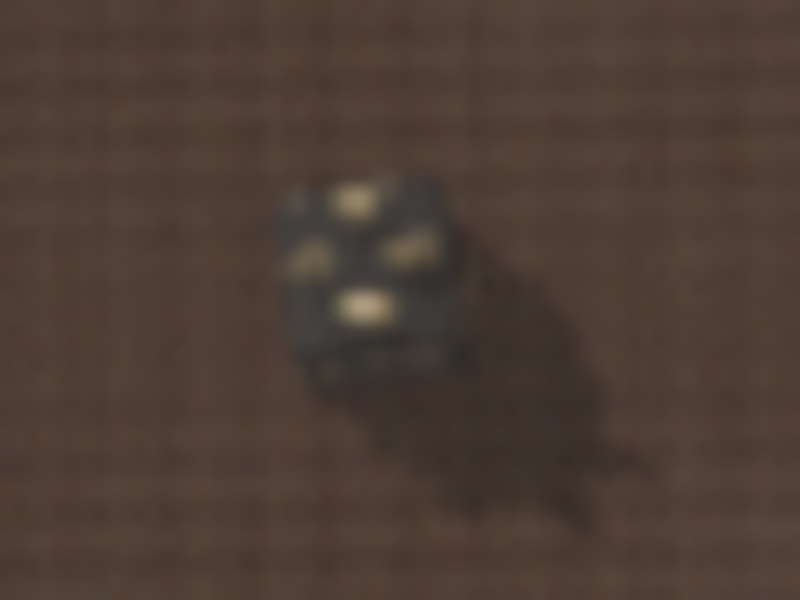

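```bash
python3 - <<'E'
from nest import *
plan(640,110,175,4,n=8)
E
```

```text
t=47.95 pos [ 450.3 -234.   182. ] tooly 22.6 q6 -63.2 F [ 0.4  0.  -0.2] op 0.998 dist [189.7 344.   -7. ] turn -18.6
[[1, 30.5, 38.4, 1.2, 2.3], [1, 32.1, 37.2, 1.3, 2.3], [1, 33.5, 35.8, 1.3, 2.3], [1, 35.0, 34.4, 1.4, 2.3], [1, 36.3, 33.0, 1.5, 2.3]]
[[1, 37.7, 31.5, 1.6, 2.3], [1, 38.9, 29.9, 1.7, 2.3], [1, 40.1, 28.3, 1.7, 2.3]]
```

>>> {"op": "carry_out", "data": {
  "moves": [
    [[1, 34, 42, -2, 2.3], [1, 0, 0, 0, 0], [1, 35, 41, -2, 2.3], [1, 0, 0, 0, 0], [1, 37, 39.5, -2, 2.3]]
  ]
}}

```text
time_s: 48.58
tool_pos: [0.5293, -0.0937, 0.1872]
eef_rot: [-178.4, -1.9, 105.2]
ft_force: [0.8, -0.1, 0.3]
opening: 1.003
```

>>> {"op": "carry_out", "data": {
  "moves": [
    [[1, 0, 0, 0, 0], [1, 38.5, 38, -1, 2.3], [1, 0, 0, 0, 0], [1, 40, 36.5, -1, 2.3], [1, 0, 0, 0, 0]]
  ]
}}

```text
time_s: 49.2
tool_pos: [0.5831, -0.0037, 0.1881]
eef_rot: [-178.1, -1.7, 100.3]
ft_force: [0.5, -0.1, 0.6]
opening: 1.003
```

>>> {"op": "carry_out", "data": {
  "moves": [
    [[1, 41.5, 34.5, 0, 2.3], [1, 0, 0, 0, 0], [1, 43, 33, 0, 2.3], [1, 0, 0, 0, 0]]
  ]
}}

```text
time_s: 49.7
tool_pos: [0.6367, 0.0818, 0.1869]
eef_rot: [-177.8, -1.4, 95.2]
ft_force: [-0.1, -1.4, 0.6]
opening: 0.997
```

```bash
python3 - <<'E'
from nest import *
print(pose()[2]["eef_rot"])
plan(640,115,175,4)
s=snap("wrist"); cv2.imwrite("pics/w24.png",s["img"])
E
```

```text
[-177.79144756   -1.37399734   95.19438603]
t=49.70 pos [636.7  81.8 186.9] tooly 5.2 q6 -9.0 F [-0.1 -1.4  0.6] op 0.997 dist [  3.3  33.2 -11.9] turn -1.2
[[1, 32.5, 6.8, 12.4, 1.2]]
```

View pics/w24.png

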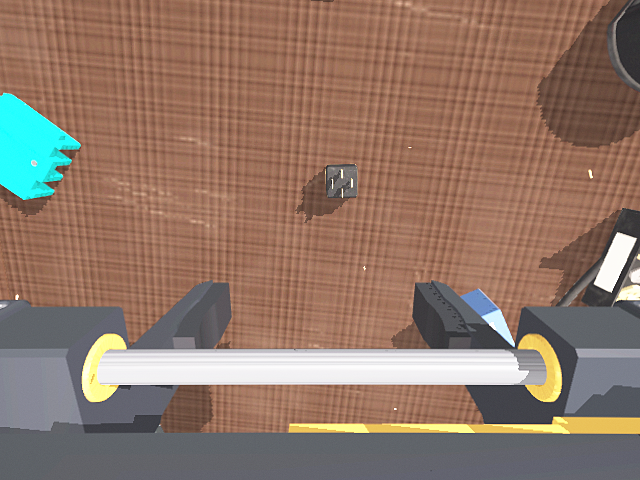

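The relay is at (341,181). I move closer.

>>> {"op": "carry_out", "data": {
  "moves": [
    [[1, 40, 8, 28, 0.6], [1, 0, 0, 0, 0], [1, 0, 0, 28, 0], [1, 0, 0, 0, 0], [1, 0, 0, 0, 0]]
  ]
}}

```text
time_s: 50.38
tool_pos: [0.6388, 0.1099, 0.1339]
eef_rot: [-177.9, -1.1, 94.0]
ft_force: [0.3, 0.1, 0.8]
opening: 1.0
```

```bash
python3 - <<'E'
from nest import *
print(pose()[2]["eef_rot"])
plan(640,118,175,4)
s=snap("wrist"); cv2.imwrite("pics/w25.png",s["img"])
E
```

```text
[-177.90704728   -1.12372739   94.04703743]
t=50.38 pos [638.8 109.9 133.9] tooly 4.1 q6 -5.3 F [0.3 0.1 0.8] op 1.0 dist [ 1.2  8.1 41.1] turn -0.1
[[1, 8.8, 0.3, -41.0, 0.1]]
```

View pics/w25.png

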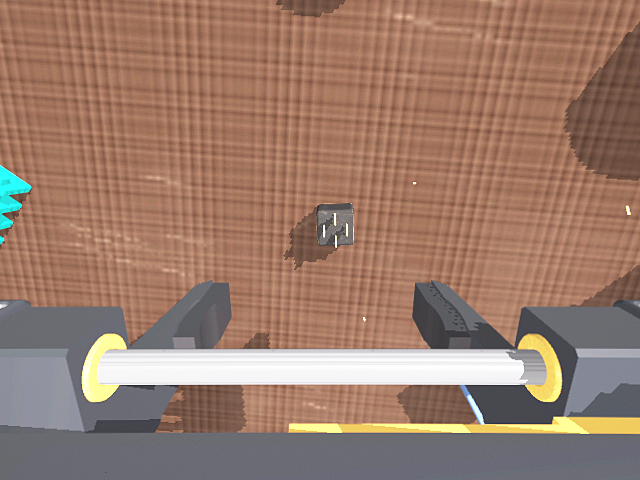

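```bash
python3 - <<'E'
from nest import *
s=snap("wrist"); print(s["p"])
hsv=cv2.cvtColor(s["img"],cv2.COLOR_BGR2HSV); print(hsv[235,325],hsv[250,300],hsv[235,380])
m=np.zeros(hsv.shape[:2],np.uint8); m[195:255,300:370]=((hsv[...,1]<60))[195:255,300:370]
m=cv2.morphologyEx(m,cv2.MORPH_CLOSE,np.ones((5,5)))
cs,_=cv2.findContours(m,cv2.RETR_EXTERNAL,cv2.CHAIN_APPROX_NONE);P=max(cs,key=cv2.contourArea)[:,0]
print(rect(ray(s,P,.024)),P.min(0),P.max(0))
c=s["img"][190:265,290:390].copy(); cv2.imwrite("pics/w25c.png",cv2.resize(c,(800,600),interpolation=cv2.INTER_NEAREST))
E
```

```text
[0.6386597  0.11000324 0.13367073]
[ 20  87 248] [  7 105 109] [ 10 107 158]
(array([643.9, 126.1]), 32.2, 25.9, -84.37) [317 203] [353 247]
```

View pics/w25c.png

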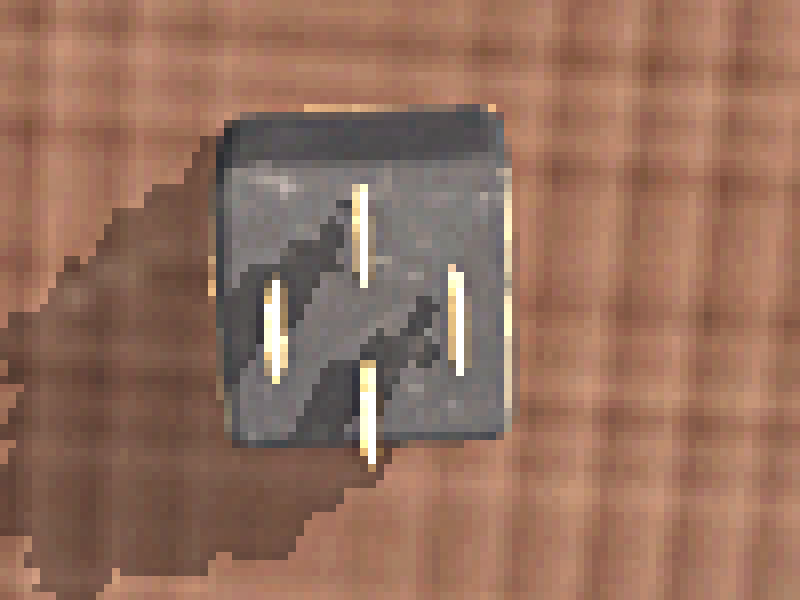

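```bash
python3 - <<'E'
from nest import *
s=snap("wrist")
C=np.array([(225,165),(510,162),(505,438),(232,443)])/8+[290,190]
a=ray(s,C,.024)*1000; print(np.round(a,1),a.mean(0),np.linalg.norm(np.diff(a[[0,1,2,3,0]],axis=0),axis=1))
d=(a[1]+a[2]-a[0]-a[3]); y=np.degrees(np.arctan2(d[1],d[0])); e=(a[0]+a[1]-a[2]-a[3]); print("yaw",y,np.degrees(np.arctan2(e[1],e[0]))-90)
plan(a.mean(0)[0],a.mean(0)[1],60,y)
E
```

```text
[[631.1 136.4  24. ]
 [656.2 138.7  24. ]
 [658.2 113.4  24. ]
 [633.6 110.8  24. ]] [644.76811558 124.84604624  24.        ] [25.15415583 25.39628302 24.79837508 25.70589493]
yaw 5.561566749157711 5.061082817688074
t=50.52 pos [638.5 110.9 133.3] tooly 4.1 q6 -5.3 F [-0.2  0.7  0.4] op 1.0 dist [  6.2  14.  -73.3] turn 1.4
[[1, 6.0, 5.0, 36.6, -0.7], [1, 6.0, 5.1, 36.6, -0.7]]
```

>>> {"op": "carry_out", "data": {
  "moves": [
    [[1, 7, 4, 36, -0.7], [1, 0, 0, 0, 0], [1, 7, 4, 30, -0.6], [1, 0, 0, 0, 0], [1, 0, 0, 0, 0]]
  ]
}}

```text
time_s: 51.15
tool_pos: [0.6462, 0.1257, 0.0743]
eef_rot: [-178.5, -1.1, 95.4]
ft_force: [-0.5, 0.4, -0.0]
opening: 1.001
```

```bash
python3 - <<'E'
from nest import *
print(pose()[2]["eef_rot"])
s=snap("wrist"); cv2.imwrite("pics/w26.png",s["img"][180:360,220:420]); cv2.imwrite("pics/w26.png",cv2.resize(s["img"][190:340,240:400],(640,600),interpolation=cv2.INTER_NEAREST))
plan(644.8,124.8,26,5.3)
E
```

```text
[-178.4984752    -1.10723552   95.39194205]
t=51.20 pos [646.  125.7  74. ] tooly 5.4 q6 -5.4 F [-1.1  0.4 -0.5] op 1.0 dist [ -1.2  -0.9 -48. ] turn -0.1
[[1, -1.7, 0.0, 48.0, 0.1]]
```

View pics/w26.png

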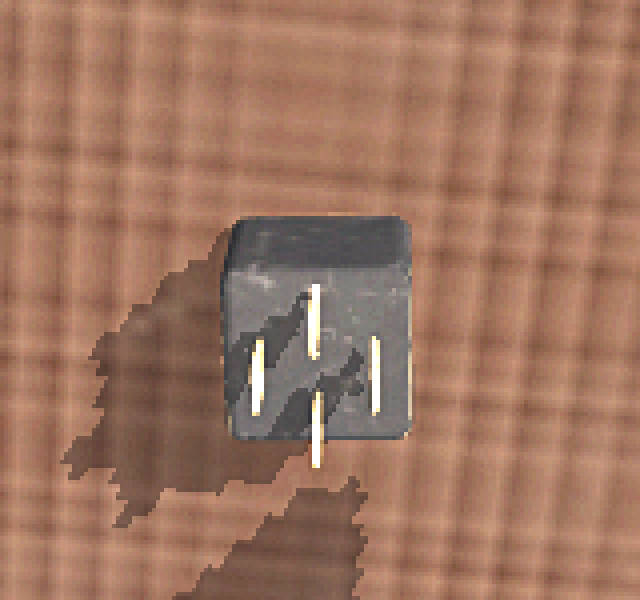

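```bash
python3 - <<'E'
from nest import *
s=snap("wrist")
C=np.array([(229,268),(410,267),(408,437),(234,437)])/4+[240,190]
a=ray(s,C,.024)*1000; print(a.mean(0),np.linalg.norm(np.diff(a[[0,1,2,3,0]],axis=0),axis=1))
d=(a[1]+a[2]-a[0]-a[3]); print("yaw",np.degrees(np.arctan2(d[1],d[0])))
plan(a.mean(0)[0],a.mean(0)[1],26,5.3)
E
```

```text
[644.72498623 124.97150589  24.        ] [24.85492802 25.46366836 24.77606248 25.41346074]
yaw 6.290368419713294
t=51.25 pos [645.9 125.7  73.7] tooly 5.4 q6 -5.4 F [0.3 0.7 0.2] op 1.001 dist [ -1.1  -0.7 -47.7] turn -0.1
[[1, -1.6, 0.1, 47.7, 0.1]]
```

>>> {"op": "carry_out", "data": {
  "moves": [
    [[1, -1, -1, 24, -0.5], [1, 0, 0, 0, 0], [1, 0, -1, 16, 0], [1, 0, 0, 0, 0], [1, 0, 0, 0, 0]]
  ]
}}

```text
time_s: 51.88
tool_pos: [0.6448, 0.1247, 0.0374]
eef_rot: [-178.8, -1.1, 95.8]
ft_force: [-0.5, -0.6, 0.5]
opening: 1.001
```

```bash
python3 - <<'E'
from nest import *
print(pose()[2]["eef_rot"])
plan(644.7,124.9,26,5.8)
E
```

```text
[-178.83548252   -1.09021545   95.84255969]
t=51.88 pos [644.8 124.7  37.4] tooly 5.9 q6 -6.0 F [-0.5 -0.6  0.5] op 1.001 dist [ -0.1   0.2 -11.4] turn -0.1
[[1, -0.0, 0.2, 11.4, 0.1]]
```

>>> {"op": "carry_out", "data": {
  "moves": [
    [[1, 0, -0.5, 12, 0], [1, 0, 0, 0, 0]]
  ]
}}

```text
time_s: 52.12
tool_pos: [0.644, 0.1249, 0.0248]
eef_rot: [-178.8, -1.1, 95.8]
ft_force: [0.5, 0.1, 1.4]
opening: 0.997
```

>>> {"op": "carry_out", "data": {
  "moves": [
    [[-1, 0, 0, 0, 0], [-1, 0, 0, 0, 0], [-1, 0, 0, 0, 0], [-1, 0, 0, 0, 0], [-1, 0, 0, 0, 0]]
  ],
  "squeeze": 12
}}

```text
time_s: 52.75
tool_pos: [0.6443, 0.1249, 0.0254]
eef_rot: [-178.9, -1.1, 95.8]
ft_force: [0.2, 0.2, -0.0]
opening: 0.457
```

>>> {"op": "carry_out", "data": {
  "moves": [
    [[-1, 0, 0, 0, 0], [-1, 0, 0, 0, 0]]
  ]
}}

```text
time_s: 53.0
tool_pos: [0.6444, 0.1249, 0.0255]
eef_rot: [-178.9, -1.1, 95.8]
ft_force: [0.3, -0.5, 0.9]
opening: 0.321
```

>>> {"op": "carry_out", "data": {
  "moves": [
    [[-1, 0, 0, 0, 0], [-1, 0, 0, -20, 0], [-1, 0, 0, 0, 0], [-1, 0, 0, -50, 0], [-1, 0, 0, 0, 0]]
  ],
  "squeeze": 15
}}

```text
time_s: 53.62
tool_pos: [0.6462, 0.1237, 0.0991]
eef_rot: [-179.0, -1.1, 95.8]
ft_force: [0.4, 0.9, -0.5]
opening: 0.319
```

>>> {"op": "carry_out", "data": {
  "moves": [
    [[-1, 0, 0, -50, 0], [-1, 0, 0, 0, 0]]
  ]
}}

```text
time_s: 53.88
tool_pos: [0.6466, 0.1228, 0.1493]
eef_rot: [-178.9, -1.1, 95.8]
ft_force: [0.1, 0.8, -0.5]
opening: 0.316
```

```bash
python3 - <<'E'
from nest import *
print(pose()[2]["eef_rot"])
s=snap("wrist"); cv2.imwrite("pics/w27.png",s["img"])
plan(448,-232,165,22.6,n=8,op=-1)
E
```

```text
[-178.890984     -1.08301865   95.8404689 ]
t=53.92 pos [645.2 122.8 145.9] tooly 5.9 q6 -5.9 F [-0.1  0.4 -2.1] op 0.319 dist [-197.2 -354.8   19.1] turn 16.7
[[-1, -41.6, -29.1, -2.5, -2.1], [-1, -40.5, -30.6, -2.4, -2.1], [-1, -39.3, -32.1, -2.3, -2.1], [-1, -38.1, -33.5, -2.3, -2.1], [-1, -36.9, -34.8, -2.2, -2.1]]
[[-1, -35.6, -36.2, -2.2, -2.1], [-1, -34.3, -37.4, -2.1, -2.1], [-1, -32.9, -38.7, -2.0, -2.1]]
```

View pics/w27.png

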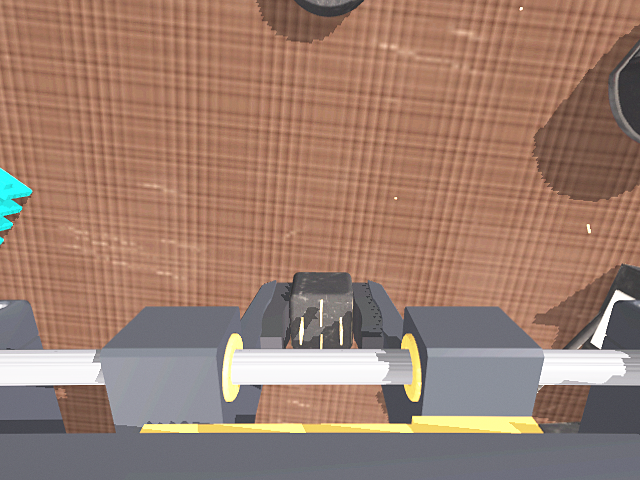

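>>> {"op": "carry_out", "data": {
  "moves": [
    [[-1, -46, -32, -6, -2.1], [-1, 0, 0, 0, 0], [-1, -44.5, -33.5, -6, -2.1], [-1, 0, 0, 0, 0], [-1, -43, -35, -6, -2.1]]
  ]
}}

```text
time_s: 54.55
tool_pos: [0.5611, -0.0232, 0.1553]
eef_rot: [-178.0, -1.6, 102.6]
ft_force: [0.3, -0.7, -0.5]
opening: 0.315
```

>>> {"op": "carry_out", "data": {
  "moves": [
    [[-1, 0, 0, 0, 0], [-1, -42, -37, -5, -2.1], [-1, 0, 0, 0, 0], [-1, -40.5, -38, -5, -2.1], [-1, 0, 0, 0, 0]]
  ]
}}

```text
time_s: 55.18
tool_pos: [0.5086, -0.1196, 0.1615]
eef_rot: [-177.9, -2.0, 106.9]
ft_force: [0.6, 0.7, -1.2]
opening: 0.318
```

>>> {"op": "carry_out", "data": {
  "moves": [
    [[-1, -39, -40, -5, -2.1], [-1, 0, 0, 0, 0], [-1, -37.5, -41, -5, -2.1], [-1, 0, 0, 0, 0]]
  ]
}}

```text
time_s: 55.68
tool_pos: [0.4595, -0.2134, 0.1692]
eef_rot: [-178.1, -2.4, 111.6]
ft_force: [0.5, 0.4, -0.7]
opening: 0.318
```

```bash
python3 - <<'E'
from nest import *
print(pose()[2]["eef_rot"])
plan(448.5,-232,165,22.6,op=-1)
E
```

```text
[-178.12568834   -2.38804112  111.57671369]
t=55.67 pos [ 459.5 -213.4  169.2] tooly 21.7 q6 -59.4 F [ 0.5  0.4 -0.7] op 0.318 dist [-11.  -18.6  -4.2] turn 0.9
[[-1, -13.5, -16.9, 4.2, -0.9]]
```

```bash
cat > rel.py <<'E'
from nest import *
Rp=Ro.from_euler("xyz",[-178.9,-1.1,95.8],degrees=True).as_matrix()
v=Rp.T@(np.array([644.6,124.9,0])-np.array([644.4,124.9,25.5]))
def relay():
    p,R,o=pose(); c=p*1000+R@v
    ax=(R@Rp.T)[:,2]; print("relay origin",np.round(c,1),"tilt deg",np.round(np.degrees(np.arccos(ax[2])),1),"rot",np.round(o["eef_rot"],1),"F",np.round(o["ft_force"],1))
    return c
def go(x,y,z,n=1):
    p=pose()[0]*1000; c=relay(); t=p+np.array([x,y,z])-c; plan(*t,yaw=22.6,op=-1,n=n)
E
python3 -c "
from rel import *
go(448.6,-232,85,2)"
```

```text
relay origin [ 459.1 -212.9  143.7] tilt deg 1.5 rot [-178.1   -2.4  111.6] F [ 0.5  0.4 -0.7]
t=55.67 pos [ 459.5 -213.4  169.2] tooly 21.7 q6 -59.4 F [ 0.5  0.4 -0.7] op 0.318 dist [-10.5 -19.1 -58.7] turn 0.9
[[-1, -8.2, -7.5, 29.3, -0.5], [-1, -8.1, -7.5, 29.3, -0.5]]
```

>>> {"op": "carry_out", "data": {
  "moves": [
    [[-1, -10, -9, 30, -0.5], [-1, 0, 0, 0, 0], [-1, -9, -8, 28, -0.4], [-1, 0, 0, 0, 0], [-1, 0, 0, 0, 0]]
  ]
}}

```text
time_s: 56.3
tool_pos: [0.4545, -0.2288, 0.1121]
eef_rot: [-178.4, -2.4, 112.8]
ft_force: [-0.2, -0.3, -1.1]
opening: 0.317
```

```bash
python3 -c "
from rel import *
go(448.6,-232,68)"
```

```text
relay origin [ 454.3 -228.4   86.6] tilt deg 1.4 rot [-178.4   -2.4  112.8] F [-0.2 -0.3 -1.1]
t=56.30 pos [ 454.5 -228.8  112.1] tooly 22.9 q6 -62.4 F [-0.2 -0.3 -1.1] op 0.317 dist [ -5.7  -3.6 -18.6] turn -0.3
[[-1, -1.9, -6.1, 18.7, 0.3]]
```

>>> {"op": "carry_out", "data": {
  "moves": [
    [[-1, -1.9, -6.5, 18, 0.3], [-1, 0, 0, 0, 0], [-1, 0, 0, 0, 0]]
  ]
}}

```text
time_s: 56.68
tool_pos: [0.4511, -0.2317, 0.0979]
eef_rot: [-178.5, -2.1, 112.6]
ft_force: [0.0, -0.9, 0.4]
opening: 0.316
```

```bash
python3 -c "
from rel import *
go(448.6,-232,60)
s=snap('wrist'); cv2.imwrite('pics/w28.png',s['img'])
s=snap('scene'); cv2.imwrite('pics/s11.png',cv2.resize(s['img'][235:325,320:440],(800,600),interpolation=cv2.INTER_LANCZOS4))"
```

```text
relay origin [ 451.  -231.3   72.4] tilt deg 1.1 rot [-178.5   -2.1  112.6] F [ 0.  -0.9  0.4]
t=56.67 pos [ 451.1 -231.7   97.9] tooly 22.6 q6 -62.6 F [ 0.  -0.9  0.4] op 0.316 dist [ -2.4  -0.7 -12.4] turn -0.0
[[-1, -0.2, -2.1, 12.4, 0.0]]
```

View pics/w28.png

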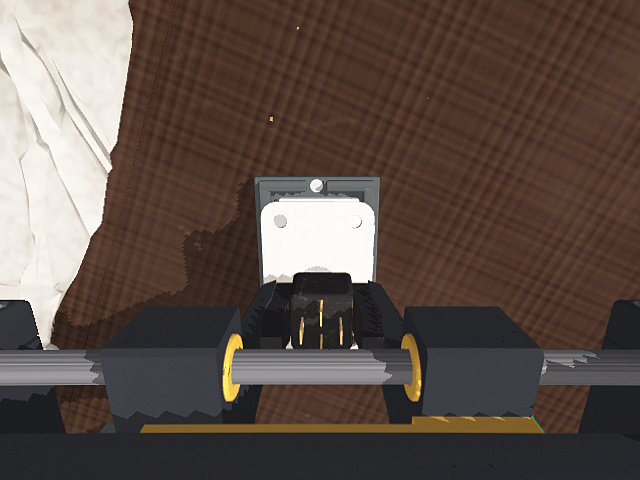

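View pics/s11.png

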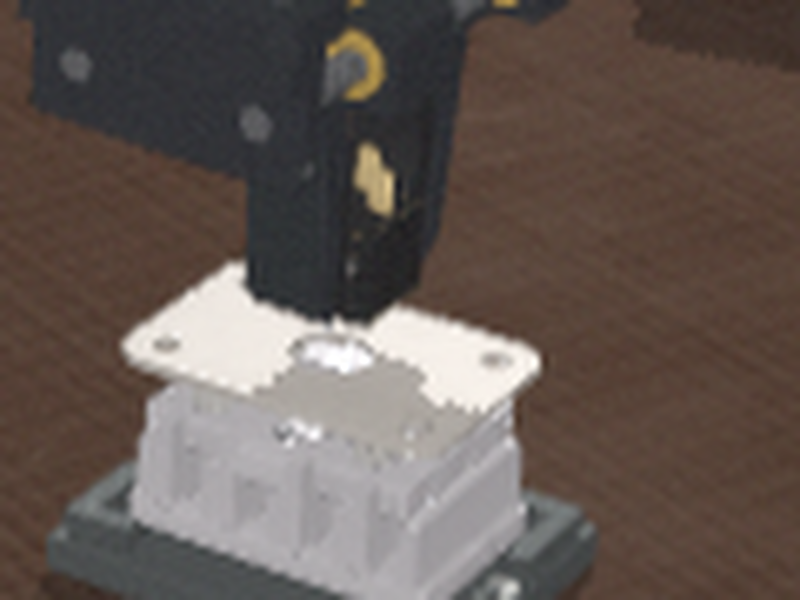

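>>> {"op": "carry_out", "data": {
  "moves": [
    [[-1, -0.2, -2.3, 8, 0], [-1, 0, 0, 0, 0], [-1, 0, 0, 0, 0]]
  ]
}}

```text
time_s: 57.15
tool_pos: [0.4486, -0.2327, 0.0896]
eef_rot: [-178.5, -2.1, 112.6]
ft_force: [0.4, 0.3, -0.6]
opening: 0.315
```

```bash
python3 -c "
from rel import *
go(448.6,-232,58)"
```

```text
relay origin [ 448.5 -232.3   64.1] tilt deg 1.0 rot [-178.5   -2.1  112.6] F [ 0.4  0.3 -0.6]
t=57.15 pos [ 448.6 -232.7   89.6] tooly 22.6 q6 -62.9 F [ 0.4  0.3 -0.6] op 0.315 dist [ 0.1  0.3 -6.1] turn -0.0
[[-1, 0.0, 0.4, 6.1, 0.0]]
```

>>> {"op": "carry_out", "data": {
  "moves": [
    [[-1, 0, 0.3, 4, 0], [-1, 0, 0, 0, 0]]
  ]
}}

```text
time_s: 57.4
tool_pos: [0.4488, -0.2325, 0.0853]
eef_rot: [-178.5, -2.1, 112.6]
ft_force: [0.8, -0.1, -0.7]
opening: 0.315
```

>>> {"op": "carry_out", "data": {
  "moves": [
    [[-1, 0, 0, 2.5, 0], [-1, 0, 0, 0, 0]]
  ]
}}

```text
time_s: 57.65
tool_pos: [0.4489, -0.2325, 0.083]
eef_rot: [-178.5, -2.1, 112.6]
ft_force: [-1.9, 0.3, 1.5]
opening: 0.319
```

```bash
python3 -c "
from rel import *
go(448.6,-232,58)"
```

```text
relay origin [ 448.7 -232.1   57.5] tilt deg 1.0 rot [-178.5   -2.1  112.6] F [-1.9  0.3  1.5]
t=57.65 pos [ 448.9 -232.5   83. ] tooly 22.6 q6 -62.9 F [-1.9  0.3  1.5] op 0.319 dist [-0.1  0.1  0.5] turn -0.0
[[-1, 0.2, -0.1, -0.5, 0.0]]
```

>>> {"op": "carry_out", "data": {
  "moves": [
    [[-0.1, 0, 0, 0, 0], [0.1, 0, 0, 0, 0], [0.3, 0, 0, 0, 0]]
  ]
}}

```text
time_s: 58.02
tool_pos: [0.4488, -0.2325, 0.0828]
eef_rot: [-178.5, -2.1, 112.6]
ft_force: [0.3, 0.8, 0.2]
opening: 0.63
```

>>> {"op": "carry_out", "data": {
  "moves": [
    [[0.3, 0, 0, -20, 0], [0.3, 0, 0, 0, 0], [0.6, 0, 0, -40, 0], [1, 0, 0, 0, 0], [1, 0, 0, -45, 0]]
  ]
}}

```text
time_s: 58.65
tool_pos: [0.4509, -0.2337, 0.1842]
eef_rot: [-178.3, -2.6, 112.5]
ft_force: [0.4, -0.1, 0.7]
opening: 0.965
```

>>> {"op": "carry_out", "data": {
  "moves": [
    [[1, 0, 0, 0, 0], [1, 0, 0, 0, 0]]
  ]
}}

```text
time_s: 58.9
tool_pos: [0.4511, -0.2339, 0.1838]
eef_rot: [-178.3, -2.5, 112.5]
ft_force: [0.8, 0.1, 0.3]
opening: 1.001
```

```bash
python3 - <<'E'
from nest import *
s=snap("wrist"); cv2.imwrite("pics/w29.png",s["img"]); print(s["p"],pose()[2]["time_s"])
s=snap("scene"); cv2.imwrite("pics/s12.png",cv2.resize(s["img"][230:335,310:450],(800,600),interpolation=cv2.INTER_LANCZOS4))
E
```

```text
[ 0.45111143 -0.23386485  0.18375774] 58.95
```

View pics/w29.png

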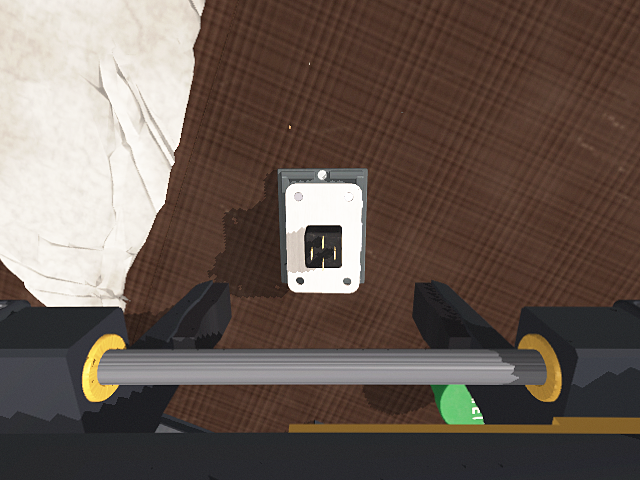

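View pics/s12.png

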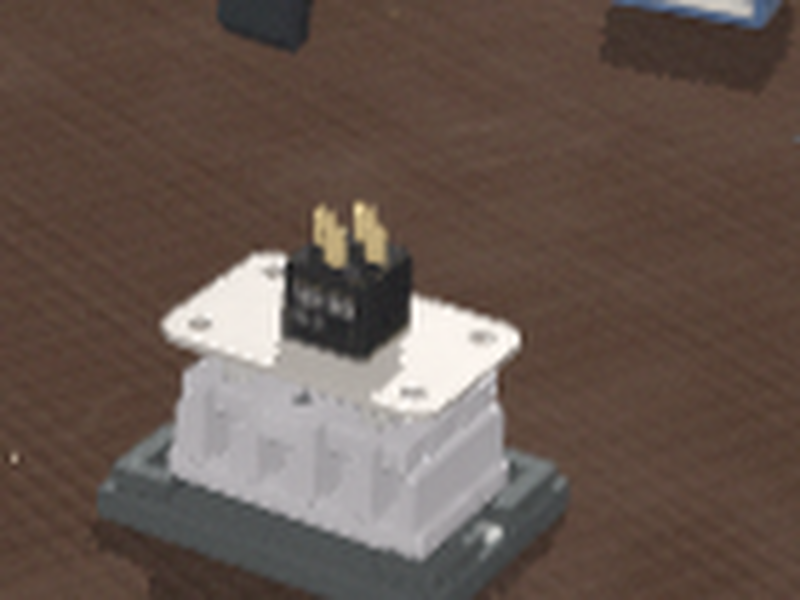

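```bash
python3 - <<'E'
from nest import *
s=snap("wrist"); cv2.imwrite("pics/w30.png",cv2.resize(s["img"][175:300,270:380],(528,600),interpolation=cv2.INTER_NEAREST))
t=snap("top"); cv2.imwrite("pics/t10.png",t["img"])
E
```

```text
(no output)
```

View pics/w30.png

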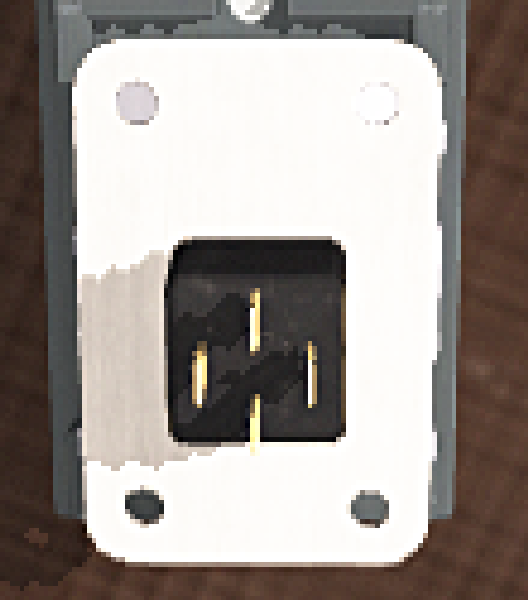

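View pics/t10.png

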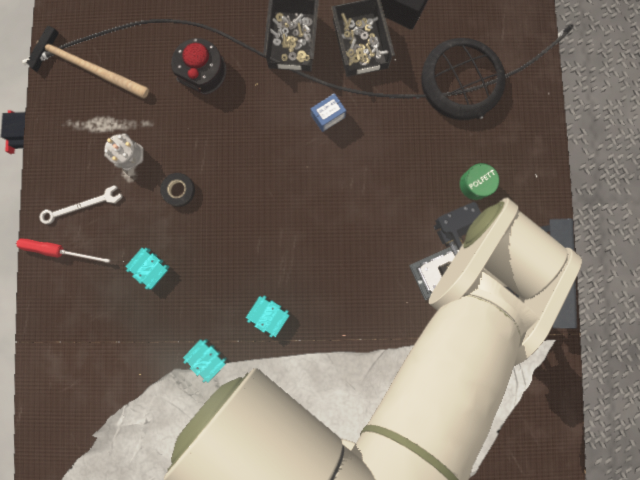

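```bash
python3 - <<'E'
from nest import *
s=snap("wrist")
f=lambda u,v,z: s["Rt"].T@(ray(s,(270+u/4.8,175+v/4.8),z)[0]-s["p"])*1000
a=[f(255,38,.058),f(255,563,.058)]; print("plate x mid",(a[0][0]+a[1][0])/2,"len",a[0][0]-a[1][0])
print("relay base front edge",f(255,238,.058)[0],"-> centre",f(255,238,.058)[0]-14)
h=[f(u,v,.058) for u,v in[(137,103),(378,103),(145,507),(370,508)]]; print("holes mid",np.mean(h,axis=0))
b=[f(u,v,.082) for u,v in[(172,275),(345,272),(343,440),(178,440)]]; print("relay top mid",np.mean(b,axis=0))
E
```

```text
plate x mid -2.643236026966882 len 87.66716729954213
relay base front edge 9.49783545508661 -> centre -4.50216454491339
holes mid [ -2.69297457   2.25459907 126.51123565]
relay top mid [ -2.46257859   2.40326053 102.48449967]
```

The relay sits 0–2 mm from the plate middle, and the bystanders are where they started. I hand the job in.

```bash
python3 - <<'E'
from plant import env, eyes, ticket
print(ticket.finish_job(), env.get_obs()["time_s"])
E
```

```text
the job is handed in; nothing more can be done
the job is handed in; nothing more can be done
```

I built the relay unit in the nest in the order asked – heat sink, comb cover, mounting plate, relay (pins up) – and handed it in at about 59 s of the 112 s allowed.

**Repair along the way:** the heat sink first landed with one end on a corner stop. I saw this in the scene camera view and regrasped it. I then moved it about 4.5 mm so it lay flat between the stops before I started the comb.

**Last checks:**
- **Heat sink:** it is flat between the stops, centred along its length and about 2 mm off centre across the nest. The pocket leaves 4 mm each way.
- **Comb cover:** it is fully down on the sink's fin tips, within about 2 mm of the estimated sink position.
- **Mounting plate:** it is level and within about 1 mm of the comb's centre.
- **Relay:** it stands upright 0–2 mm from the plate's middle. Its top face measured 0.3 mm off and its front base edge 1.9 mm off.
- **Bystanders:** the tin, carton, tape roll and turquoise look-alikes are in the same places as at the start in the top view.

**What disagreed:**
- **Cameras:** the top camera read about 3.5 mm lower in x than the wrist camera. The wrist camera's far and overhead views differed by up to about 4 mm. I settled this with contact and the scene view.
- **Tool tilt:** the tool picked up 1–3° of tilt during moves and I did not fully remove it, so parts were released slightly tilted. In the last pictures they had all settled flat.

The wrist force stayed at a few newtons in all the readings I took.

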